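Load the cure station and wind its timer

TASK

Lift each printed panel out of the drip rack and stand it upright in a slot of its own in the cure station, never letting a panel tip over. When all the panels are in, wind the timer's brass key clockwise all the way to its stop, and only then push the red lever fully over to start the lamp. Put the scraper flat in the tool tray at whatever point suits you, and leave everything else on the bench where it is.

Things in the scene. Friction and masses are not known exactly. Their poses are not given: they have to be found in the camera images.
- panel0: Grey printed panel 80 wide (its x) x 8 thick (its y) x 110 mm tall (its z), 80 g, slightly embossed discs on both faces. Origin: centre of its bottom edge. Starts standing in any slot of the drip rack; only two or three of the four panels are present. Grip it by the top edge across the 8 mm thickness and pull straight up at least 60 mm to clear the slot
- panel1: Orange printed panel 80 wide (its x) x 8 thick (its y) x 110 mm tall (its z), 80 g, slightly embossed discs on both faces. Origin: centre of its bottom edge. Starts standing in any slot of the drip rack; only two or three of the four panels are present. Grip it by the top edge across the 8 mm thickness and pull straight up at least 60 mm to clear the slot
- panel2: Green printed panel 80 wide (its x) x 8 thick (its y) x 110 mm tall (its z), 80 g, slightly embossed discs on both faces. Origin: centre of its bottom edge. Starts standing in any slot of the drip rack; only two or three of the four panels are present. Grip it by the top edge across the 8 mm thickness and pull straight up at least 60 mm to clear the slot
- panel3: Red printed panel 80 wide (its x) x 8 thick (its y) x 110 mm tall (its z), 80 g, slightly embossed discs on both faces. Origin: centre of its bottom edge. Starts standing in any slot of the drip rack; only two or three of the four panels are present. Grip it by the top edge across the 8 mm thickness and pull straight up at least 60 mm to clear the slot
- rack: White drip rack, fixed, base 115 (x) x 180 (y) x 12 mm. Origin: centre of its underside. Four slots 12 mm wide run along its x at y = -66, -22, 22, 66 mm; ribs and end walls reach 50 mm above the base (62 mm above the bench); panels stand on the base top, 12 mm up
- cure: Cure station, fixed: black base 130 (x) x 350 (y) x 12 mm. Origin: centre of its underside. At +y three steel slots (slot0..2); at y = -55 mm the blue spring timer, 100 x 85 mm and 62 mm high, with the brass key on top; at y = -142 mm the start lever on its 25 mm high block; behind the slots (x = +51 to +65 mm) a lamp bar 70 mm high with a violet strip on top
- scraper: Scraper lying flat, 148 mm long: orange handle 100 x 22 x 18 mm and steel blade 60 x 44 x 3 mm, 90 g. Origin on the underside; x runs along it towards the blade; the handle spans x = -70 to +30 mm, the blade +28 to +88 mm. Balances near x = -7 mm
- tray: Grey open tool tray, fixed, 90 (x) x 230 (y) x 25 mm high, walls and floor 4 to 5 mm. Origin: centre of its underside
- key (a joint): Angle of the timer's winding key in rad, 0 run down to 5.0 at the stop, growing as the key is turned clockwise seen from above. Starts at 0 to 0.8. A spring (0.012 N m/rad) works against it, but friction (0.12 N m) keeps it where it is left; turning takes up to 0.2 N m. Needs several partial turns with re-gripping
- key_grip (a point): Grip point of the brass key, on its vertical axis, 110 mm above the bench. Its x axis runs along the wing, which is 56 mm long, 10 mm thick (its y) and 36 mm high; the wing's lower edge lies 26 mm above the timer's top and 22 mm below this point, its top 14 mm above this point. The point turns with the key
- lever (a joint): Start lever angle in rad: 0 off (leans to the station's -x side), 1.0 on (leans to +x); swings to the station's +x about a level axis 34 mm above the bench and stays where it is left; light (0.06 N m)
- lever_tip (a point): Centre of the lever's red ball (26 mm across), 80 mm from its pivot: 104 mm above the bench at either end of its swing, which moves it 77 mm along the station's x
- bottle_a: Black bottle with paper label, 64 mm across, 170 mm high, far side. Origin under its centre. Bystander: leave it alone
- bottle_b: Black bottle without label, 64 mm across, 170 mm high, left of the drip rack. Origin under its centre. Bystander: leave it alone
- jar: Amber jar, 60 mm across, 80 mm high, far side. Origin under its centre. Bystander: leave it alone
- cup: White cup, 76 mm across, 90 mm high, on the right. Origin under its centre. Bystander: leave it alone
- driver: Screwdriver, 190 mm long, lying on the right. Origin under its centre. Bystander: leave it alone
- mouse: Black mouse, 62 mm across, 36 mm high, on a red round pad on the left. Origin under its centre. Bystander: leave it alone
- gear: Grey printed gear, 60 mm across, 24 mm high, near edge on the left. Origin under its centre. Bystander: leave it alone
- slot0 (a point): Slot 0 of the cure station, at y = 40 mm of the station: centre of the slot's floor, 12 mm above the bench. Axes as the station's: the slot runs along x (90 mm between end walls), 16 mm wide in y, ribs 50 mm high; a panel stands in it with its bottom edge at this point, its width along x, either way round
- slot1 (a point): Slot 1 of the cure station, at y = 88 mm of the station: centre of the slot's floor, 12 mm above the bench. Axes as the station's: the slot runs along x (90 mm between end walls), 16 mm wide in y, ribs 50 mm high; a panel stands in it with its bottom edge at this point, its width along x, either way round
- slot2 (a point): Slot 2 of the cure station, at y = 136 mm of the station: centre of the slot's floor, 12 mm above the bench. Axes as the station's: the slot runs along x (90 mm between end walls), 16 mm wide in y, ribs 50 mm high; a panel stands in it with its bottom edge at this point, its width along x, either way round
Mind the look-alikes: they are no part of the job. What is shaped like the panel2 but blue is not meant.

How it is judged:
On the way, in this order (a step that is already met when the one before it is completed fails the run):
1. every panel that was in the drip rack stands in a slot of the cure station ((horizontal distance between panel0 and slot0 below 0.012 m or horizontal distance between panel0 and slot1 below 0.012 m or horizontal distance between panel0 and slot2 below 0.012 m) and z of panel0 in the frame of slot0 between -0.005 and 0.008 m and angle between each of panel0, panel1, panel2, panel3's own z axis and vertical below 0.3 rad and (horizontal distance between panel1 and slot0 below 0.012 m or horizontal distance between panel1 and slot1 below 0.012 m or horizontal distance between panel1 and slot2 below 0.012 m) and z of panel1 in the frame of slot0 between -0.005 and 0.008 m and (horizontal distance between panel2 and slot0 below 0.012 m or horizontal distance between panel2 and slot1 below 0.012 m or horizontal distance between panel2 and slot2 below 0.012 m) and z of panel2 in the frame of slot0 between -0.005 and 0.008 m and (horizontal distance between panel3 and slot0 below 0.012 m or horizontal distance between panel3 and slot1 below 0.012 m or horizontal distance between panel3 and slot2 below 0.012 m) and z of panel3 in the frame of slot0 between -0.005 and 0.008 m), for 0.2 s.
2. the key is wound to its stop (value of joint key above 4.7 rad), for 0.2 s.
3. the lever is pushed over (value of joint lever above 0.85 rad), for 0.2 s.
At the end, for the whole second after the job is handed in: Every panel present stands in a station slot (within 12 mm of its centre, 8 mm of its floor, tilt under 0.3 rad); key wound past 4.7 rad and still above 4.6; then lever above 0.85 rad; scraper flat in the tray (36 mm in x, 60 mm in y, tilt under 0.2 rad); all at rest (all of step 1 and x of scraper in the frame of tray between -0.036 and 0.036 m and y of scraper in the frame of tray between -0.06 and 0.06 m and height (world z) of scraper below 0.02 m and angle between scraper's own z axis and vertical below 0.2 rad and value of joint key above 4.6 rad and value of joint lever above 0.85 rad and linear speed of each of panel0, panel1, panel2, panel3, scraper below 0.02 m/s); the robot touches nothing.
It fails at once if a panel is tipped over (more than 0.6 rad) (angle between any of panel0, panel1, panel2, panel3's own z axis and vertical above 0.6 rad).
It fails at once if a bystander is moved more than 30 mm (distance of any of bottle_a, bottle_b, jar, cup, driver, mouse, gear from where it was at the start of the episode above 0.03 m).
Of panel0, panel1, panel2, panel3 only 2 to 3 are there at a start; the rules pass over those that are not, and their reading is None.
At some moment in a run one of scraper may be knocked a few centimetres aside while the robot is not near it.
It also fails if it takes over 192 s, if anything falls off the work surface, if the arm or the gripper's body presses on something with over 40 N, if the wrist force passes 120 N, or if a joint passes its speed limit or range.

ROBOT

A 6-joint arm with a two-finger parallel gripper is mounted at the origin on the work surface. World frame = base frame: x ahead of the robot, y to its left, z up, the work surface at z = 0. Lengths are in m, angles in rad, forces in N, time in s.
With the tool pointing down it reaches from about 0.275 to 0.75 m from the base axis. Payload 10.2 kg.
Tool frame: the origin (TCP) lies midway between the tips of the shut fingers; the grasp point (between the pads) lies 19 mm behind it; x points along the fingers, y is the direction in which the jaws open and shut, and the axes are right-handed (so a half turn about x gives the same grasp; the last joint's range is limited). The gripper opens to 85 mm and grips with 20 to 120 N. Pads are 22 mm wide; open, the fingers measure 114 mm over their backs; the gripper's body (76 mm by 85 mm) begins 54 mm behind the grasp point. The pads swing forward as they close: fully open they stand 13 mm farther back than shut.
Start: joints at [-1.498, 0.313, 1.498, -0, 1.331, -0.223], TCP at [0.153, -0.502, 0.231] pointing down, gripper open.
Joint ranges: [-2.94, 2.94], [-0.97, 2.17], [0.19, 2.56], [-1.23, 4.37], [0.02, 3.11], [-2.88, 2.88]. Speed limits (rad/s): [2.39, 2.39, 3.01, 3.14, 3.14, 3.14].

INTERFACE

Orientations are given as a unit quaternion [w, x, y, z].
In Python, from workcell import telemetry, eyes, sign_off gives the robot as it stands. The module is installed in compiled form; this text tells all that it offers.
- The arm moves only by the tool drive_tool, never from a script. Its argument "increments" is a list of rows, each an object of numbers: "x", "y", "z": the shift along the tool's x, y, z as a fraction of full scale; "rx", "ry", "rz": the turn, a rotation vector about the tool's x, y, z as a fraction of full scale; "hand": the finger opening in mm, from 0 to 85.4. A call has 1 to 20 rows; each row is the pose to reach, as a shift and turn from the pose measured when the call began, along the tool's axes at that moment; what a row does not reach only later rows make up. Full scale, the value 1, is 0.3 m for a shift and pi/4 rad for a turn. A row lasts 1/10 s, in which the tool goes at most 50 mm and 8.59 degrees, less where a joint would pass 70% of its speed; a pose out of reach is approached as far as the arm can. A call with a number of a shift or a turn outside -1 to 1 is refused whole. A call with a gripper value outside its range is refused whole. The fingers move at their own pace and stop on an object; "squeeze" is the grip in N (left out, the last holds). Time passes only in rows, so rows that repeat a pose let the fingers close. It gives the time, the measured TCP pose, the force and the opening at its end, in the units of the state.
- telemetry.get_obs(): the state, without advancing time (a new reading comes with each control period).
- eyes.read_camera(name): name is "side" or "top"; returns the picture (480x640x3 uint8, blue, green, red); there is no depth.
- eyes.calibration(name): a dict with "mtx" (3x3 intrinsics, pixels), "view" (4x4, takes a point from world to camera coordinates). Camera axes: x right, y down, z forward; pixel columns grow to the right and rows downward; lengths in m; the calibration is good to about 2 mm. A picture is of the moment at which its call begins. calibration takes no time and is no camera call.
- sign_off(): hands the job in, once; it reports no verdict.
The state is a dict: "time": time; "q": joint angles; "joint_velocities": joint speeds; "joint_torque": joint torques, N m; "position": TCP position; "orientation": TCP orientation; "force": force on the tool from outside, world axes, zero at the start; "wrist_torque": the same for the moment, N m; "grip_width": finger opening in m.
Only numpy, scipy, OpenCV 4.12 (cv2) and the standard library are available. Lean on these libraries where they do the work, as an engineer would, in place of code of your own. Each camera call takes 0.05 s, during which the arm holds its last target.

## Working session

There is one attempt and no reset: what is moved stays moved. The work goes in short steps, Python scripts to look and compute and a tool call to move; the robot and the scene stay as the last step left them, time stands still between calls to the robot, and variables do not carry over. Pictures are saved under pics/ and viewed, and the job is handed in when it is done.

Besides the shell and the picture viewer there is one more tool, called by a JSON object that holds its "op" and its "data", one argument or row to a line. drive_tool: Moves the arm, as the interface text tells. Shift numbers are shares of 0.3 m and turn numbers shares of pi/4 rad, none past 1 either way. Its arguments: {"type":"object","properties":{"increments":{"type":"array","items":{"type":"object","properties":{"x":{"type":"number","minimum":-1,"maximum":1},"y":{"type":"number","minimum":-1,"maximum":1},"z":{"type":"number","minimum":-1,"maximum":1},"rx":{"type":"number","minimum":-1,"maximum":1},"ry":{"type":"number","minimum":-1,"maximum":1},"rz":{"type":"number","minimum":-1,"maximum":1},"hand":{"type":"number"}}}},"squeeze":{"type":"number"}},"required":["increments"]}

```bash
mkdir -p pics; python3 - <<'E'
from workcell import telemetry, eyes
import cv2, numpy as np
print(telemetry.get_obs())
for n in("top","side"):
    im=eyes.read_camera(n); cv2.imwrite(f"pics/{n}0.png",im)
    c=eyes.calibration(n); print(n,np.array(c["mtx"]).round(1).tolist(),np.array(c["view"]).round(4).tolist())
E
```

```text
{'time': 0.0, 'q': array([-1.49841067e+00,  3.13481370e-01,  1.49844339e+00,  8.43521889e-06,
        1.33099978e+00, -2.23409831e-01]), 'joint_velocities': array([-5.87692299e-04,  7.49579834e-04, -3.44218261e-04, -6.86190767e-05,
       -4.84189899e-06,  1.20885270e-03]), 'joint_torque': array([ 8.83125012e-04, -4.12272120e+01, -2.59736180e+01, -1.67878688e-04,
        4.23670150e-03, -6.83025263e-06]), 'position': array([ 0.15300431, -0.50194015,  0.23071665]), 'orientation': array([ 0.1037286 ,  0.69942569,  0.10466726, -0.69934887]), 'force': array([-0.39325467, -0.9369779 ,  1.06224594]), 'wrist_torque': array([-0.05220199, -0.03778987,  0.00393215]), 'grip_width': 0.08526145503529717}
top [[577.2, 0.0, 318.0], [0.0, 577.2, 244.5], [0.0, 0.0, 1.0]] [[0.0233, -0.9997, 0.0107, -0.0237], [-0.9941, -0.0243, -0.1061, 0.5407], [0.1064, -0.0082, -0.9943, 1.7659], [0.0, 0.0, 0.0, 1.0]]
side [[491.1, 0.0, 316.6], [0.0, 491.1, 239.1], [0.0, 0.0, 1.0]] [[-0.8436, -0.5366, 0.0192, 0.4455], [-0.3817, 0.5741, -0.7244, 0.276], [0.3776, -0.6184, -0.6892, 1.412], [0.0, 0.0, 0.0, 1.0]]
```

View pics/top0.png

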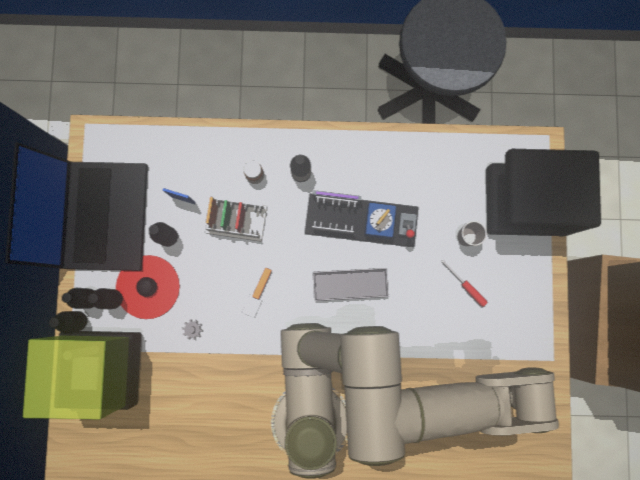

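View pics/side0.png

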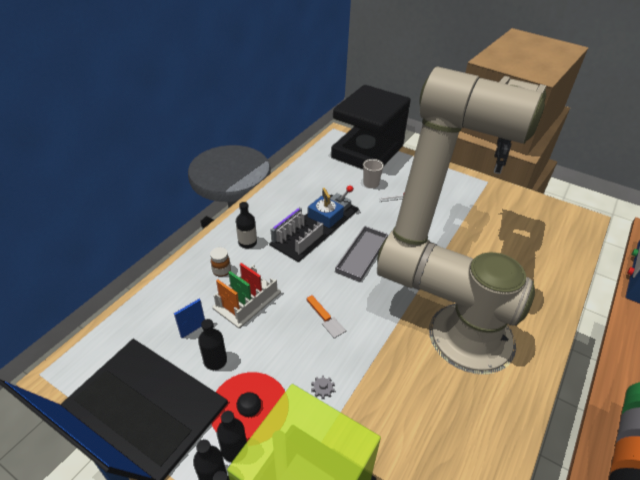

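Three panels (orange, green, red) are in the rack at about (235,217) in the top picture. The cure station is at (362,220), the tray at (350,284) and the scraper at (258,290). I'll zoom in to measure them.

```bash
cat > h.py <<'E'
from workcell import telemetry, eyes
import cv2, numpy as np
from scipy.spatial.transform import Rotation as R
def cal(n):
    c=eyes.calibration(n); return np.array(c["mtx"]),np.array(c["view"])
def ray(n,uv):
    K,V=cal(n); d=V[:3,:3].T@np.linalg.inv(K)@np.array([uv[0],uv[1],1.]); o=-V[:3,:3].T@V[:3,3]; return o,d
def plane(n,uv,z):
    o,d=ray(n,uv); return o+d*(z-o[2])/d[2]
def proj(n,p):
    K,V=cal(n); q=K@(V[:3,:3]@np.array(p)+V[:3,3]); return q[:2]/q[2]
def two(a,b):
    (o1,d1),(o2,d2)=ray("top",a),ray("side",b); A=np.zeros((3,3));y=np.zeros(3)
    for o,d in((o1,d1),(o2,d2)):
        d=d/np.linalg.norm(d);P=np.eye(3)-np.outer(d,d);A+=P;y+=P@o
    return np.linalg.solve(A,y)
def crop(im,x0,y0,x1,y1,s,fn):
    cv2.imwrite(fn,cv2.resize(im[y0:y1,x0:x1],None,fx=s,fy=s,interpolation=cv2.INTER_CUBIC))
def tool():
    o=telemetry.get_obs(); w,x,y,z=o["orientation"]; return o["position"],R.from_quat([x,y,z,w]),o
E
python3 - <<'E'
from h import *
t=cv2.imread("pics/top0.png");s=cv2.imread("pics/side0.png")
crop(t,195,185,275,245,10,"pics/c_rack.png")
crop(t,300,180,430,250,6,"pics/c_cure.png")
crop(t,235,255,395,325,5,"pics/c_tray.png")
crop(s,205,180,365,330,4,"pics/c_side.png")
E
```

```text
(no output)
```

View pics/c_rack.png

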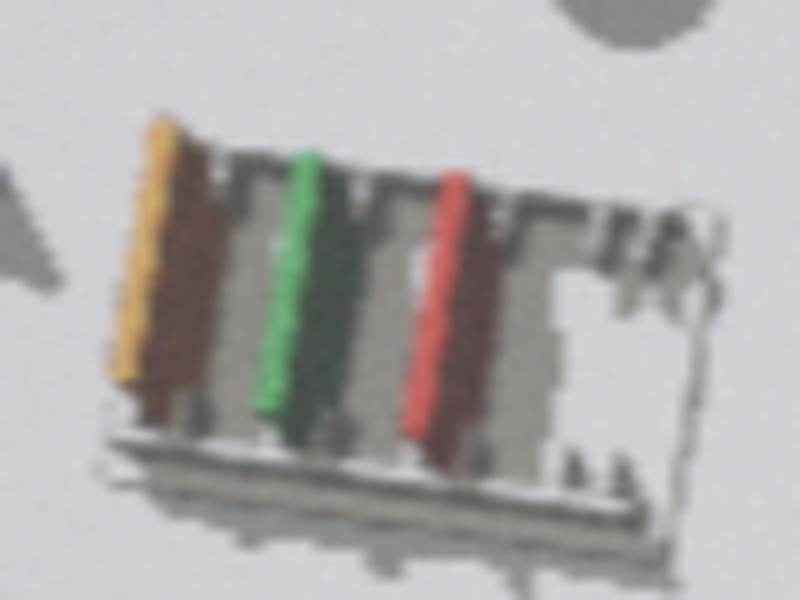

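View pics/c_cure.png

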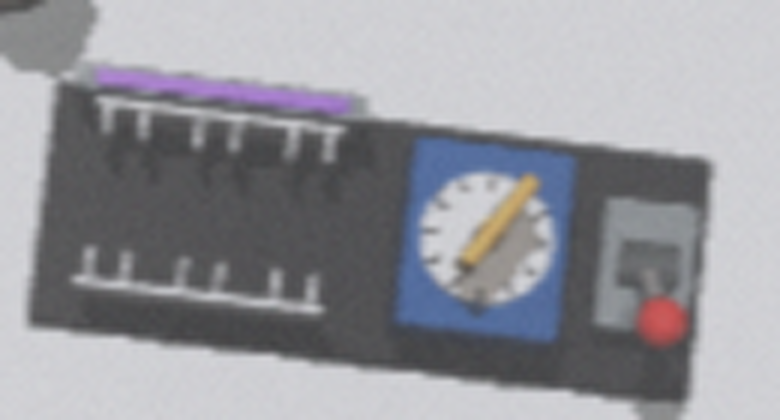

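View pics/c_tray.png

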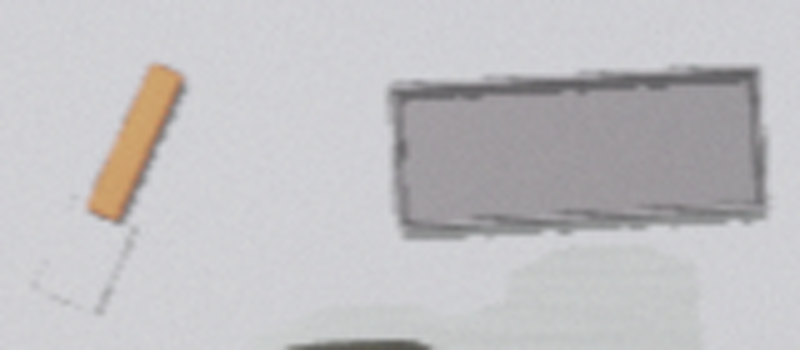

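View pics/c_side.png

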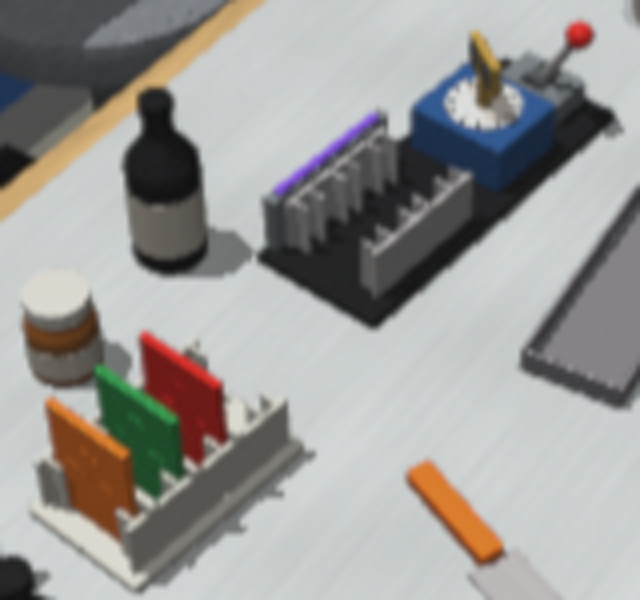

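```bash
python3 - <<'E'
from h import *
t=cv2.imread("pics/top0.png")
hsv=cv2.cvtColor(t,cv2.COLOR_BGR2HSV)
def rect(mask,z,name,roi):
    m=np.zeros_like(mask);x0,y0,x1,y1=roi;m[y0:y1,x0:x1]=mask[y0:y1,x0:x1]
    cs,_=cv2.findContours(m,cv2.RETR_EXTERNAL,cv2.CHAIN_APPROX_NONE);c=max(cs,key=cv2.contourArea)
    ys,xs=np.nonzero(cv2.drawContours(np.zeros_like(m),[c],-1,255,-1))
    P=np.array([plane("top",p,z)[:2] for p in zip(xs,ys)])
    r=cv2.minAreaRect((P*1000).astype(np.float32))
    mean=P.mean(0);_,_,vt=np.linalg.svd(P-mean,full_matrices=False);a=vt[0]
    print(name,len(xs),"rect c",np.round(r[0],1),"size",np.round(r[1],1),"ang",round(r[2],1),"mean",mean.round(4),"pca deg",round(np.degrees(np.arctan2(a[1],a[0])),1))
H,S,V=cv2.split(hsv)
print("cam",-cal("top")[1][:3,:3].T@cal("top")[1][:3,3],-cal("side")[1][:3,:3].T@cal("side")[1][:3,3])
rk=(195,185,275,245)
for n,lo,hi in(("orange",8,25),("green",50,80)):
    rect(((H>=lo)&(H<=hi)&(S>100)&(V>140)).astype(np.uint8),.122,n,rk)
rect((((H<8)|(H>172))&(S>100)&(V>140)).astype(np.uint8),.122,"red",rk)
cu=(300,180,430,250)
rect(((H>100)&(H<125)&(S>90)&(V>90)).astype(np.uint8),.062,"timer",cu)
rect(((H>125)&(H<150)&(S>60)&(V>90)).astype(np.uint8),.082,"violet",cu)
rect((((H<8)|(H>172))&(S>120)&(V>90)).astype(np.uint8),.104,"ball",cu)
rect(((H>12)&(H<28)&(S>80)&(V>140)).astype(np.uint8),.124,"key",cu)
m=((V<150)).astype(np.uint8); rect(m,.012,"base",(303,190,425,250))
rect(((H>8)&(H<28)&(S>100)&(V>140)).astype(np.uint8),.018,"scraper",(240,260,290,310))
# manual corners
def f(p,x0,y0,s,z): 
    return plane("top",((p[0]+.5)/s-.5+x0,(p[1]+.5)/s-.5+y0),z)[:2].round(4)
print("base TR,BR,BL",[f(p,300,180,6,.012) for p in((712,158),(690,402),(27,325))])
print("tray",[f(p,235,255,5,.025) for p in((388,84),(760,68),(768,218),(404,238))])
print("blade",[f(p,235,255,5,.003) for p in((33,285),(99,313),(135,232),(72,198))])
print("rack front wall top edge",[f(p,195,185,10,.062) for p in((105,437),(640,520))])
print("slots ribs bottom",[f(p,300,180,6,.062) for p in((90,250),(126,255),(183,262),(219,268),(277,274),(313,280))])
print("slots ribs top",[f(p,300,180,6,.062) for p in((108,132),(144,137),(199,148),(236,150),(292,157),(329,161))])
E
```

```text
cam [0.35021284 0.00390241 1.81345479] [-0.0520494   0.95383998  1.16441431]
orange 53 rect c [626.1 314.1] size [ 6.3 72.7] ang 83.1 mean [0.6271 0.3142] pca deg 173.0Traceback (most recent call last):
  File "<stdin>", line 16, in <module>
  File "<stdin>", line 6, in rect
ValueError: max() iterable argument is empty
```

```bash
cat > m.py <<'E'
from h import *
def rect(mask,z,name,roi,cam="top"):
    mask=mask.astype(np.uint8);m=np.zeros_like(mask);x0,y0,x1,y1=roi;m[y0:y1,x0:x1]=mask[y0:y1,x0:x1]
    cs,_=cv2.findContours(m,cv2.RETR_EXTERNAL,cv2.CHAIN_APPROX_NONE)
    if not cs: print(name,"none");return
    c=max(cs,key=lambda c:len(c)+cv2.contourArea(c))
    ys,xs=np.nonzero(cv2.drawContours(np.zeros_like(m),[c],-1,255,-1))
    P=np.array([plane(cam,p,z)[:2] for p in zip(xs,ys)])
    r=cv2.minAreaRect((P*1000).astype(np.float32))
    mean=P.mean(0);_,_,vt=np.linalg.svd(P-mean,full_matrices=False);a=vt[0]
    print(name,len(xs),"px",xs.mean().round(1),ys.mean().round(1),"rect c",np.round(r[0],1),"size",np.round(r[1],1),"ang",round(r[2],1),"mean",mean.round(4),"pca deg",round(np.degrees(np.arctan2(a[1],a[0])),1))
E
python3 - <<'E'
from m import *
t=cv2.imread("pics/top0.png")
hsv=cv2.cvtColor(t,cv2.COLOR_BGR2HSV)
H,S,V=cv2.split(hsv)
rk=(195,185,275,245)
print([hsv[210,x].tolist() for x in range(220,245,2)])
rect(((H>=8)&(H<=25)&(S>100)&(V>140)),.122,"orange",rk)
rect(((H>=45)&(H<=85)&(S>90)&(V>100)),.122,"green",rk)
rect((((H<8)|(H>172))&(S>90)&(V>130)),.122,"red",rk)
cu=(300,180,430,250)
rect(((H>100)&(H<125)&(S>90)&(V>90)),.062,"timer",cu)
rect(((H>125)&(H<150)&(S>60)&(V>90)),.082,"violet",cu)
rect((((H<8)|(H>172))&(S>120)&(V>90)),.104,"ball",cu)
rect(((H>12)&(H<28)&(S>80)&(V>140)),.124,"key",cu)
rect(V<150,.012,"base",(303,190,425,250))
rect(((H>8)&(H<28)&(S>100)&(V>140)),.018,"scraper",(240,260,290,310))
def f(p,x0,y0,s,z): 
    return plane("top",((p[0]+.5)/s-.5+x0,(p[1]+.5)/s-.5+y0),z)[:2].round(4).tolist()
print("base TR,BR,BL",[f(p,300,180,6,.012) for p in((712,158),(690,402),(27,325))])
print("tray",[f(p,235,255,5,.025) for p in((388,84),(760,68),(768,218),(404,238))])
print("blade",[f(p,235,255,5,.003) for p in((33,285),(99,313),(135,232),(72,198))])
print("rack front wall top edge",[f(p,195,185,10,.062) for p in((105,437),(640,520))])
print("slots ribs bottom",[f(p,300,180,6,.062) for p in((90,250),(126,255),(183,262),(219,268),(277,274),(313,280))])
print("slots ribs top",[f(p,300,180,6,.062) for p in((108,132),(144,137),(199,148),(236,150),(292,157),(329,161))])
E
```

```text
[[15, 11, 140], [66, 32, 165], [66, 94, 169], [68, 32, 87], [70, 27, 84], [60, 19, 82], [18, 10, 124], [23, 7, 140], [173, 6, 174], [0, 93, 197], [2, 113, 153], [178, 48, 90], [0, 40, 89]]
orange 53 px 209.2 209.7 rect c [626.1 314.1] size [ 6.3 72.7] ang 83.1 mean [0.6271 0.3142] pca deg 173.0
green 16 px 222.9 216.8 rect c [606.3 273.3] size [ 2.9 42.1] ang 82.1 mean [0.6069 0.2731] pca deg 172.9
red 72 px 238.2 215.4 rect c [612. 228.] size [ 8.3 76. ] ang 82.8 mean [0.6121 0.2279] pca deg 172.8
timer 835 px 380.3 219.5 rect c [ 619.9 -200.2] size [82.9 97.1] ang 84.2 mean [ 0.6197 -0.2001] pca deg 173.9
violet 114 px 337.1 194.8 rect c [689.3 -63.3] size [126.2   8.5] ang 84.6 mean [ 0.6891 -0.0651] pca deg -95.3
ball 38 px 409.9 232.9 rect c [ 575.2 -283.7] size [19.  17.2] ang 45.7 mean [ 0.5747 -0.2843] pca deg -154.1
key 42 px 382.5 217.0 rect c [ 618.8 -199.7] size [ 7.7 51.1] ang 54.3 mean [ 0.6177 -0.1991] pca deg 143.4Traceback (most recent call last):
  File "<stdin>", line 15, in <module>
  File "m.py", line 8, in rect
    P=np.array([plane(cam,p,z)[:2] for p in zip(xs,ys)])
                ~~~~~^^^^^^^^^
  File "h.py", line 9, in plane
    o,d=ray(n,uv); return o+d*(z-o[2])/d[2]
        ~~~^^^^^^
  File "h.py", line 7, in ray
    K,V=cal(n); d=V[:3,:3].T@np.linalg.inv(K)@np.array([uv[0],uv[1],1.]); o=-V[:3,:3].T@V[:3,3]; return o,d
        ~~~^^^
  File "h.py", line 5, in cal
    c=eyes.calibration(n); return np.array(c["mtx"]),np.array(c["view"])
ValueError: time passes only in moves, steps and waits
```

```bash
python3 - <<'E'
import re
s=open('h.py').read()
s=s.replace('''def cal(n):
    c=''','''import functools,os,pickle
@functools.lru_cache(None)
def cal(n):
    f=f"cal_{n}.pkl"
    if os.path.exists(f): return pickle.load(open(f,"rb"))
    c=''').replace('c=eyes.calibration(n); return np.array(c["mtx"]),np.array(c["view"])','c=eyes.calibration(n); r=(np.array(c["mtx"]),np.array(c["view"])); pickle.dump(r,open(f,"wb")); return r')
open('h.py','w').write(s)
E
python3 - <<'E'
from m import *
cal("side")
t=cv2.imread("pics/top0.png")
hsv=cv2.cvtColor(t,cv2.COLOR_BGR2HSV)
H,S,V=cv2.split(hsv)
rk=(195,185,275,245)
rect(((H>=45)&(H<=85)&(S>60)&(V>120)),.122,"green",rk)
rect(V<150,.012,"base",(303,190,425,250))
rect(((H>8)&(H<28)&(S>100)&(V>140)),.018,"scraper",(240,260,290,310))
def f(p,x0,y0,s,z): 
    return plane("top",((p[0]+.5)/s-.5+x0,(p[1]+.5)/s-.5+y0),z)[:2].round(4).tolist()
print("panels ends", [f(p,195,185,10,.122) for p in((165,120),(122,380), (307,152),(268,413),(458,175),(413,437))])
print("base TR,BR,BL",[f(p,300,180,6,.012) for p in((712,158),(690,402),(27,325))])
print("tray",[f(p,235,255,5,.025) for p in((388,84),(760,68),(768,218),(404,238))])
print("blade",[f(p,235,255,5,.003) for p in((33,285),(99,313),(135,232),(72,198))])
print("rack front wall top edge",[f(p,195,185,10,.062) for p in((105,437),(640,520))])
print("slots ribs bottom",[f(p,300,180,6,.062) for p in((90,250),(126,255),(183,262),(219,268),(277,274),(313,280))])
print("slots ribs top",[f(p,300,180,6,.062) for p in((108,132),(144,137),(199,148),(236,150),(292,157),(329,161))])
E
```

```text
green 67 px 223.5 212.6 rect c [619.5 271.6] size [ 8.  75.6] ang 83.5 mean [0.6193 0.2717] pca deg 173.2
base 4633 px 361.3 220.1 rect c [ 626.2 -135.6] size [371.6 141.7] ang 83.0 mean [ 0.6239 -0.1458] pca deg -96.3
scraper 188 px 261.7 283.1 rect c [417.8 161.1] size [19.  95.6] ang 67.8 mean [0.4177 0.161 ] pca deg 157.5
panels ends [[0.6666, 0.3106], [0.5884, 0.3199], [0.658, 0.2681], [0.5797, 0.2765], [0.6523, 0.2231], [0.5736, 0.2335]]
base TR,BR,BL [[0.6737, -0.3256], [0.5439, -0.3147], [0.576, 0.0335]]
tray [[0.4574, 0.0051], [0.4728, -0.2257], [0.3801, -0.2316], [0.3626, -0.0071]]
blade [[0.3283, 0.2229], [0.3119, 0.1813], [0.3625, 0.1607], [0.3827, 0.2007]]
rack front wall top edge [[0.5792, 0.3355], [0.5577, 0.1714]]
slots ribs bottom [[0.6091, 0.0015], [0.607, -0.0169], [0.6041, -0.0461], [0.6014, -0.0645], [0.5991, -0.0942], [0.5965, -0.1127]]
slots ribs top [[0.6704, -0.0062], [0.6683, -0.0247], [0.6633, -0.053], [0.6627, -0.072], [0.6598, -0.1008], [0.6582, -0.1198]]
```

```bash
cat >> h.py <<'E'
def go(pos,yaw=None,pitch_ok=True):
    """print fractions to take tool to world pos; yaw = world angle (deg) of tool y axis, mod 180 nearest"""
    p,r,o=tool(); M=r.as_matrix()
    d=M.T@(np.array(pos)-p)/0.3
    print("t",round(o["time"],2),"pos",p.round(4),"yaw_y",round(float(np.degrees(np.arctan2(M[1,1],M[0,1]))),1),"q",o["q"].round(3),"w",round(o["grip_width"]*1000,1),"F",o["force"].round(1))
    if yaw is None: print("shift",d.round(4),"len",np.linalg.norm(d)*.3);return
    best=None
    for k in(0,180):
        a=np.radians(yaw+k); y=np.array([np.cos(a),np.sin(a),0]);x=np.array([0,0,-1.]);T=np.c_[x,y,np.cross(x,y)]
        rv=R.from_matrix(M.T@T).as_rotvec()
        print("  yaw",yaw+k,"turn frac",(rv/(np.pi/4)).round(4),"deg",np.degrees(np.linalg.norm(rv)).round(1))
    print("shift",d.round(4),"len",np.linalg.norm(d)*.3)
E
python3 - <<'E'
from h import *
p,r,o=tool(); print(r.as_matrix().round(3))
go([.613,.228,.25],83)
ba=two((301,160),(243,208)); print("bottle_a top approx",ba.round(3), plane("top",(301,162),.17).round(3), plane("top",(163,230),.17).round(3),plane("top",(254,167),.08).round(3))
E
```

```text
[[-0.     0.292 -0.957]
 [ 0.001 -0.957 -0.292]
 [-1.    -0.001 -0.   ]]
t 0.1 pos [ 0.153  -0.502   0.2308] yaw_y -73.1 q [-1.498  0.313  1.498  0.     1.331 -0.223] w 86.0 F [ 0.3 -0.6  0.1]
  yaw 83 turn frac [-3.4678e+00 -2.0000e-03 -1.0000e-04] deg 156.1
  yaw 263 turn frac [ 5.322e-01 -1.000e-04  1.500e-03] deg 23.9
shift [-0.0613 -1.8806 -2.176 ] len 0.8630102555847424
bottle_a top approx [0.78  0.047 0.145] [0.766 0.045 0.17 ] [0.557 0.435 0.17 ] [0.769 0.191 0.08 ]
```

{"op": "drive_tool", "data": {
  "increments": [
    {"x": -0.06,"y": -0.63,"z": -0.73,"rx": -1,"hand": 30},
    {"x": -0.06,"y": -0.63,"z": -0.73,"rx": -1,"hand": 30},
    {"x": -0.06,"y": -0.63,"z": -0.73,"rx": -1,"hand": 30},
    {"x": -0.06,"y": -0.63,"z": -0.73,"rx": -1,"hand": 30},
    {"x": -0.06,"y": -0.63,"z": -0.73,"rx": -1,"hand": 30},
    {"x": -0.06,"y": -0.63,"z": -0.73,"rx": -1,"hand": 30},
    {"x": -0.06,"y": -0.63,"z": -0.73,"rx": -1,"hand": 30},
    {"x": -0.06,"y": -0.63,"z": -0.73,"rx": -1,"hand": 30}
  ],
  "squeeze": 50
}}

```text
invalid input at $.increments[0]: expected keys x, y, z, rx, ry, rz, hand
```

```bash
python3 -c "
from h import *
go([.613,.228,.25],83)"
```

```text
t 0.1 pos [ 0.153  -0.502   0.2308] yaw_y -73.1 q [-1.498  0.313  1.498  0.     1.331 -0.223] w 86.0 F [ 0.3 -0.6  0.1]
  yaw 83 turn frac [-3.4678e+00 -2.0000e-03 -1.0000e-04] deg 156.1
  yaw 263 turn frac [ 5.322e-01 -1.000e-04  1.500e-03] deg 23.9
shift [-0.0613 -1.8806 -2.176 ] len 0.8630102555847424
```

{"op": "drive_tool", "data": {
  "increments": [
    {"x": -0.06,"y": -0.63,"z": -0.73,"rx": -1,"ry": 0,"rz": 0,"hand": 30},
    {"x": -0.06,"y": -0.63,"z": -0.73,"rx": -1,"ry": 0,"rz": 0,"hand": 30},
    {"x": -0.06,"y": -0.63,"z": -0.73,"rx": -1,"ry": 0,"rz": 0,"hand": 30},
    {"x": -0.06,"y": -0.63,"z": -0.73,"rx": -1,"ry": 0,"rz": 0,"hand": 30},
    {"x": -0.06,"y": -0.63,"z": -0.73,"rx": -1,"ry": 0,"rz": 0,"hand": 30},
    {"x": -0.06,"y": -0.63,"z": -0.73,"rx": -1,"ry": 0,"rz": 0,"hand": 30},
    {"x": -0.06,"y": -0.63,"z": -0.73,"rx": -1,"ry": 0,"rz": 0,"hand": 30},
    {"x": -0.06,"y": -0.63,"z": -0.73,"rx": -1,"ry": 0,"rz": 0,"hand": 30}
  ],
  "squeeze": 50
}}

```text
time: 0.9
position: [0.3076, -0.2571, 0.2491]
orientation: [0.364, 0.606, 0.365, -0.606]
force: [-1.5, -0.2, 0.1]
grip_width: 0.03
```

```bash
python3 -c "
from h import *
go([.613,.228,.25],83)"
```

```text
t 0.9 pos [ 0.3076 -0.2571  0.2491] yaw_y -28.0 q [-0.991  0.019  1.801  0.     1.323 -0.503] w 30.0 F [-1.5 -0.2  0.1]
  yaw 83 turn frac [-2.4661e+00 -1.2000e-03 -3.0000e-04] deg 111.0
  yaw 263 turn frac [ 1.5339e+00 -3.0000e-04  1.1000e-03] deg 69.0
shift [-1.9000e-03  1.4070e-01 -1.9055e+00] len 0.5732040289194356
```

{"op": "drive_tool", "data": {
  "increments": [
    {"x": 0,"y": 0.07,"z": -0.95,"rx": -1,"ry": 0,"rz": 0,"hand": 30},
    {"x": 0,"y": 0.07,"z": -0.95,"rx": -1,"ry": 0,"rz": 0,"hand": 30},
    {"x": 0,"y": 0.07,"z": -0.95,"rx": -1,"ry": 0,"rz": 0,"hand": 30},
    {"x": 0,"y": 0.07,"z": -0.95,"rx": -1,"ry": 0,"rz": 0,"hand": 30},
    {"x": 0,"y": 0.07,"z": -0.95,"rx": -1,"ry": 0,"rz": 0,"hand": 30},
    {"x": 0,"y": 0.07,"z": -0.95,"rx": -1,"ry": 0,"rz": 0,"hand": 30},
    {"x": 0,"y": 0.07,"z": -0.95,"rx": -1,"ry": 0,"rz": 0,"hand": 30},
    {"x": 0,"y": 0.07,"z": -0.95,"rx": -1,"ry": 0,"rz": 0,"hand": 30}
  ]
}}

```text
time: 1.7
position: [0.4599, -0.016, 0.2487]
orientation: [0.568, 0.421, 0.569, -0.421]
force: [-0.3, -0.3, 0.0]
grip_width: 0.0303
```

```bash
python3 -c "
from h import *
go([.613,.228,.25],83)"
```

```text
t 1.7 pos [ 0.4599 -0.016   0.2487] yaw_y 17.0 q [-0.291  0.156  1.651  0.     1.336 -0.587] w 30.3 F [-0.3 -0.3  0. ]
  yaw 83 turn frac [-1.4671e+00 -2.2000e-03  3.0000e-04] deg 66.0
  yaw 263 turn frac [2.5329e+00 4.0000e-04 2.4000e-03] deg 114.0
shift [-0.0045  0.7256 -0.6288] len 0.2880607680030259
```

{"op": "drive_tool", "data": {
  "increments": [
    {"x": 0,"y": 0.7256,"z": -0.6288,"rx": -1,"ry": 0,"rz": 0,"hand": 30},
    {"x": 0,"y": 0.7256,"z": -0.6288,"rx": -1,"ry": 0,"rz": 0,"hand": 30},
    {"x": 0,"y": 0.7256,"z": -0.6288,"rx": -1,"ry": 0,"rz": 0,"hand": 30},
    {"x": 0,"y": 0.7256,"z": -0.6288,"rx": -1,"ry": 0,"rz": 0,"hand": 30},
    {"x": 0,"y": 0.7256,"z": -0.6288,"rx": -1,"ry": 0,"rz": 0,"hand": 30},
    {"x": 0,"y": 0.7256,"z": -0.6288,"rx": -1,"ry": 0,"rz": 0,"hand": 30},
    {"x": 0,"y": 0.7256,"z": -0.6288,"rx": -1,"ry": 0,"rz": 0,"hand": 30},
    {"x": 0,"y": 0.7256,"z": -0.6288,"rx": -1,"ry": 0,"rz": 0,"hand": 30}
  ]
}}

```text
time: 2.5
position: [0.6135, 0.2261, 0.2478]
orientation: [0.685, 0.172, 0.687, -0.172]
force: [-0.4, -0.8, -0.4]
grip_width: 0.0302
```

```bash
python3 -c "
from h import *
go([.613,.228,.2],83)"
```

```text
t 2.5 pos [0.6135 0.2261 0.2478] yaw_y 61.8 q [ 1.740e-01  6.040e-01  1.019e+00  1.000e-03  1.522e+00 -9.050e-01] w 30.2 F [-0.4 -0.8 -0.4]
  yaw 83 turn frac [-0.4703 -0.0034  0.0009] deg 21.2
  yaw 263 turn frac [3.5297e+00 1.2000e-03 4.7000e-03] deg 158.8
shift [ 0.1594  0.0051 -0.004 ] len 0.047847724759761755
```

{"op": "drive_tool", "data": {
  "increments": [
    {"x": 0.16,"y": 0.0051,"z": -0.004,"rx": -0.4703,"ry": -0.0034,"rz": 0.001,"hand": 30},
    {"x": 0.16,"y": 0.0051,"z": -0.004,"rx": -0.4703,"ry": -0.0034,"rz": 0.001,"hand": 30},
    {"x": 0.16,"y": 0.0051,"z": -0.004,"rx": -0.4703,"ry": -0.0034,"rz": 0.001,"hand": 30},
    {"x": 0.16,"y": 0.0051,"z": -0.004,"rx": -0.4703,"ry": -0.0034,"rz": 0.001,"hand": 30},
    {"x": 0.16,"y": 0.0051,"z": -0.004,"rx": -0.4703,"ry": -0.0034,"rz": 0.001,"hand": 30}
  ]
}}

```text
time: 3.0
position: [0.6132, 0.2263, 0.2005]
orientation: [0.706, 0.045, 0.705, -0.045]
force: [-0.1, 0.5, 0.3]
grip_width: 0.0297
```

```bash
python3 -c "
from h import *
go([.6125,.228,.088],83)
s=eyes.read_camera('side');crop(s,205,150,365,330,4,'pics/s1.png')
t=eyes.read_camera('top');crop(t,180,160,290,250,7,'pics/t1.png')
"
```

```text
t 3.0 pos [0.6132 0.2263 0.2005] yaw_y 82.8 q [ 0.175  0.625  1.105 -0.     1.411 -1.269] w 29.7 F [-0.1  0.5  0.3]
  yaw 83 turn frac [-0.0056  0.0009 -0.0002] deg 0.3
  yaw 263 turn frac [ 3.9944e+00 -3.0000e-04 -1.5000e-03] deg 179.8
shift [ 0.3749  0.0051 -0.0033] len 0.11249283305796175
```

View pics/s1.png

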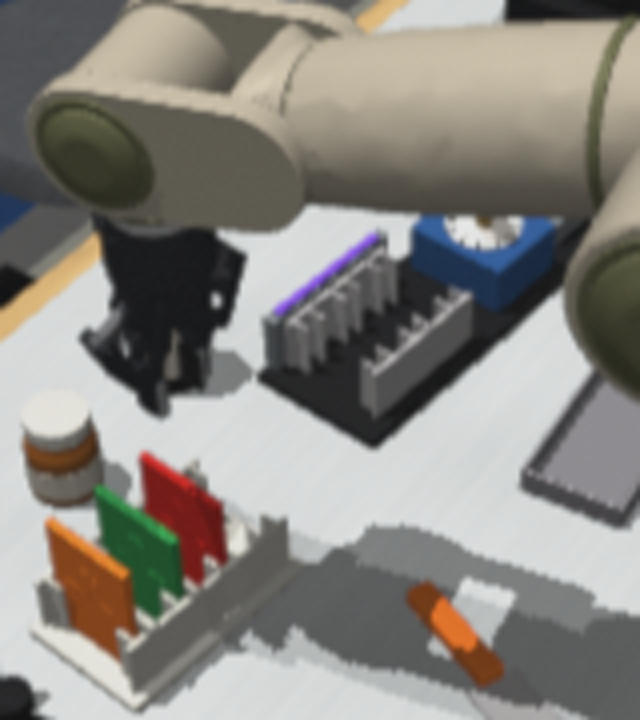

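The side picture shows the gripper above the red panel (image (180,520) in the crop) and the fingers 30 mm open. I'm going down now.

{"op": "drive_tool", "data": {
  "increments": [
    {"x": 0.1,"y": 0.006,"z": -0.003,"rx": 0,"ry": 0,"rz": 0,"hand": 30},
    {"x": 0.2,"y": 0.006,"z": -0.003,"rx": 0,"ry": 0,"rz": 0,"hand": 30},
    {"x": 0.28,"y": 0.006,"z": -0.003,"rx": 0,"ry": 0,"rz": 0,"hand": 30},
    {"x": 0.34,"y": 0.006,"z": -0.003,"rx": 0,"ry": 0,"rz": 0,"hand": 30},
    {"x": 0.375,"y": 0.006,"z": -0.003,"rx": 0,"ry": 0,"rz": 0,"hand": 30},
    {"x": 0.375,"y": 0.006,"z": -0.003,"rx": 0,"ry": 0,"rz": 0,"hand": 30}
  ]
}}

```text
time: 3.7
position: [0.612, 0.2286, 0.0867]
orientation: [0.705, 0.044, 0.706, -0.045]
force: [-0.3, -0.0, -0.2]
grip_width: 0.0296
```

```bash
python3 -c "
from h import *
go([.6125,.228,.088],83)
s=eyes.read_camera('side');crop(s,205,150,365,330,4,'pics/s2.png')
"
```

```text
t 3.7 pos [0.612  0.2286 0.0867] yaw_y 82.8 q [ 0.179  0.724  1.238 -0.     1.18  -1.266] w 29.6 F [-0.3 -0.  -0.2]
  yaw 83 turn frac [-0.0046 -0.0018  0.0006] deg 0.2
  yaw 263 turn frac [3.9954e+00 1.0000e-03 2.9000e-03] deg 179.8
shift [-0.0043 -0.0019  0.0018] len 0.0015000404743324089
```

View pics/s2.png

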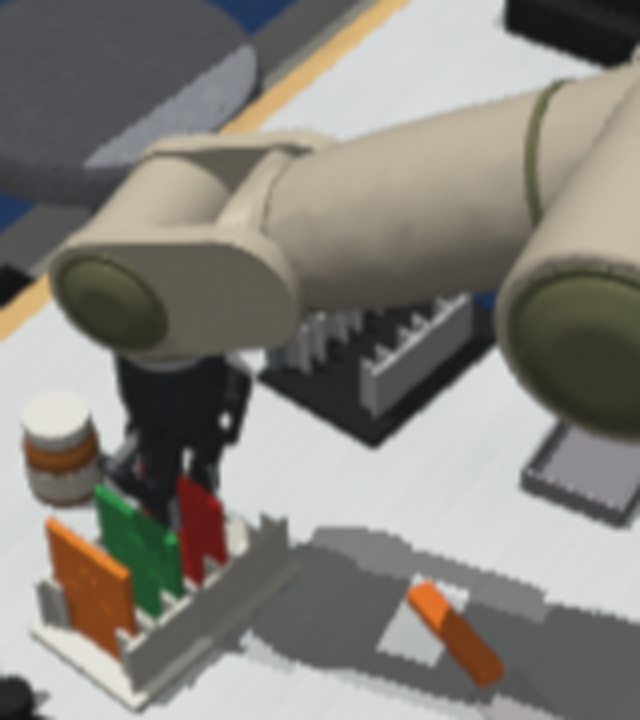

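The fingers straddle the red panel, so I'll close and lift.

{"op": "drive_tool", "data": {
  "increments": [
    {"x": 0,"y": 0,"z": 0,"rx": 0,"ry": 0,"rz": 0,"hand": 4},
    {"x": 0,"y": 0,"z": 0,"rx": 0,"ry": 0,"rz": 0,"hand": 4},
    {"x": 0,"y": 0,"z": 0,"rx": 0,"ry": 0,"rz": 0,"hand": 4},
    {"x": 0,"y": 0,"z": 0,"rx": 0,"ry": 0,"rz": 0,"hand": 4},
    {"x": 0,"y": 0,"z": 0,"rx": 0,"ry": 0,"rz": 0,"hand": 4},
    {"x": -0.05,"y": 0,"z": 0,"rx": 0,"ry": 0,"rz": 0,"hand": 4},
    {"x": -0.1,"y": 0,"z": 0,"rx": 0,"ry": 0,"rz": 0,"hand": 4},
    {"x": -0.17,"y": 0,"z": 0,"rx": 0,"ry": 0,"rz": 0,"hand": 4},
    {"x": -0.25,"y": 0,"z": 0,"rx": 0,"ry": 0,"rz": 0,"hand": 4},
    {"x": -0.32,"y": 0,"z": 0,"rx": 0,"ry": 0,"rz": 0,"hand": 4},
    {"x": -0.36,"y": 0,"z": 0,"rx": 0,"ry": 0,"rz": 0,"hand": 4},
    {"x": -0.36,"y": 0,"z": 0,"rx": 0,"ry": 0,"rz": 0,"hand": 4}
  ],
  "squeeze": 50
}}

```text
time: 4.95
position: [0.6132, 0.229, 0.1984]
orientation: [0.707, 0.045, 0.704, -0.044]
force: [0.8, 0.5, -1.1]
grip_width: 0.0077
```

```bash
python3 -c "
from h import *
go([.6286,-.1063,.195],84.3)
s=eyes.read_camera('side');crop(s,205,150,365,330,4,'pics/s3.png')
"
```

```text
t 4.95 pos [0.6132 0.229  0.1984] yaw_y 82.8 q [ 0.179  0.626  1.109 -0.     1.403 -1.267] w 7.7 F [ 0.8  0.5 -1.1]
  yaw 84.3 turn frac [-0.0332  0.0052 -0.0015] deg 1.5
  yaw 264.3 turn frac [ 3.9668e+00 -2.4000e-03 -8.2000e-03] deg 178.5
shift [ 0.0106 -1.1023  0.191 ] len 0.33563008048716764
```

View pics/s3.png

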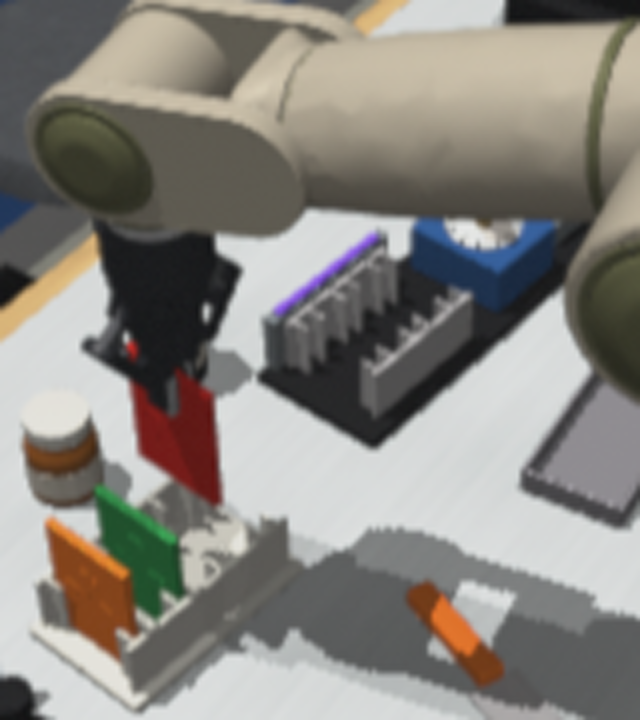

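The red panel is held clear of the rack. Next I'll carry it to slot0.

{"op": "drive_tool", "data": {
  "increments": [
    {"x": 0,"y": -0.06,"z": 0.01,"rx": 0,"ry": 0,"rz": 0,"hand": 4},
    {"x": 0,"y": -0.16,"z": 0.03,"rx": 0,"ry": 0,"rz": 0,"hand": 4},
    {"x": 0,"y": -0.28,"z": 0.05,"rx": -0.03,"ry": 0.004,"rz": 0,"hand": 4},
    {"x": 0,"y": -0.4,"z": 0.07,"rx": -0.03,"ry": 0.004,"rz": 0,"hand": 4},
    {"x": 0,"y": -0.52,"z": 0.09,"rx": -0.03,"ry": 0.004,"rz": 0,"hand": 4},
    {"x": 0,"y": -0.64,"z": 0.12,"rx": -0.03,"ry": 0.004,"rz": 0,"hand": 4},
    {"x": 0,"y": -0.76,"z": 0.14,"rx": -0.03,"ry": 0.004,"rz": 0,"hand": 4},
    {"x": 0,"y": -0.86,"z": 0.16,"rx": -0.03,"ry": 0.004,"rz": 0,"hand": 4},
    {"x": 0,"y": -0.94,"z": 0.18,"rx": -0.03,"ry": 0.004,"rz": 0,"hand": 4},
    {"x": 0,"y": -1,"z": 0.191,"rx": -0.033,"ry": 0.005,"rz": 0,"hand": 4},
    {"x": 0,"y": -1,"z": 0.191,"rx": -0.033,"ry": 0.005,"rz": 0,"hand": 4}
  ]
}}

```text
time: 6.1
position: [0.6314, -0.0786, 0.1955]
orientation: [0.705, 0.036, 0.708, -0.036]
force: [0.2, -0.4, -0.8]
grip_width: 0.0074
```

```bash
python3 -c "
from h import *
go([.6286,-.1063,.195],84.3)
"
```

```text
t 6.1 pos [ 0.6314 -0.0786  0.1955] yaw_y 84.1 q [-3.070e-01  5.900e-01  1.176e+00 -1.000e-03  1.380e+00 -1.776e+00] w 7.4 F [ 0.2 -0.4 -0.8]
  yaw 84.3 turn frac [-0.0037 -0.0051 -0.0003] deg 0.3
  yaw 264.3 turn frac [ 3.9963e+00 -5.0000e-04  8.0000e-03] deg 179.8
shift [ 0.0018 -0.0929  0.0001] len 0.0278806124237382
```

{"op": "drive_tool", "data": {
  "increments": [
    {"x": 0,"y": -0.05,"z": 0,"rx": -0.004,"ry": -0.003,"rz": 0,"hand": 4},
    {"x": 0,"y": -0.093,"z": 0,"rx": -0.004,"ry": -0.003,"rz": 0,"hand": 4},
    {"x": 0,"y": -0.093,"z": 0,"rx": -0.004,"ry": -0.003,"rz": 0,"hand": 4},
    {"x": 0,"y": -0.093,"z": 0,"rx": -0.004,"ry": -0.003,"rz": 0,"hand": 4}
  ]
}}

```text
time: 6.5
position: [0.6285, -0.1062, 0.1955]
orientation: [0.706, 0.035, 0.707, -0.035]
force: [-0.4, 0.1, 0.2]
grip_width: 0.0072
```

```bash
python3 -c "
from h import *
go([.6286,-.1063,.089],84.3)
s=eyes.read_camera('side');crop(s,245,150,365,280,5,'pics/s4.png');cv2.imwrite('pics/s4full.png',s)
t=eyes.read_camera('top');crop(t,290,150,430,260,5,'pics/t4.png')
"
```

```text
t 6.5 pos [ 0.6285 -0.1062  0.1955] yaw_y 84.3 q [-0.351  0.591  1.174  0.     1.379 -1.822] w 7.2 F [-0.4  0.1  0.2]
  yaw 84.3 turn frac [ 0.0001 -0.0022 -0.0007] deg 0.1
  yaw 264.3 turn frac [-3.9999e+00  1.1000e-03 -3.4000e-03] deg 180.0
shift [ 0.3551 -0.0006  0.0009] len 0.1065183222612464
```

View pics/s4.png

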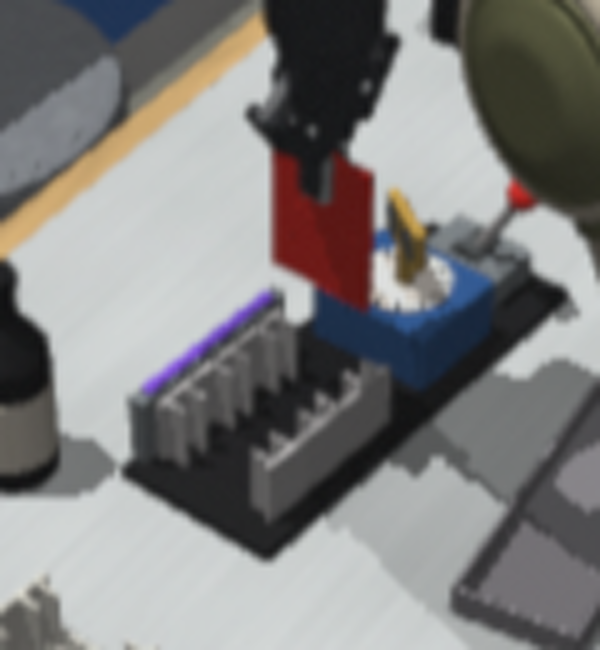

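View pics/t4.png

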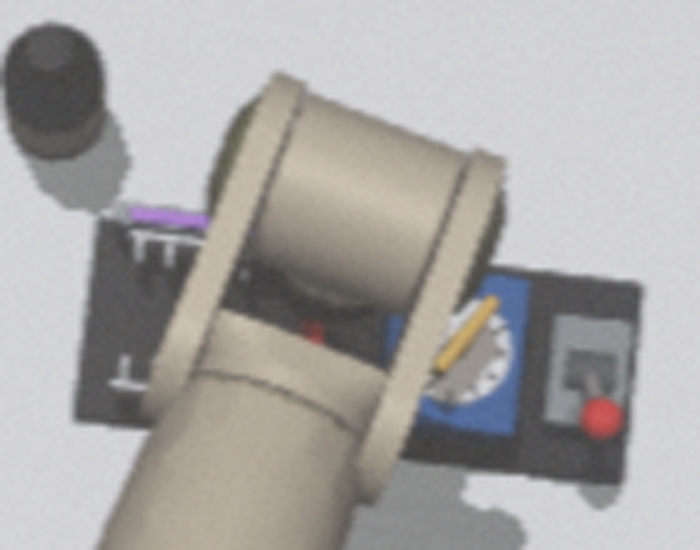

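```bash
python3 -c "
from h import *
for z in (.118,.1205):
  for s in(-.04,.04):
    a=np.radians(-5.7);u=proj('side',[.6285+s*np.cos(a),-.1062+s*np.sin(a),z]); print(z,s,((u-[245,150]+.5)*5-.5).round(0))
# slot0 rib ends in side view
"
```

```text
0.118 -0.04 [369. 306.]
0.118 0.04 [275. 257.]
0.1205 -0.04 [369. 303.]
0.1205 0.04 [275. 254.]
```

{"op": "drive_tool", "data": {
  "increments": [
    {"x": 0.06,"y": 0,"z": 0,"rx": 0,"ry": -0.002,"rz": 0,"hand": 4},
    {"x": 0.12,"y": 0,"z": 0,"rx": 0,"ry": -0.002,"rz": 0,"hand": 4},
    {"x": 0.16,"y": 0,"z": 0,"rx": 0,"ry": -0.002,"rz": 0,"hand": 4},
    {"x": 0.2,"y": 0,"z": 0,"rx": 0,"ry": -0.002,"rz": 0,"hand": 4},
    {"x": 0.23,"y": 0,"z": 0,"rx": 0,"ry": -0.002,"rz": 0,"hand": 4},
    {"x": 0.25,"y": 0,"z": 0,"rx": 0,"ry": -0.002,"rz": 0,"hand": 4},
    {"x": 0.26,"y": 0,"z": 0,"rx": 0,"ry": -0.002,"rz": 0,"hand": 4}
  ]
}}

```text
time: 7.3
position: [0.6285, -0.1057, 0.1172]
orientation: [0.706, 0.035, 0.706, -0.035]
force: [0.2, -0.9, -0.9]
grip_width: 0.0075
```

```bash
python3 -c "
from h import *
go([.6286,-.1063,.0885],84.3)
s=eyes.read_camera('side');crop(s,245,150,365,280,5,'pics/s5.png')
"
```

```text
t 7.3 pos [ 0.6285 -0.1057  0.1172] yaw_y 84.4 q [-0.35   0.658  1.272  0.     1.212 -1.823] w 7.5 F [ 0.2 -0.9 -0.9]
  yaw 84.3 turn frac [ 0.0012 -0.0003 -0.0006] deg 0.1
  yaw 264.3 turn frac [-3.9988e+00  1.0000e-03 -4.0000e-04] deg 179.9
shift [ 0.0957 -0.0022  0.0006] len 0.028710660471409348
```

View pics/s5.png

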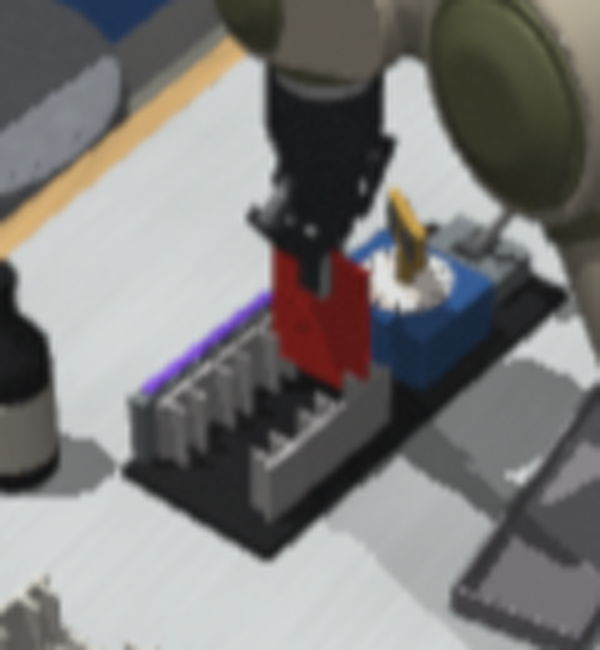

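The red panel sits between slot0's ribs with no contact force. I'll lower the rest of the way, let go and back off.

{"op": "drive_tool", "data": {
  "increments": [
    {"x": 0.04,"y": -0.002,"z": 0,"rx": 0,"ry": 0,"rz": 0,"hand": 4},
    {"x": 0.07,"y": -0.002,"z": 0,"rx": 0,"ry": 0,"rz": 0,"hand": 4},
    {"x": 0.09,"y": -0.002,"z": 0,"rx": 0,"ry": 0,"rz": 0,"hand": 4},
    {"x": 0.095,"y": -0.002,"z": 0,"rx": 0,"ry": 0,"rz": 0,"hand": 4},
    {"x": 0.095,"y": -0.002,"z": 0,"rx": 0,"ry": 0,"rz": 0,"hand": 4},
    {"x": 0.095,"y": -0.002,"z": 0,"rx": 0,"ry": 0,"rz": 0,"hand": 15},
    {"x": 0.095,"y": -0.002,"z": 0,"rx": 0,"ry": 0,"rz": 0,"hand": 30},
    {"x": 0.095,"y": -0.002,"z": 0,"rx": 0,"ry": 0,"rz": 0,"hand": 30},
    {"x": 0.095,"y": -0.002,"z": 0,"rx": 0,"ry": 0,"rz": 0,"hand": 30}
  ]
}}

```text
time: 8.25
position: [0.6283, -0.1062, 0.0883]
orientation: [0.706, 0.035, 0.706, -0.035]
force: [0.2, -0.3, 0.8]
grip_width: 0.03
```

```bash
python3 -c "
from h import *
go([.619,.272,.2],83)
s=eyes.read_camera('side');crop(s,245,150,365,280,5,'pics/s6.png')
"
```

```text
t 8.25 pos [ 0.6283 -0.1062  0.0883] yaw_y 84.4 q [-0.351  0.689  1.299  0.     1.155 -1.824] w 30.0 F [ 0.2 -0.3  0.8]
  yaw 83 turn frac [ 0.03   -0.0009 -0.0008] deg 1.4
  yaw 263 turn frac [-3.97e+00  1.20e-03 -1.30e-03] deg 178.6
shift [-0.3714  1.2518 -0.1552] len 0.39448586888215126
```

View pics/s6.png

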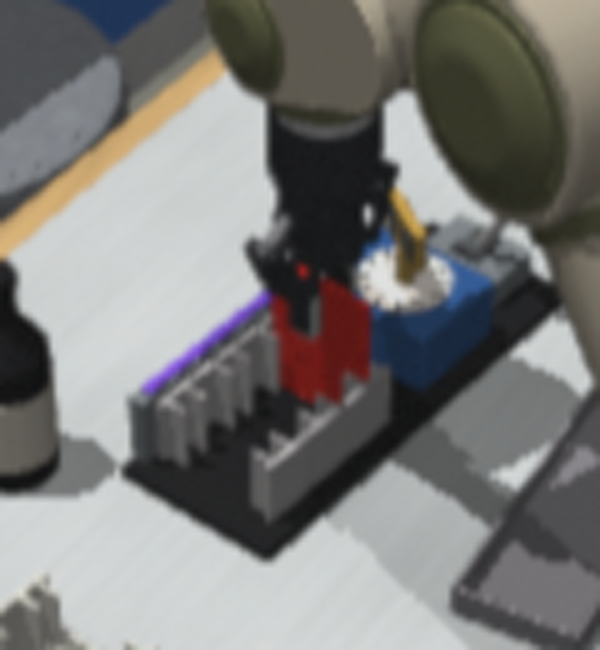

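The red panel stands in slot0. Next comes the green one.

{"op": "drive_tool", "data": {
  "increments": [
    {"x": -0.08,"y": 0,"z": 0,"rx": 0,"ry": 0,"rz": 0,"hand": 30},
    {"x": -0.2,"y": 0,"z": 0,"rx": 0,"ry": 0,"rz": 0,"hand": 30},
    {"x": -0.37,"y": 0.05,"z": 0,"rx": 0,"ry": 0,"rz": 0,"hand": 30},
    {"x": -0.4,"y": 0.15,"z": -0.02,"rx": 0.03,"ry": 0,"rz": 0,"hand": 30},
    {"x": -0.4,"y": 0.3,"z": -0.04,"rx": 0.03,"ry": 0,"rz": 0,"hand": 30},
    {"x": -0.4,"y": 0.46,"z": -0.06,"rx": 0.03,"ry": 0,"rz": 0,"hand": 30},
    {"x": -0.4,"y": 0.62,"z": -0.08,"rx": 0.03,"ry": 0,"rz": 0,"hand": 30},
    {"x": -0.4,"y": 0.78,"z": -0.1,"rx": 0.03,"ry": 0,"rz": 0,"hand": 30},
    {"x": -0.4,"y": 0.94,"z": -0.12,"rx": 0.03,"ry": 0,"rz": 0,"hand": 30},
    {"x": -0.4,"y": 1,"z": -0.155,"rx": 0.03,"ry": 0,"rz": 0,"hand": 30},
    {"x": -0.4,"y": 1,"z": -0.155,"rx": 0.03,"ry": 0,"rz": 0,"hand": 30}
  ]
}}

```text
time: 9.4
position: [0.6106, 0.1997, 0.2084]
orientation: [0.706, 0.042, 0.706, -0.041]
force: [0.3, -0.6, -0.1]
grip_width: 0.0299
```

```bash
python3 -c "
from h import *
go([.6192,.272,.2],83)
"
```

```text
t 9.4 pos [0.6106 0.1997 0.2084] yaw_y 83.2 q [ 1.340e-01  5.940e-01  1.135e+00  1.000e-03  1.413e+00 -1.319e+00] w 29.9 F [ 0.3 -0.6 -0.1]
  yaw 83 turn frac [ 0.0051 -0.0013 -0.0012] deg 0.2
  yaw 263 turn frac [-3.9949e+00  1.9000e-03 -2.1000e-03] deg 179.8
shift [ 0.0284  0.2426 -0.    ] len 0.07327173054982276
```

{"op": "drive_tool", "data": {
  "increments": [
    {"x": 0.03,"y": 0.1,"z": 0,"rx": 0.005,"ry": -0.001,"rz": -0.001,"hand": 30},
    {"x": 0.03,"y": 0.2,"z": 0,"rx": 0.005,"ry": -0.001,"rz": -0.001,"hand": 30},
    {"x": 0.03,"y": 0.243,"z": 0,"rx": 0.005,"ry": -0.001,"rz": -0.001,"hand": 30},
    {"x": 0.03,"y": 0.243,"z": 0,"rx": 0.005,"ry": -0.001,"rz": -0.001,"hand": 30},
    {"x": 0.03,"y": 0.243,"z": 0,"rx": 0.005,"ry": -0.001,"rz": -0.001,"hand": 30}
  ]
}}

```text
time: 9.9
position: [0.6195, 0.2708, 0.1995]
orientation: [0.706, 0.043, 0.706, -0.044]
force: [0.5, -0.3, -0.2]
grip_width: 0.0298
```

```bash
python3 -c "
from h import *
go([.6192,.272,.087],83)
s=eyes.read_camera('side');cv2.imwrite('pics/s7.png',s)
"
```

```text
t 9.9 pos [0.6195 0.2708 0.1995] yaw_y 83.0 q [ 0.239  0.681  1.012 -0.     1.448 -1.209] w 29.8 F [ 0.5 -0.3 -0.2]
  yaw 83 turn frac [-0.001  -0.0002  0.0004] deg 0.1
  yaw 263 turn frac [3.999e+00 7.000e-04 4.000e-04] deg 180.0
shift [ 0.375   0.0041 -0.0016] len 0.1125176447359368
```

View pics/s7.png

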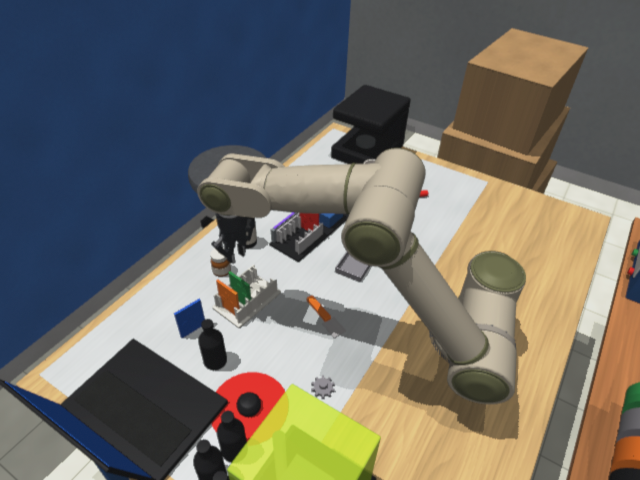

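{"op": "drive_tool", "data": {
  "increments": [
    {"x": 0.1,"y": 0.004,"z": -0.001,"rx": 0,"ry": 0,"rz": 0,"hand": 30},
    {"x": 0.2,"y": 0.004,"z": -0.001,"rx": 0,"ry": 0,"rz": 0,"hand": 30},
    {"x": 0.28,"y": 0.004,"z": -0.001,"rx": 0,"ry": 0,"rz": 0,"hand": 30},
    {"x": 0.34,"y": 0.004,"z": -0.001,"rx": 0,"ry": 0,"rz": 0,"hand": 30},
    {"x": 0.375,"y": 0.004,"z": -0.001,"rx": 0,"ry": 0,"rz": 0,"hand": 30},
    {"x": 0.375,"y": 0.004,"z": -0.001,"rx": 0,"ry": 0,"rz": 0,"hand": 30},
    {"x": 0.375,"y": 0.004,"z": -0.001,"rx": 0,"ry": 0,"rz": 0,"hand": 30},
    {"x": 0.375,"y": 0.004,"z": -0.001,"rx": 0,"ry": 0,"rz": 0,"hand": 4},
    {"x": 0.375,"y": 0.004,"z": -0.001,"rx": 0,"ry": 0,"rz": 0,"hand": 4},
    {"x": 0.375,"y": 0.004,"z": -0.001,"rx": 0,"ry": 0,"rz": 0,"hand": 4},
    {"x": 0.375,"y": 0.004,"z": -0.001,"rx": 0,"ry": 0,"rz": 0,"hand": 4},
    {"x": 0.375,"y": 0.004,"z": -0.001,"rx": 0,"ry": 0,"rz": 0,"hand": 4}
  ],
  "squeeze": 50
}}

```text
time: 11.15
position: [0.62, 0.272, 0.0884]
orientation: [0.707, 0.044, 0.705, -0.043]
force: [0.1, 0.3, 5.2]
grip_width: 0.0075
```

{"op": "drive_tool", "data": {
  "increments": [
    {"x": -0.05,"y": 0,"z": 0,"rx": 0,"ry": 0,"rz": 0,"hand": 4},
    {"x": -0.1,"y": 0,"z": 0,"rx": 0,"ry": 0,"rz": 0,"hand": 4},
    {"x": -0.17,"y": 0,"z": 0,"rx": 0,"ry": 0,"rz": 0,"hand": 4},
    {"x": -0.25,"y": 0,"z": 0,"rx": 0,"ry": 0,"rz": 0,"hand": 4},
    {"x": -0.32,"y": 0,"z": 0,"rx": 0,"ry": 0,"rz": 0,"hand": 4},
    {"x": -0.36,"y": 0,"z": 0,"rx": 0,"ry": 0,"rz": 0,"hand": 4},
    {"x": -0.36,"y": 0,"z": 0,"rx": 0,"ry": 0,"rz": 0,"hand": 4}
  ]
}}

```text
time: 11.85
position: [0.6203, 0.2721, 0.1988]
orientation: [0.708, 0.044, 0.704, -0.043]
force: [-0.8, -0.1, -1.5]
grip_width: 0.0075
```

```bash
python3 -c "
from h import *
go([.6331,-.0585,.195],84.3)
s=eyes.read_camera('side');crop(s,205,150,365,330,4,'pics/s8.png')
"
```

```text
t 11.85 pos [0.6203 0.2721 0.1988] yaw_y 82.9 q [ 0.241  0.681  1.015 -0.     1.44  -1.207] w 7.5 F [-0.8 -0.1 -1.5]
  yaw 84.3 turn frac [-0.0303  0.0071 -0.0023] deg 1.4
  yaw 264.3 turn frac [ 3.9697e+00 -3.6000e-03 -1.1100e-02] deg 178.6
shift [ 0.0117 -1.0885  0.1778] len 0.33088337201189155
```

View pics/s8.png

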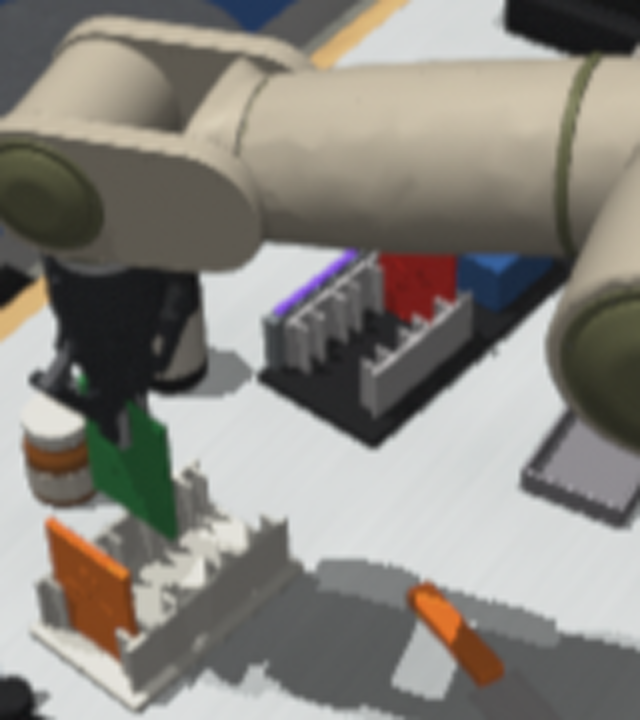

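The green panel is held and clear. I'll carry it to slot1.

{"op": "drive_tool", "data": {
  "increments": [
    {"x": 0,"y": -0.06,"z": 0.01,"rx": 0,"ry": 0,"rz": 0,"hand": 4},
    {"x": 0,"y": -0.16,"z": 0.03,"rx": 0,"ry": 0,"rz": 0,"hand": 4},
    {"x": 0,"y": -0.28,"z": 0.05,"rx": -0.03,"ry": 0.006,"rz": 0,"hand": 4},
    {"x": 0,"y": -0.4,"z": 0.07,"rx": -0.03,"ry": 0.006,"rz": 0,"hand": 4},
    {"x": 0,"y": -0.52,"z": 0.09,"rx": -0.03,"ry": 0.006,"rz": 0,"hand": 4},
    {"x": 0,"y": -0.64,"z": 0.12,"rx": -0.03,"ry": 0.006,"rz": 0,"hand": 4},
    {"x": 0,"y": -0.76,"z": 0.14,"rx": -0.03,"ry": 0.006,"rz": 0,"hand": 4},
    {"x": 0,"y": -0.86,"z": 0.155,"rx": -0.03,"ry": 0.006,"rz": 0,"hand": 4},
    {"x": 0,"y": -0.94,"z": 0.17,"rx": -0.03,"ry": 0.006,"rz": 0,"hand": 4},
    {"x": 0,"y": -1,"z": 0.178,"rx": -0.03,"ry": 0.006,"rz": 0,"hand": 4},
    {"x": 0,"y": -1,"z": 0.178,"rx": -0.03,"ry": 0.006,"rz": 0,"hand": 4}
  ]
}}

```text
time: 13.0
position: [0.6354, -0.0349, 0.1959]
orientation: [0.705, 0.037, 0.707, -0.036]
force: [-0.0, -0.3, -0.3]
grip_width: 0.0072
```

```bash
python3 -c "
from h import *
go([.6331,-.0585,.195],84.3)
"
```

```text
t 13.0 pos [ 0.6354 -0.0349  0.1959] yaw_y 84.1 q [-0.239  0.589  1.175  0.     1.38  -1.707] w 7.2 F [-0.  -0.3 -0.3]
  yaw 84.3 turn frac [-0.004  -0.0042 -0.0008] deg 0.3
  yaw 264.3 turn frac [ 3.996e+00 -1.300e-03  6.600e-03] deg 179.8
shift [ 0.0031 -0.079   0.0004] len 0.02372997503032626
```

{"op": "drive_tool", "data": {
  "increments": [
    {"x": 0,"y": -0.045,"z": 0,"rx": -0.004,"ry": -0.003,"rz": 0,"hand": 4},
    {"x": 0,"y": -0.079,"z": 0,"rx": -0.004,"ry": -0.003,"rz": 0,"hand": 4},
    {"x": 0,"y": -0.079,"z": 0,"rx": -0.004,"ry": -0.003,"rz": 0,"hand": 4},
    {"x": 0,"y": -0.079,"z": 0,"rx": -0.004,"ry": -0.003,"rz": 0,"hand": 4},
    {"x": 0.06,"y": -0.079,"z": 0,"rx": -0.004,"ry": -0.003,"rz": 0,"hand": 4},
    {"x": 0.12,"y": -0.079,"z": 0,"rx": -0.004,"ry": -0.003,"rz": 0,"hand": 4},
    {"x": 0.15,"y": -0.079,"z": 0,"rx": -0.004,"ry": -0.003,"rz": 0,"hand": 4},
    {"x": 0.15,"y": -0.079,"z": 0,"rx": -0.004,"ry": -0.003,"rz": 0,"hand": 4}
  ]
}}

```text
time: 13.8
position: [0.6324, -0.0578, 0.1498]
orientation: [0.705, 0.035, 0.707, -0.034]
force: [-0.7, -0.2, -0.0]
grip_width: 0.0072
```

```bash
python3 -c "
from h import *
go([.6331,-.0585,.1],84.3)
s=eyes.read_camera('side');crop(s,245,150,365,280,5,'pics/s9.png')
"
```

```text
t 13.8 pos [ 0.6324 -0.0578  0.1498] yaw_y 84.3 q [-2.760e-01  6.230e-01  1.242e+00  1.000e-03  1.280e+00 -1.748e+00] w 7.2 F [-0.7 -0.2 -0. ]
  yaw 84.3 turn frac [ 0.0007 -0.004  -0.0014] deg 0.2
  yaw 264.3 turn frac [-3.9992e+00  2.2000e-03 -6.3000e-03] deg 180.0
shift [ 0.1661 -0.0021  0.003 ] len 0.04985290551849026
```

View pics/s9.png

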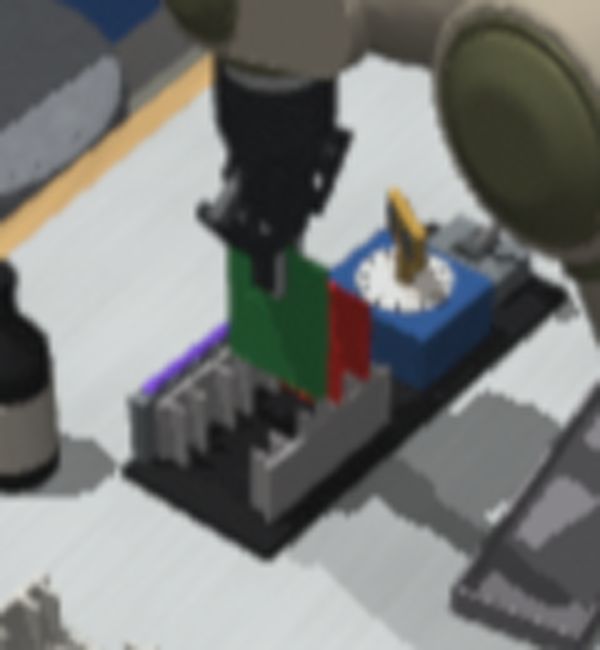

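{"op": "drive_tool", "data": {
  "increments": [
    {"x": 0.04,"y": -0.002,"z": 0.003,"rx": 0,"ry": -0.003,"rz": 0,"hand": 4},
    {"x": 0.08,"y": -0.002,"z": 0.003,"rx": 0,"ry": -0.003,"rz": 0,"hand": 4},
    {"x": 0.12,"y": -0.002,"z": 0.003,"rx": 0,"ry": -0.003,"rz": 0,"hand": 4},
    {"x": 0.16,"y": -0.002,"z": 0.003,"rx": 0,"ry": -0.003,"rz": 0,"hand": 4},
    {"x": 0.19,"y": -0.002,"z": 0.003,"rx": 0,"ry": -0.003,"rz": 0,"hand": 4},
    {"x": 0.2,"y": -0.002,"z": 0.003,"rx": 0,"ry": -0.003,"rz": 0,"hand": 4},
    {"x": 0.2,"y": -0.002,"z": 0.003,"rx": 0,"ry": -0.003,"rz": 0,"hand": 4}
  ]
}}

```text
time: 14.55
position: [0.6336, -0.0587, 0.0906]
orientation: [0.706, 0.035, 0.706, -0.035]
force: [0.2, 0.2, -0.2]
grip_width: 0.0075
```

```bash
python3 -c "
from h import *
go([.6331,-.0585,.0895],84.3)
s=eyes.read_camera('side');crop(s,245,150,365,280,5,'pics/s10.png')
"
```

```text
t 14.55 pos [ 0.6336 -0.0587  0.0906] yaw_y 84.3 q [-2.770e-01  6.840e-01  1.301e+00  1.000e-03  1.156e+00 -1.749e+00] w 7.5 F [ 0.2  0.2 -0.2]
  yaw 84.3 turn frac [ 0.0006  0.0008 -0.0011] deg 0.1
  yaw 264.3 turn frac [-3.9994e+00  1.7000e-03  1.2000e-03] deg 180.0
shift [ 0.0037  0.0005 -0.0016] len 0.0012172963599115366
```

View pics/s10.png

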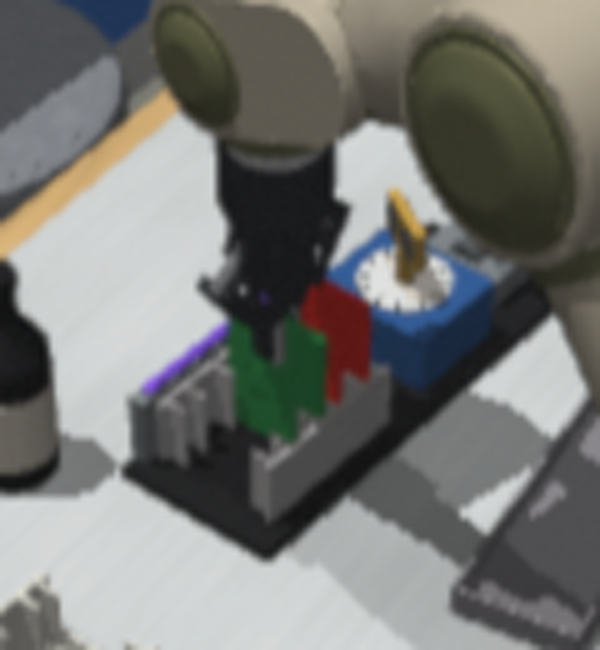

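The green panel is in slot1. I'll lower it 1 mm, release, lift and go back for the orange one.

{"op": "drive_tool", "data": {
  "increments": [
    {"x": 0.005,"y": 0,"z": 0,"rx": 0,"ry": 0,"rz": 0,"hand": 4},
    {"x": 0.005,"y": 0,"z": 0,"rx": 0,"ry": 0,"rz": 0,"hand": 15},
    {"x": 0.005,"y": 0,"z": 0,"rx": 0,"ry": 0,"rz": 0,"hand": 30},
    {"x": 0.005,"y": 0,"z": 0,"rx": 0,"ry": 0,"rz": 0,"hand": 30},
    {"x": 0.005,"y": 0,"z": 0,"rx": 0,"ry": 0,"rz": 0,"hand": 30},
    {"x": -0.08,"y": 0,"z": 0,"rx": 0,"ry": 0,"rz": 0,"hand": 30},
    {"x": -0.2,"y": 0,"z": 0,"rx": 0,"ry": 0,"rz": 0,"hand": 30},
    {"x": -0.35,"y": 0.05,"z": 0,"rx": 0,"ry": 0,"rz": 0,"hand": 30},
    {"x": -0.37,"y": 0.15,"z": -0.02,"rx": 0.03,"ry": 0,"rz": 0,"hand": 30},
    {"x": -0.37,"y": 0.3,"z": -0.04,"rx": 0.03,"ry": 0,"rz": 0,"hand": 30},
    {"x": -0.37,"y": 0.46,"z": -0.06,"rx": 0.03,"ry": 0,"rz": 0,"hand": 30},
    {"x": -0.37,"y": 0.62,"z": -0.08,"rx": 0.03,"ry": 0,"rz": 0,"hand": 30},
    {"x": -0.37,"y": 0.78,"z": -0.1,"rx": 0.03,"ry": 0,"rz": 0,"hand": 30},
    {"x": -0.37,"y": 0.94,"z": -0.12,"rx": 0.03,"ry": 0,"rz": 0,"hand": 30},
    {"x": -0.37,"y": 1,"z": -0.14,"rx": 0.03,"ry": 0,"rz": 0,"hand": 30},
    {"x": -0.37,"y": 1,"z": -0.14,"rx": 0.03,"ry": 0,"rz": 0,"hand": 30}
  ]
}}

```text
time: 16.2
position: [0.6207, 0.2464, 0.2021]
orientation: [0.706, 0.042, 0.705, -0.042]
force: [-0.4, -0.2, -0.6]
grip_width: 0.03
```

```bash
python3 -c "
from h import *
go([.6268,.3146,.2],83)
s=eyes.read_camera('side');crop(s,205,150,365,330,4,'pics/s11.png')
"
```

```text
t 16.2 pos [0.6207 0.2464 0.2021] yaw_y 83.2 q [ 0.203  0.658  1.046  0.     1.437 -1.249] w 30.0 F [-0.4 -0.2 -0.6]
  yaw 83 turn frac [ 0.004   0.0016 -0.0011] deg 0.2
  yaw 263 turn frac [-3.996e+00  1.800e-03  2.400e-03] deg 179.8
shift [ 0.0073  0.2283 -0.0067] len 0.06855597003680379
```

View pics/s11.png

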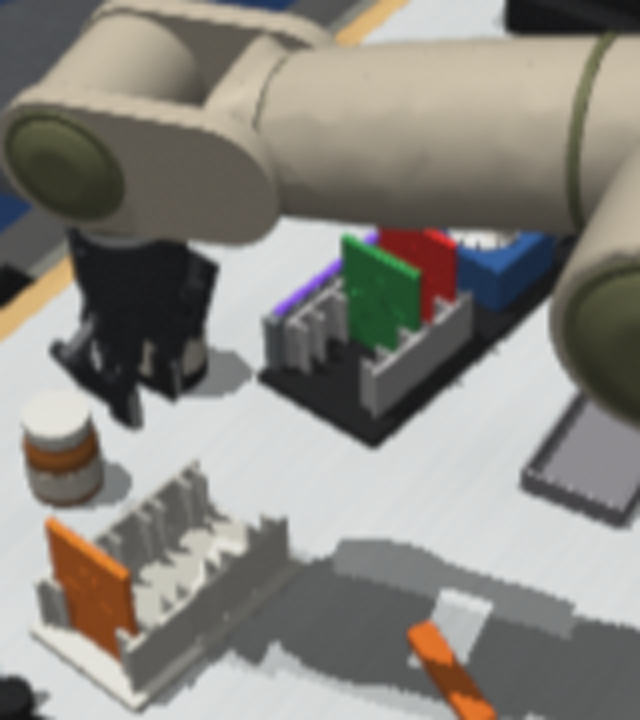

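Red and green stand upright. The scraper has moved a little, so that must have been the announced nudge. Next is the orange panel.

{"op": "drive_tool", "data": {
  "increments": [
    {"x": 0.007,"y": 0.1,"z": -0.007,"rx": 0.004,"ry": 0.001,"rz": -0.001,"hand": 30},
    {"x": 0.007,"y": 0.19,"z": -0.007,"rx": 0.004,"ry": 0.001,"rz": -0.001,"hand": 30},
    {"x": 0.007,"y": 0.228,"z": -0.007,"rx": 0.004,"ry": 0.001,"rz": -0.001,"hand": 30},
    {"x": 0.007,"y": 0.23,"z": -0.007,"rx": 0.004,"ry": 0.001,"rz": -0.001,"hand": 30},
    {"x": 0.007,"y": 0.23,"z": -0.007,"rx": 0.004,"ry": 0.001,"rz": -0.001,"hand": 30}
  ]
}}

```text
time: 16.75
position: [0.6279, 0.3116, 0.2001]
orientation: [0.706, 0.044, 0.706, -0.045]
force: [-0.5, 0.3, 0.4]
grip_width: 0.03
```

```bash
python3 -c "
from h import *
go([.6268,.3146,.087],83)
"
```

```text
t 16.75 pos [0.6279 0.3116 0.2001] yaw_y 82.8 q [ 2.940e-01  7.450e-01  9.000e-01 -1.000e-03  1.496e+00 -1.151e+00] w 30.0 F [-0.5  0.3  0.4]
  yaw 83 turn frac [-0.004   0.0007  0.0012] deg 0.2
  yaw 263 turn frac [ 3.996e+00  1.900e-03 -1.200e-03] deg 179.8
shift [ 0.3769  0.0099 -0.005 ] len 0.11310544380437233
```

{"op": "drive_tool", "data": {
  "increments": [
    {"x": 0.1,"y": 0.01,"z": -0.005,"rx": 0,"ry": 0,"rz": 0,"hand": 30},
    {"x": 0.2,"y": 0.01,"z": -0.005,"rx": 0,"ry": 0,"rz": 0,"hand": 30},
    {"x": 0.28,"y": 0.01,"z": -0.005,"rx": 0,"ry": 0,"rz": 0,"hand": 30},
    {"x": 0.34,"y": 0.01,"z": -0.005,"rx": 0,"ry": 0,"rz": 0,"hand": 30},
    {"x": 0.375,"y": 0.01,"z": -0.005,"rx": 0,"ry": 0,"rz": 0,"hand": 30},
    {"x": 0.375,"y": 0.01,"z": -0.005,"rx": 0,"ry": 0,"rz": 0,"hand": 30},
    {"x": 0.375,"y": 0.01,"z": -0.005,"rx": 0,"ry": 0,"rz": 0,"hand": 30},
    {"x": 0.375,"y": 0.01,"z": -0.005,"rx": 0,"ry": 0,"rz": 0,"hand": 4},
    {"x": 0.375,"y": 0.01,"z": -0.005,"rx": 0,"ry": 0,"rz": 0,"hand": 4},
    {"x": 0.375,"y": 0.01,"z": -0.005,"rx": 0,"ry": 0,"rz": 0,"hand": 4},
    {"x": 0.375,"y": 0.01,"z": -0.005,"rx": 0,"ry": 0,"rz": 0,"hand": 4},
    {"x": 0.375,"y": 0.01,"z": -0.005,"rx": 0,"ry": 0,"rz": 0,"hand": 4}
  ],
  "squeeze": 50
}}

```text
time: 17.95
position: [0.6273, 0.3148, 0.0889]
orientation: [0.707, 0.044, 0.705, -0.044]
force: [-0.8, -0.0, 6.2]
grip_width: 0.0075
```

{"op": "drive_tool", "data": {
  "increments": [
    {"x": -0.05,"y": 0,"z": 0,"rx": 0,"ry": 0,"rz": 0,"hand": 4},
    {"x": -0.1,"y": 0,"z": 0,"rx": 0,"ry": 0,"rz": 0,"hand": 4},
    {"x": -0.17,"y": 0,"z": 0,"rx": 0,"ry": 0,"rz": 0,"hand": 4},
    {"x": -0.25,"y": 0,"z": 0,"rx": 0,"ry": 0,"rz": 0,"hand": 4},
    {"x": -0.32,"y": 0,"z": 0,"rx": 0,"ry": 0,"rz": 0,"hand": 4},
    {"x": -0.36,"y": 0,"z": 0,"rx": 0,"ry": 0,"rz": 0,"hand": 4},
    {"x": -0.36,"y": 0,"z": 0,"rx": 0,"ry": 0,"rz": 0,"hand": 4}
  ]
}}

```text
time: 18.65
position: [0.6276, 0.3151, 0.1994]
orientation: [0.708, 0.045, 0.704, -0.044]
force: [0.5, -1.2, -1.4]
grip_width: 0.0076
```

```bash
python3 -c "
from h import *
go([.6382,-.0110,.195],84.3)
s=eyes.read_camera('side');crop(s,205,150,365,330,4,'pics/s12.png')
"
```

```text
t 18.65 pos [0.6276 0.3151 0.1994] yaw_y 82.8 q [ 2.990e-01  7.450e-01  9.020e-01 -1.000e-03  1.488e+00 -1.146e+00] w 7.6 F [ 0.5 -1.2 -1.4]
  yaw 84.3 turn frac [-0.0328  0.0079 -0.0018] deg 1.5
  yaw 264.3 turn frac [ 3.9672e+00 -2.8000e-03 -1.2200e-02] deg 178.5
shift [ 0.014  -1.0739  0.1707] len 0.32625319809532594
```

View pics/s12.png

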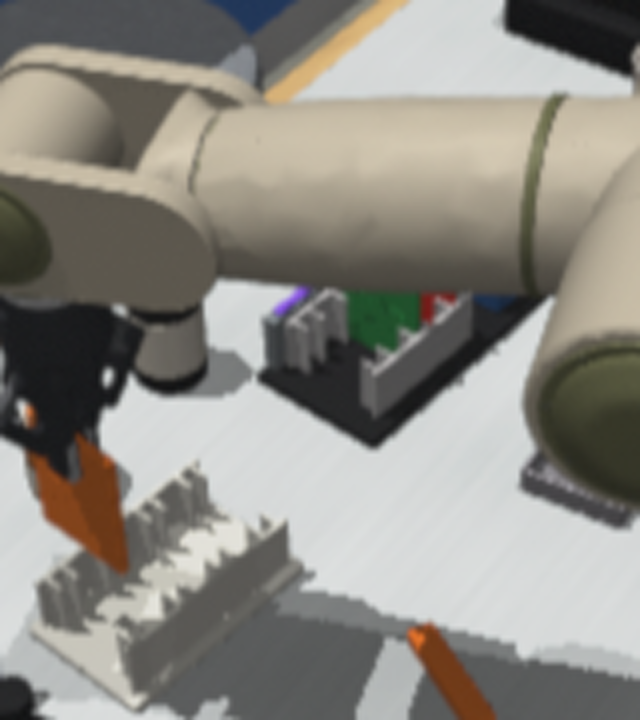

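The orange panel is held clear. I'll carry it to slot2.

{"op": "drive_tool", "data": {
  "increments": [
    {"x": 0,"y": -0.06,"z": 0.01,"rx": 0,"ry": 0,"rz": 0,"hand": 4},
    {"x": 0,"y": -0.16,"z": 0.03,"rx": 0,"ry": 0,"rz": 0,"hand": 4},
    {"x": 0,"y": -0.28,"z": 0.05,"rx": -0.03,"ry": 0.006,"rz": 0,"hand": 4},
    {"x": 0,"y": -0.4,"z": 0.07,"rx": -0.03,"ry": 0.006,"rz": 0,"hand": 4},
    {"x": 0,"y": -0.52,"z": 0.09,"rx": -0.03,"ry": 0.006,"rz": 0,"hand": 4},
    {"x": 0,"y": -0.64,"z": 0.11,"rx": -0.03,"ry": 0.006,"rz": 0,"hand": 4},
    {"x": 0,"y": -0.76,"z": 0.13,"rx": -0.03,"ry": 0.006,"rz": 0,"hand": 4},
    {"x": 0,"y": -0.86,"z": 0.15,"rx": -0.03,"ry": 0.006,"rz": 0,"hand": 4},
    {"x": 0,"y": -0.94,"z": 0.165,"rx": -0.03,"ry": 0.006,"rz": 0,"hand": 4},
    {"x": 0,"y": -1,"z": 0.171,"rx": -0.03,"ry": 0.006,"rz": 0,"hand": 4},
    {"x": 0,"y": -1,"z": 0.171,"rx": -0.03,"ry": 0.006,"rz": 0,"hand": 4}
  ]
}}

```text
time: 19.8
position: [0.6402, 0.0089, 0.1965]
orientation: [0.705, 0.037, 0.707, -0.037]
force: [-0.3, 0.2, -1.2]
grip_width: 0.0076
```

```bash
python3 -c "
from h import *
go([.6382,-.0110,.195],84.3)
"
```

```text
t 19.8 pos [0.6402 0.0089 0.1965] yaw_y 84.0 q [-0.169  0.598  1.16  -0.     1.387 -1.635] w 7.6 F [-0.3  0.2 -1.2]
  yaw 84.3 turn frac [-0.0058 -0.0036 -0.0001] deg 0.3
  yaw 264.3 turn frac [ 3.9942e+00 -1.0000e-04  5.6000e-03] deg 179.7
shift [ 0.0051 -0.0667  0.0002] len 0.02006965567453145
```

{"op": "drive_tool", "data": {
  "increments": [
    {"x": 0,"y": -0.04,"z": 0,"rx": -0.005,"ry": -0.003,"rz": 0,"hand": 4},
    {"x": 0,"y": -0.067,"z": 0,"rx": -0.005,"ry": -0.003,"rz": 0,"hand": 4},
    {"x": 0,"y": -0.067,"z": 0,"rx": -0.005,"ry": -0.003,"rz": 0,"hand": 4},
    {"x": 0,"y": -0.067,"z": 0,"rx": -0.005,"ry": -0.003,"rz": 0,"hand": 4},
    {"x": 0.06,"y": -0.067,"z": 0,"rx": -0.005,"ry": -0.003,"rz": 0,"hand": 4},
    {"x": 0.12,"y": -0.067,"z": 0,"rx": -0.005,"ry": -0.003,"rz": 0,"hand": 4},
    {"x": 0.15,"y": -0.067,"z": 0,"rx": -0.005,"ry": -0.003,"rz": 0,"hand": 4},
    {"x": 0.15,"y": -0.067,"z": 0,"rx": -0.005,"ry": -0.003,"rz": 0,"hand": 4}
  ]
}}

```text
time: 20.6
position: [0.6376, -0.0105, 0.1504]
orientation: [0.705, 0.035, 0.707, -0.035]
force: [0.2, -0.5, -1.2]
grip_width: 0.0072
```

```bash
python3 -c "
from h import *
go([.6382,-.0110,.0895],84.3)
s=eyes.read_camera('side');crop(s,245,150,365,280,5,'pics/s13.png')
"
```

```text
t 20.6 pos [ 0.6376 -0.0105  0.1504] yaw_y 84.3 q [-0.2    0.628  1.232  0.     1.284 -1.671] w 7.2 F [ 0.2 -0.5 -1.2]
  yaw 84.3 turn frac [-0.0002 -0.0035 -0.0005] deg 0.2
  yaw 264.3 turn frac [ 3.9998e+00 -7.0000e-04  5.5000e-03] deg 180.0
shift [ 0.203  -0.0014  0.0028] len 0.06090940249552981
```

View pics/s13.png

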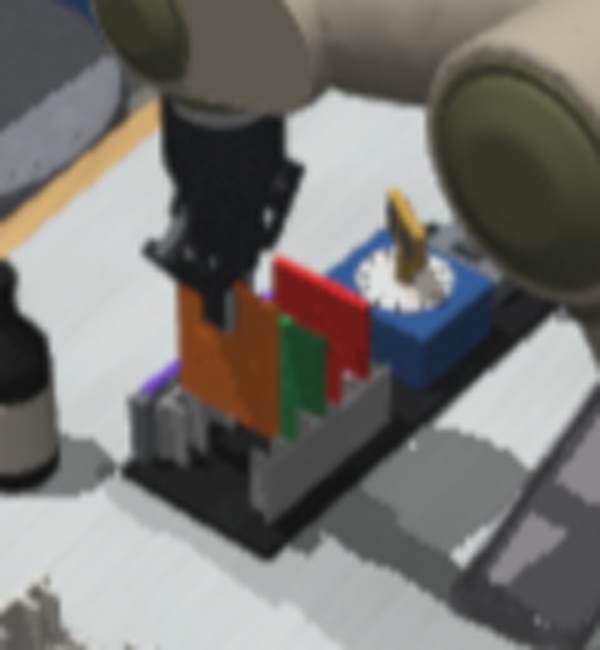

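{"op": "drive_tool", "data": {
  "increments": [
    {"x": 0.04,"y": -0.001,"z": 0.003,"rx": 0,"ry": -0.003,"rz": 0,"hand": 4},
    {"x": 0.08,"y": -0.001,"z": 0.003,"rx": 0,"ry": -0.003,"rz": 0,"hand": 4},
    {"x": 0.12,"y": -0.001,"z": 0.003,"rx": 0,"ry": -0.003,"rz": 0,"hand": 4},
    {"x": 0.16,"y": -0.001,"z": 0.003,"rx": 0,"ry": -0.003,"rz": 0,"hand": 4},
    {"x": 0.19,"y": -0.001,"z": 0.003,"rx": 0,"ry": -0.003,"rz": 0,"hand": 4},
    {"x": 0.203,"y": -0.001,"z": 0.003,"rx": 0,"ry": -0.003,"rz": 0,"hand": 4},
    {"x": 0.203,"y": -0.001,"z": 0.003,"rx": 0,"ry": -0.003,"rz": 0,"hand": 4}
  ]
}}

```text
time: 21.35
position: [0.6387, -0.0111, 0.0901]
orientation: [0.706, 0.035, 0.706, -0.035]
force: [0.6, -0.4, -1.4]
grip_width: 0.0074
```

```bash
python3 -c "
from h import *
go([.6382,-.0110,.0895],84.3)
s=eyes.read_camera('side');crop(s,245,150,365,280,5,'pics/s14.png')
"
```

```text
t 21.35 pos [ 0.6387 -0.0111  0.0901] yaw_y 84.3 q [-0.201  0.689  1.293  0.     1.159 -1.672] w 7.4 F [ 0.6 -0.4 -1.4]
  yaw 84.3 turn frac [-0.0004  0.0009 -0.0003] deg 0.0
  yaw 264.3 turn frac [ 3.9996e+00 -5.0000e-04 -1.5000e-03] deg 180.0
shift [ 0.0021  0.0002 -0.0017] len 0.0008061145332873011
```

View pics/s14.png

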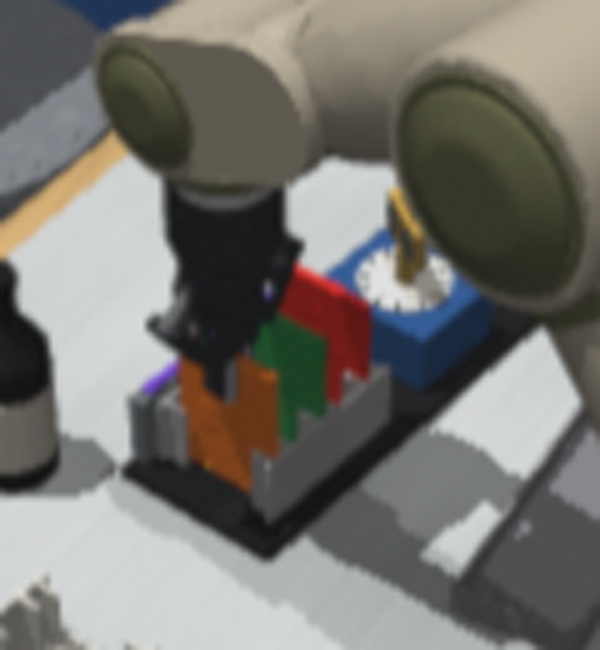

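All three panels are down in their slots. I'll release the orange one, lift and retract to check.

{"op": "drive_tool", "data": {
  "increments": [
    {"x": 0.003,"y": 0,"z": 0,"rx": 0,"ry": 0,"rz": 0,"hand": 4},
    {"x": 0.003,"y": 0,"z": 0,"rx": 0,"ry": 0,"rz": 0,"hand": 15},
    {"x": 0.003,"y": 0,"z": 0,"rx": 0,"ry": 0,"rz": 0,"hand": 30},
    {"x": 0.003,"y": 0,"z": 0,"rx": 0,"ry": 0,"rz": 0,"hand": 30},
    {"x": 0.003,"y": 0,"z": 0,"rx": 0,"ry": 0,"rz": 0,"hand": 30},
    {"x": -0.08,"y": 0,"z": 0,"rx": 0,"ry": 0,"rz": 0,"hand": 30},
    {"x": -0.2,"y": 0,"z": 0,"rx": 0,"ry": 0,"rz": 0,"hand": 30},
    {"x": -0.36,"y": 0,"z": 0,"rx": 0,"ry": 0,"rz": 0,"hand": 30},
    {"x": -0.5,"y": 0,"z": -0.1,"rx": 0,"ry": 0,"rz": 0,"hand": 30},
    {"x": -0.55,"y": 0,"z": -0.3,"rx": 0,"ry": 0,"rz": 0,"hand": 30},
    {"x": -0.55,"y": 0,"z": -0.45,"rx": 0,"ry": 0,"rz": 0,"hand": 30},
    {"x": -0.55,"y": 0,"z": -0.6,"rx": 0,"ry": 0,"rz": 0,"hand": 30},
    {"x": -0.55,"y": 0,"z": -0.75,"rx": 0,"ry": 0,"rz": 0,"hand": 30},
    {"x": -0.55,"y": 0,"z": -0.85,"rx": 0,"ry": 0,"rz": 0,"hand": 30},
    {"x": -0.55,"y": 0,"z": -0.85,"rx": 0,"ry": 0,"rz": 0,"hand": 30}
  ]
}}

```text
time: 22.9
position: [0.3825, 0.0148, 0.2559]
orientation: [0.707, 0.035, 0.705, -0.035]
force: [1.6, 0.0, 0.5]
grip_width: 0.0303
```

```bash
python3 - <<'E'
from m import *
go([.619,-.2,.2],54)
t=eyes.read_camera('top');cv2.imwrite('pics/t15.png',t);crop(t,300,180,430,250,6,'pics/t15c.png')
s=eyes.read_camera('side');cv2.imwrite('pics/s15.png',s)
H,S,V=cv2.split(cv2.cvtColor(t,cv2.COLOR_BGR2HSV))
rk=(300,180,430,250); sl=(300,180,365,250)
rect(((H>=8)&(H<=25)&(S>90)&(V>140)),.122,"orange",sl)
rect(((H>=45)&(H<=85)&(S>60)&(V>120)),.122,"green",sl)
rect((((H<8)|(H>172))&(S>90)&(V>130)),.122,"red",sl)
rect(((H>12)&(H<28)&(S>80)&(V>140)),.124,"key",(365,180,430,250))
rect((((H<8)|(H>172))&(S>120)&(V>90)),.104,"ball",(390,180,430,250))
E
```

```text
t 22.9 pos [0.3825 0.0148 0.2559] yaw_y 84.3 q [-0.27  -0.032  1.833  0.     1.338 -1.741] w 30.3 F [1.6 0.  0.5]
  yaw 54 turn frac [ 0.6732  0.0035 -0.0008] deg 30.3
  yaw 234 turn frac [-3.3268e+00  1.0000e-03  4.7000e-03] deg 149.7
shift [ 0.1887 -0.6341  0.855 ] len 0.3243268576014598
orange 79 px 320.1 209.0 rect c [638.9 -13.9] size [ 9.2 76. ] ang 84.3 mean [ 0.6374 -0.0138] pca deg 174.7
green 72 px 335.4 211.5 rect c [633.9 -59.8] size [ 8.8 76. ] ang 84.1 mean [ 0.631  -0.0594] pca deg 174.7
red 80 px 351.2 212.9 rect c [ 629.1 -106.6] size [ 9.2 76. ] ang 84.7 mean [ 0.6279 -0.1063] pca deg 175.0
key 44 px 382.4 217.0 rect c [ 618.8 -199.7] size [ 7.7 51.1] ang 54.3 mean [ 0.6177 -0.1989] pca deg 143.2
ball 39 px 409.9 232.9 rect c [ 575.2 -283.7] size [19.  17.2] ang 45.7 mean [ 0.5749 -0.2841] pca deg -136.4
```

View pics/t15.png

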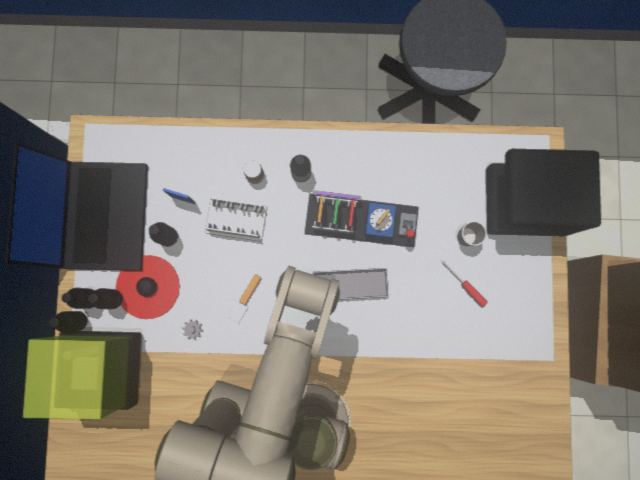

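View pics/s15.png

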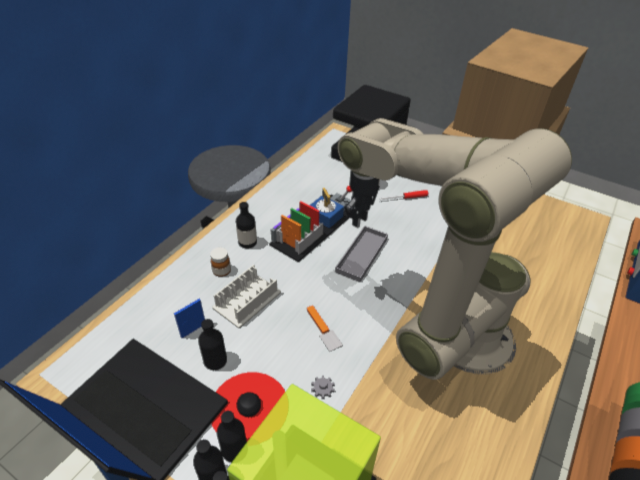

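The top picture shows the orange, green and red panels standing in the station at (320,209), (335,211) and (351,213), each within about 4 mm of its slot. The rack is empty. Next is the key.

{"op": "drive_tool", "data": {
  "increments": [
    {"x": 0.05,"y": -0.1,"z": 0.13,"rx": 0.2,"ry": 0.003,"rz": 0,"hand": 40},
    {"x": 0.1,"y": -0.2,"z": 0.26,"rx": 0.4,"ry": 0.003,"rz": 0,"hand": 40},
    {"x": 0.15,"y": -0.3,"z": 0.4,"rx": 0.6,"ry": 0.003,"rz": 0,"hand": 40},
    {"x": 0.189,"y": -0.4,"z": 0.54,"rx": 0.673,"ry": 0.003,"rz": 0,"hand": 40},
    {"x": 0.189,"y": -0.5,"z": 0.67,"rx": 0.673,"ry": 0.003,"rz": 0,"hand": 40},
    {"x": 0.189,"y": -0.58,"z": 0.78,"rx": 0.673,"ry": 0.003,"rz": 0,"hand": 40},
    {"x": 0.189,"y": -0.634,"z": 0.855,"rx": 0.673,"ry": 0.003,"rz": 0,"hand": 40},
    {"x": 0.189,"y": -0.634,"z": 0.855,"rx": 0.673,"ry": 0.003,"rz": 0,"hand": 40},
    {"x": 0.189,"y": -0.634,"z": 0.855,"rx": 0.673,"ry": 0.003,"rz": 0,"hand": 40},
    {"x": 0.189,"y": -0.634,"z": 0.855,"rx": 0.673,"ry": 0.003,"rz": 0,"hand": 40}
  ]
}}

```text
time: 24.0
position: [0.6216, -0.2001, 0.1998]
orientation: [0.673, 0.219, 0.672, -0.218]
force: [0.2, 0.3, 0.0]
grip_width: 0.0401
```

```bash
python3 - <<'E'
from m import *
go([.6192,-.2,.091],53.9)
E
```

```text
t 24.0 pos [ 0.6216 -0.2001  0.1998] yaw_y 54.0 q [-4.910e-01  6.240e-01  1.109e+00  1.000e-03  1.409e+00 -1.434e+00] w 40.1 F [0.2 0.3 0. ]
  yaw 53.9 turn frac [ 0.0027  0.0003 -0.0013] deg 0.1
  yaw 233.9 turn frac [-3.9973e+00  2.0000e-03  5.0000e-04] deg 179.9
shift [ 0.3627 -0.0047 -0.0067] len 0.10883970732218054
```

{"op": "drive_tool", "data": {
  "increments": [
    {"x": 0.1,"y": -0.004,"z": -0.006,"rx": 0.002,"ry": 0,"rz": 0,"hand": 40},
    {"x": 0.2,"y": -0.004,"z": -0.006,"rx": 0.002,"ry": 0,"rz": 0,"hand": 40},
    {"x": 0.28,"y": -0.004,"z": -0.006,"rx": 0.002,"ry": 0,"rz": 0,"hand": 40},
    {"x": 0.34,"y": -0.004,"z": -0.006,"rx": 0.002,"ry": 0,"rz": 0,"hand": 40},
    {"x": 0.36,"y": -0.004,"z": -0.006,"rx": 0.002,"ry": 0,"rz": 0,"hand": 40},
    {"x": 0.36,"y": -0.004,"z": -0.006,"rx": 0.002,"ry": 0,"rz": 0,"hand": 40},
    {"x": 0.36,"y": -0.004,"z": -0.006,"rx": 0.002,"ry": 0,"rz": 0,"hand": 6},
    {"x": 0.36,"y": -0.004,"z": -0.006,"rx": 0.002,"ry": 0,"rz": 0,"hand": 6},
    {"x": 0.36,"y": -0.004,"z": -0.006,"rx": 0.002,"ry": 0,"rz": 0,"hand": 6},
    {"x": 0.36,"y": -0.004,"z": -0.006,"rx": 0.002,"ry": 0,"rz": 0,"hand": 6},
    {"x": 0.36,"y": -0.004,"z": -0.006,"rx": 0.002,"ry": 0,"rz": 0,"hand": 6},
    {"x": 0.36,"y": -0.004,"z": -0.006,"rx": 0.002,"ry": 0,"rz": 0,"hand": 6}
  ],
  "squeeze": 80
}}

```text
time: 25.2
position: [0.6201, -0.1999, 0.0933]
orientation: [0.673, 0.219, 0.671, -0.218]
force: [-0.2, 2.2, 6.8]
grip_width: 0.0088
```

```bash
python3 - <<'E'
from m import *
go([.6192,-.2,.091],53.9)
print(telemetry.get_obs()["wrist_torque"])
s=eyes.read_camera('side');crop(s,275,130,395,250,5,'pics/s16.png')
E
```

```text
t 25.2 pos [ 0.6201 -0.1999  0.0933] yaw_y 54.0 q [-4.920e-01  7.110e-01  1.244e+00  1.000e-03  1.184e+00 -1.434e+00] w 8.8 F [-0.2  2.2  6.8]
  yaw 53.9 turn frac [ 0.0012  0.0032 -0.0022] deg 0.2
  yaw 233.9 turn frac [-3.9988e+00  3.5000e-03  5.0000e-03] deg 179.9
shift [ 0.0077 -0.0022 -0.0023] len 0.002499428558180274
[0.30564092 0.07148143 0.09682123]
```

View pics/s16.png

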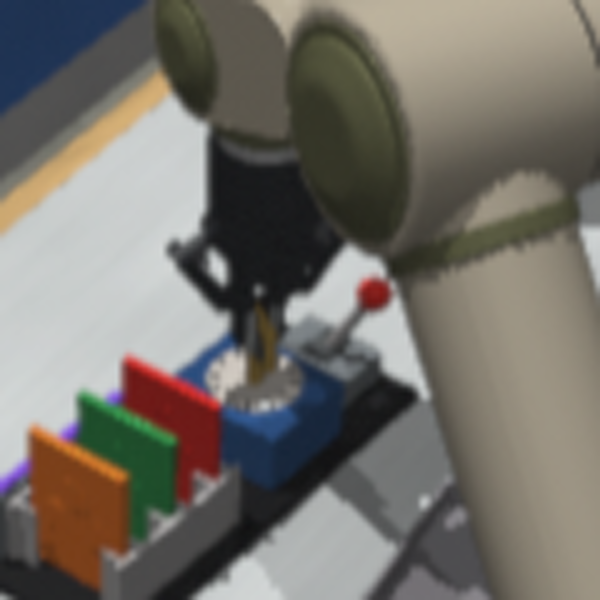

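The key's wing is gripped (8.8 mm). I'll wind clockwise, which is +rx.

{"op": "drive_tool", "data": {
  "increments": [
    {"x": 0,"y": 0,"z": 0,"rx": 0.1,"ry": 0,"rz": 0,"hand": 6},
    {"x": 0,"y": 0,"z": 0,"rx": 0.25,"ry": 0,"rz": 0,"hand": 6},
    {"x": 0,"y": 0,"z": 0,"rx": 0.4,"ry": 0,"rz": 0,"hand": 6},
    {"x": 0,"y": 0,"z": 0,"rx": 0.55,"ry": 0,"rz": 0,"hand": 6},
    {"x": 0,"y": 0,"z": 0,"rx": 0.7,"ry": 0,"rz": 0,"hand": 6},
    {"x": 0,"y": 0,"z": 0,"rx": 0.85,"ry": 0,"rz": 0,"hand": 6},
    {"x": 0,"y": 0,"z": 0,"rx": 1,"ry": 0,"rz": 0,"hand": 6},
    {"x": 0,"y": 0,"z": 0,"rx": 1,"ry": 0,"rz": 0,"hand": 6}
  ]
}}

```text
time: 26.05
position: [0.6205, -0.1997, 0.0934]
orientation: [0.538, 0.461, 0.536, -0.459]
force: [4.5, 2.0, -2.3]
grip_width: 0.0087
```

```bash
python3 - <<'E'
from m import *
go([.6192,-.2,.093],0)
print(telemetry.get_obs()["wrist_torque"])
t=eyes.read_camera('top');crop(t,300,180,430,250,6,'pics/t17.png')
E
```

```text
t 26.05 pos [ 0.6205 -0.1997  0.0934] yaw_y 8.9 q [-0.491  0.711  1.244  0.002  1.183 -0.647] w 8.7 F [ 4.5  2.  -2.3]
  yaw 0 turn frac [ 0.1977  0.0004 -0.0051] deg 8.9
  yaw 180 turn frac [-3.8023e+00  7.6000e-03  6.0000e-04] deg 171.1
shift [ 0.0012 -0.0045  0.0004] len 0.0013945465219274808
[ 0.1931204  -0.46041525 -0.10539508]
```

View pics/t17.png

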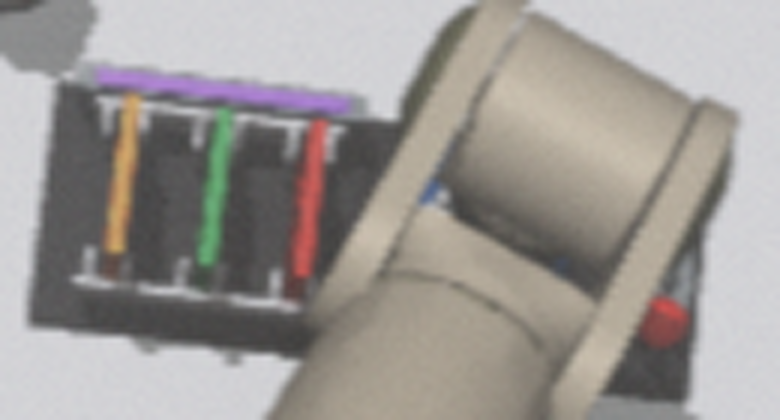

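{"op": "drive_tool", "data": {
  "increments": [
    {"x": 0,"y": 0,"z": 0,"rx": 0.15,"ry": 0,"rz": 0,"hand": 6},
    {"x": 0,"y": 0,"z": 0,"rx": 0.3,"ry": 0,"rz": 0,"hand": 6},
    {"x": 0,"y": 0,"z": 0,"rx": 0.45,"ry": 0,"rz": 0,"hand": 6},
    {"x": 0,"y": 0,"z": 0,"rx": 0.6,"ry": 0,"rz": 0,"hand": 6},
    {"x": 0,"y": 0,"z": 0,"rx": 0.75,"ry": 0,"rz": 0,"hand": 6},
    {"x": 0,"y": 0,"z": 0,"rx": 0.9,"ry": 0,"rz": 0,"hand": 6},
    {"x": 0,"y": 0,"z": 0,"rx": 1,"ry": 0,"rz": 0,"hand": 6},
    {"x": 0,"y": 0,"z": 0,"rx": 1,"ry": 0,"rz": 0,"hand": 6}
  ]
}}

```text
time: 26.9
position: [0.6209, -0.1997, 0.0934]
orientation: [0.323, 0.631, 0.321, -0.628]
force: [5.6, 1.1, -2.9]
grip_width: 0.009
```

```bash
python3 - <<'E'
from m import *
go([.6192,-.2,.093],0)
print(telemetry.get_obs()["wrist_torque"])
E
```

```text
t 26.9 pos [ 0.6209 -0.1997  0.0934] yaw_y -35.8 q [-0.491  0.711  1.243  0.002  1.182  0.133] w 9.0 F [ 5.6  1.1 -2.9]
  yaw 0 turn frac [-0.7965 -0.0017 -0.0066] deg 35.8
  yaw 180 turn frac [ 3.2035e+00 -8.5000e-03  2.2000e-03] deg 144.2
shift [ 0.0012 -0.0042  0.0041] len 0.0018029194294608046
[-0.00504555 -0.66479    -0.0727035 ]
```

{"op": "drive_tool", "data": {
  "increments": [
    {"x": 0,"y": 0,"z": 0,"rx": 0.15,"ry": 0,"rz": 0,"hand": 6},
    {"x": 0,"y": 0,"z": 0,"rx": 0.3,"ry": 0,"rz": 0,"hand": 6},
    {"x": 0,"y": 0,"z": 0,"rx": 0.45,"ry": 0,"rz": 0,"hand": 6},
    {"x": 0,"y": 0,"z": 0,"rx": 0.6,"ry": 0,"rz": 0,"hand": 6},
    {"x": 0,"y": 0,"z": 0,"rx": 0.75,"ry": 0,"rz": 0,"hand": 6},
    {"x": 0,"y": 0,"z": 0,"rx": 0.9,"ry": 0,"rz": 0,"hand": 6},
    {"x": 0,"y": 0,"z": 0,"rx": 1,"ry": 0,"rz": 0,"hand": 6},
    {"x": 0,"y": 0,"z": 0,"rx": 1,"ry": 0,"rz": 0,"hand": 6}
  ]
}}

```text
time: 27.7
position: [0.6212, -0.2001, 0.0934]
orientation: [0.057, 0.707, 0.056, -0.703]
force: [4.4, -0.7, -2.7]
grip_width: 0.0091
```

```bash
python3 - <<'E'
from m import *
go([.6192,-.2,.093],0)
print(telemetry.get_obs()["wrist_torque"])
s=eyes.read_camera('side');crop(s,275,130,395,250,5,'pics/s18.png')
E
```

```text
t 27.7 pos [ 0.6212 -0.2001  0.0934] yaw_y -80.8 q [-0.492  0.712  1.243  0.002  1.181  0.918] w 9.1 F [ 4.4 -0.7 -2.7]
  yaw 0 turn frac [-1.7952 -0.0044 -0.0074] deg 80.8
  yaw 180 turn frac [ 2.2047 -0.0077  0.0046] deg 99.2
shift [ 0.0012 -0.0015  0.0066] len 0.002068993576720996
[-0.12312784 -0.42423555 -0.06748442]
```

View pics/s18.png

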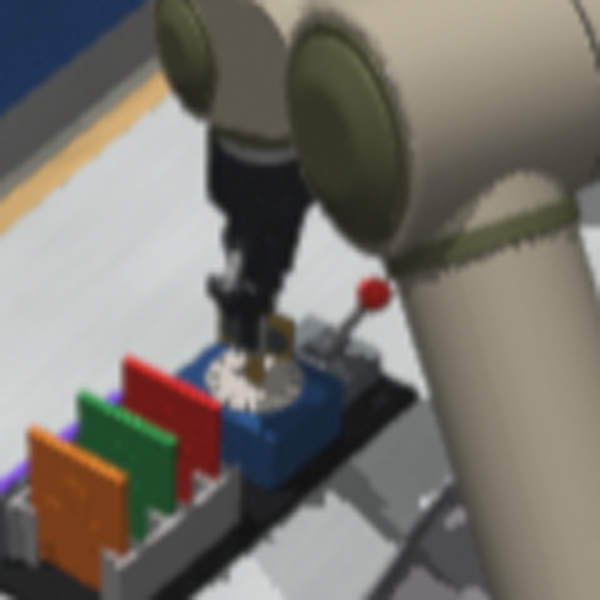

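The key is turning with the gripper, 135° so far.

{"op": "drive_tool", "data": {
  "increments": [
    {"x": 0,"y": 0,"z": 0.002,"rx": 0.15,"ry": 0,"rz": 0,"hand": 6},
    {"x": 0,"y": 0,"z": 0.003,"rx": 0.3,"ry": 0,"rz": 0,"hand": 6},
    {"x": 0,"y": 0,"z": 0.003,"rx": 0.45,"ry": 0,"rz": 0,"hand": 6},
    {"x": 0,"y": 0,"z": 0.003,"rx": 0.6,"ry": 0,"rz": 0,"hand": 6},
    {"x": 0,"y": 0,"z": 0.003,"rx": 0.75,"ry": 0,"rz": 0,"hand": 6},
    {"x": 0,"y": 0,"z": 0.003,"rx": 0.9,"ry": 0,"rz": 0,"hand": 6},
    {"x": 0,"y": 0,"z": 0.003,"rx": 1,"ry": 0,"rz": 0,"hand": 6},
    {"x": 0,"y": 0,"z": 0.003,"rx": 1,"ry": 0,"rz": 0,"hand": 6}
  ]
}}

```text
time: 28.55
position: [0.6211, -0.2006, 0.0934]
orientation: [-0.217, 0.676, -0.216, -0.67]
force: [7.7, -1.3, -5.0]
grip_width: 0.0088
```

{"op": "drive_tool", "data": {
  "increments": [
    {"x": 0,"y": 0,"z": 0,"rx": 0.15,"ry": 0,"rz": 0,"hand": 6},
    {"x": 0,"y": 0,"z": 0,"rx": 0.3,"ry": 0,"rz": 0,"hand": 6},
    {"x": 0,"y": 0,"z": 0,"rx": 0.45,"ry": 0,"rz": 0,"hand": 6},
    {"x": 0,"y": 0,"z": 0,"rx": 0.6,"ry": 0,"rz": 0,"hand": 6},
    {"x": 0,"y": 0,"z": 0,"rx": 0.75,"ry": 0,"rz": 0,"hand": 6},
    {"x": 0,"y": 0,"z": 0,"rx": 0.9,"ry": 0,"rz": 0,"hand": 6},
    {"x": 0,"y": 0,"z": 0,"rx": 1,"ry": 0,"rz": 0,"hand": 6},
    {"x": 0,"y": 0,"z": 0,"rx": 1,"ry": 0,"rz": 0,"hand": 6}
  ]
}}

```text
time: 29.35
position: [0.6208, -0.2009, 0.0934]
orientation: [-0.458, 0.542, -0.456, -0.537]
force: [0.7, -0.2, -0.8]
grip_width: 0.0088
```

```bash
python3 - <<'E'
from m import *
go([.6192,-.2,.093],0)
print(telemetry.get_obs()["wrist_torque"])
s=eyes.read_camera('side');crop(s,275,130,395,250,5,'pics/s19.png')
E
```

```text
t 29.35 pos [ 0.6208 -0.2009  0.0934] yaw_y -170.5 q [-4.930e-01  7.100e-01  1.245e+00  2.000e-03  1.178e+00  2.483e+00] w 8.8 F [ 0.7 -0.2 -0.8]
  yaw 0 turn frac [-3.7895 -0.0139 -0.0051] deg 170.5
  yaw 180 turn frac [ 0.2105 -0.0034  0.0093] deg 9.5
shift [0.0012 0.0047 0.0039] len 0.0018576015823824911
[-0.0009665  0.2011629 -0.0261589]
```

View pics/s19.png

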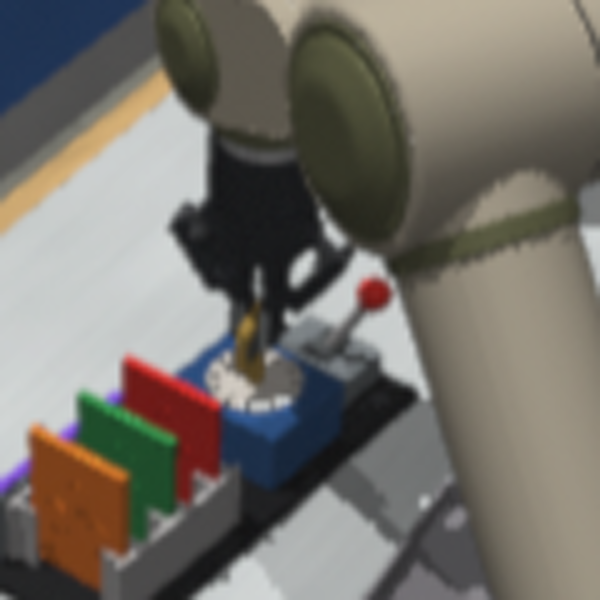

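225° wound. The last joint nears its limit, so I'll open, lift, turn back by half a turn and re-grip.

{"op": "drive_tool", "data": {
  "increments": [
    {"x": 0,"y": 0,"z": 0,"rx": 0,"ry": 0,"rz": 0,"hand": 40},
    {"x": 0,"y": 0,"z": 0,"rx": 0,"ry": 0,"rz": 0,"hand": 40},
    {"x": 0,"y": 0,"z": 0,"rx": 0,"ry": 0,"rz": 0,"hand": 40},
    {"x": 0,"y": 0,"z": 0,"rx": 0,"ry": 0,"rz": 0,"hand": 40},
    {"x": -0.1,"y": 0,"z": 0,"rx": 0,"ry": 0,"rz": 0,"hand": 40},
    {"x": -0.22,"y": 0,"z": 0,"rx": 0,"ry": 0,"rz": 0,"hand": 40},
    {"x": -0.22,"y": 0.004,"z": 0.004,"rx": -0.2,"ry": 0,"rz": 0,"hand": 40},
    {"x": -0.22,"y": 0.004,"z": 0.004,"rx": -0.4,"ry": 0,"rz": 0,"hand": 40},
    {"x": -0.22,"y": 0.004,"z": 0.004,"rx": -0.6,"ry": 0,"rz": 0,"hand": 40},
    {"x": -0.22,"y": 0.004,"z": 0.004,"rx": -0.8,"ry": 0,"rz": 0,"hand": 40},
    {"x": -0.22,"y": 0.004,"z": 0.004,"rx": -1,"ry": 0,"rz": 0,"hand": 40},
    {"x": -0.22,"y": 0.004,"z": 0.004,"rx": -1,"ry": 0,"rz": 0,"hand": 40}
  ]
}}

```text
time: 30.6
position: [0.6189, -0.1998, 0.1595]
orientation: [-0.213, 0.677, -0.213, -0.671]
force: [-0.8, -0.5, -1.0]
grip_width: 0.0395
```

{"op": "drive_tool", "data": {
  "increments": [
    {"x": 0,"y": 0,"z": 0,"rx": -0.2,"ry": 0,"rz": 0,"hand": 40},
    {"x": 0,"y": 0,"z": 0,"rx": -0.4,"ry": 0,"rz": 0,"hand": 40},
    {"x": 0,"y": 0,"z": 0,"rx": -0.6,"ry": 0,"rz": 0,"hand": 40},
    {"x": 0,"y": 0,"z": 0,"rx": -0.8,"ry": 0,"rz": 0,"hand": 40},
    {"x": 0,"y": 0,"z": 0,"rx": -1,"ry": 0,"rz": 0,"hand": 40},
    {"x": 0,"y": 0,"z": 0,"rx": -1,"ry": 0,"rz": 0,"hand": 40}
  ]
}}

```text
time: 31.2
position: [0.6189, -0.1997, 0.1595]
orientation: [0.064, 0.707, 0.062, -0.702]
force: [0.3, -0.2, -0.2]
grip_width: 0.0397
```

{"op": "drive_tool", "data": {
  "increments": [
    {"x": 0,"y": 0,"z": 0,"rx": -0.2,"ry": 0,"rz": 0,"hand": 40},
    {"x": 0,"y": 0,"z": 0,"rx": -0.4,"ry": 0,"rz": 0,"hand": 40},
    {"x": 0,"y": 0,"z": 0,"rx": -0.6,"ry": 0,"rz": 0,"hand": 40},
    {"x": 0,"y": 0,"z": 0,"rx": -0.8,"ry": 0,"rz": 0,"hand": 40},
    {"x": 0,"y": 0,"z": 0,"rx": -1,"ry": 0,"rz": 0,"hand": 40},
    {"x": 0,"y": 0,"z": 0,"rx": -1,"ry": 0,"rz": 0,"hand": 40}
  ]
}}

```text
time: 31.8
position: [0.6189, -0.1997, 0.1596]
orientation: [0.331, 0.628, 0.327, -0.624]
force: [-0.3, -0.1, 0.0]
grip_width: 0.0397
```

{"op": "drive_tool", "data": {
  "increments": [
    {"x": 0,"y": 0,"z": 0,"rx": -0.2,"ry": 0,"rz": 0,"hand": 40},
    {"x": 0,"y": 0,"z": 0,"rx": -0.4,"ry": 0,"rz": 0,"hand": 40},
    {"x": 0,"y": 0,"z": 0,"rx": -0.6,"ry": 0,"rz": 0,"hand": 40},
    {"x": 0,"y": 0,"z": 0,"rx": -0.8,"ry": 0,"rz": 0,"hand": 40},
    {"x": 0,"y": 0,"z": 0,"rx": -1,"ry": 0,"rz": 0,"hand": 40},
    {"x": 0,"y": 0,"z": 0,"rx": -1,"ry": 0,"rz": 0,"hand": 40}
  ]
}}

```text
time: 32.4
position: [0.619, -0.1997, 0.1596]
orientation: [0.547, 0.452, 0.542, -0.45]
force: [-0.8, 0.3, -0.2]
grip_width: 0.0395
```

```bash
python3 - <<'E'
from m import *
go([.6198,-.2002,.092],9.5)
s=eyes.read_camera('side');crop(s,275,130,395,250,5,'pics/s20.png')
E
```

```text
t 32.4 pos [ 0.619  -0.1997  0.1596] yaw_y 10.8 q [-0.493  0.642  1.183  0.002  1.308 -0.681] w 39.5 F [-0.8  0.3 -0.2]
  yaw 9.5 turn frac [ 0.0285  0.0045 -0.0094] deg 1.4
  yaw 189.5 turn frac [-3.9714  0.0147  0.0071] deg 178.7
shift [0.2254 0.0008 0.0015] len 0.06762988201378806
```

View pics/s20.png

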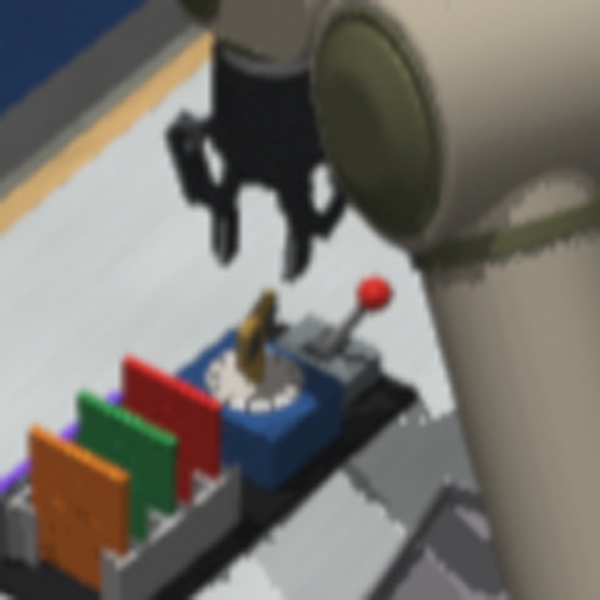

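{"op": "drive_tool", "data": {
  "increments": [
    {"x": 0.08,"y": 0.001,"z": 0.001,"rx": 0.028,"ry": 0.004,"rz": -0.009,"hand": 40},
    {"x": 0.15,"y": 0.001,"z": 0.001,"rx": 0.028,"ry": 0.004,"rz": -0.009,"hand": 40},
    {"x": 0.2,"y": 0.001,"z": 0.001,"rx": 0.028,"ry": 0.004,"rz": -0.009,"hand": 40},
    {"x": 0.224,"y": 0.001,"z": 0.001,"rx": 0.028,"ry": 0.004,"rz": -0.009,"hand": 40},
    {"x": 0.224,"y": 0.001,"z": 0.001,"rx": 0.028,"ry": 0.004,"rz": -0.009,"hand": 40},
    {"x": 0.224,"y": 0.001,"z": 0.001,"rx": 0.028,"ry": 0.004,"rz": -0.009,"hand": 6},
    {"x": 0.224,"y": 0.001,"z": 0.001,"rx": 0.028,"ry": 0.004,"rz": -0.009,"hand": 6},
    {"x": 0.224,"y": 0.001,"z": 0.001,"rx": 0.028,"ry": 0.004,"rz": -0.009,"hand": 6},
    {"x": 0.224,"y": 0.001,"z": 0.001,"rx": 0.028,"ry": 0.004,"rz": -0.009,"hand": 6},
    {"x": 0.224,"y": 0.001,"z": 0.001,"rx": 0.028,"ry": 0.004,"rz": -0.009,"hand": 6},
    {"x": 0.224,"y": 0.001,"z": 0.001,"rx": 0.028,"ry": 0.004,"rz": -0.009,"hand": 6}
  ]
}}

```text
time: 33.55
position: [0.6206, -0.2002, 0.0937]
orientation: [0.541, 0.457, 0.539, -0.457]
force: [2.1, 0.8, 6.7]
grip_width: 0.0088
```

{"op": "drive_tool", "data": {
  "increments": [
    {"x": 0,"y": 0,"z": 0,"rx": 0.06,"ry": 0,"rz": 0,"hand": 6},
    {"x": 0,"y": 0,"z": 0,"rx": 0.12,"ry": 0,"rz": 0,"hand": 6},
    {"x": 0,"y": 0,"z": 0,"rx": 0.18,"ry": 0,"rz": 0,"hand": 6},
    {"x": 0,"y": 0,"z": 0,"rx": 0.24,"ry": 0,"rz": 0,"hand": 6},
    {"x": 0,"y": 0,"z": 0,"rx": 0.3,"ry": 0,"rz": 0,"hand": 6},
    {"x": 0,"y": 0,"z": 0,"rx": 0.3,"ry": 0,"rz": 0,"hand": 6}
  ]
}}

```text
time: 34.15
position: [0.6206, -0.2002, 0.0937]
orientation: [0.483, 0.518, 0.481, -0.517]
force: [2.0, 0.5, 0.5]
grip_width: 0.0086
```

```bash
python3 - <<'E'
from m import *
go([.6198,-.2002,.092],9.5)
print(telemetry.get_obs()["wrist_torque"],telemetry.get_obs()["joint_torque"])
s=eyes.read_camera('side');crop(s,275,130,395,250,5,'pics/s21.png')
E
```

```text
t 34.15 pos [ 0.6206 -0.2002  0.0937] yaw_y -4.0 q [-0.491  0.712  1.242  0.     1.185 -0.421] w 8.6 F [2.  0.5 0.5]
  yaw 9.5 turn frac [-0.3006  0.002  -0.0037] deg 13.5
  yaw 189.5 turn frac [ 3.6994e+00 -5.4000e-03 -3.0000e-03] deg 166.5
shift [ 0.0058 -0.0027  0.0001] len 0.0019209922152581408
[ 0.03350533 -0.02876683 -0.08406035] [ -0.36597387 -56.32337451 -23.74535143  -0.17861766   0.18343199
   0.3943672 ]
```

View pics/s21.png

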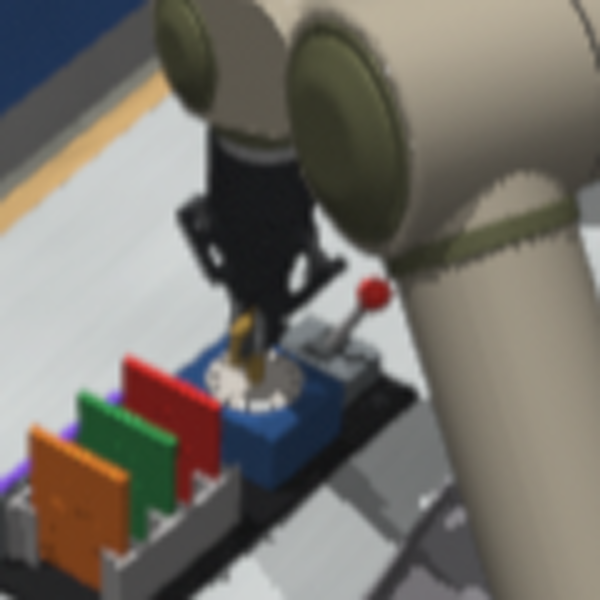

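{"op": "drive_tool", "data": {
  "increments": [
    {"x": 0,"y": 0,"z": 0,"rx": 0.06,"ry": 0,"rz": 0,"hand": 6},
    {"x": 0,"y": 0,"z": 0,"rx": 0.12,"ry": 0,"rz": 0,"hand": 6},
    {"x": 0,"y": 0,"z": 0,"rx": 0.18,"ry": 0,"rz": 0,"hand": 6},
    {"x": 0,"y": 0,"z": 0,"rx": 0.24,"ry": 0,"rz": 0,"hand": 6},
    {"x": 0,"y": 0,"z": 0,"rx": 0.3,"ry": 0,"rz": 0,"hand": 6},
    {"x": 0,"y": 0,"z": 0,"rx": 0.3,"ry": 0,"rz": 0,"hand": 6}
  ]
}}

```text
time: 34.8
position: [0.6206, -0.2002, 0.0937]
orientation: [0.42, 0.571, 0.417, -0.569]
force: [2.6, -0.6, 0.7]
grip_width: 0.0088
```

```bash
python3 - <<'E'
from m import *
go([.6198,-.2002,.092],9.5)
print(telemetry.get_obs()["wrist_torque"],telemetry.get_obs()["joint_torque"])
E
```

```text
t 34.8 pos [ 0.6206 -0.2002  0.0937] yaw_y -17.4 q [-0.491  0.712  1.242  0.     1.185 -0.187] w 8.8 F [ 2.6 -0.6  0.7]
  yaw 9.5 turn frac [-0.5983  0.0015 -0.004 ] deg 26.9
  yaw 189.5 turn frac [ 3.4017e+00 -5.4000e-03 -2.0000e-03] deg 153.1
shift [ 0.0058 -0.0026  0.0007] len 0.00191287141234876
[-0.00824812 -0.09154252 -0.06419404] [ -0.35223199 -56.44294024 -23.76469731  -0.17648555   0.2019081
   0.39441478]
```

{"op": "drive_tool", "data": {
  "increments": [
    {"x": 0,"y": 0,"z": 0,"rx": 0.06,"ry": 0,"rz": 0,"hand": 6},
    {"x": 0,"y": 0,"z": 0,"rx": 0.12,"ry": 0,"rz": 0,"hand": 6},
    {"x": 0,"y": 0,"z": 0,"rx": 0.18,"ry": 0,"rz": 0,"hand": 6},
    {"x": 0,"y": 0,"z": 0,"rx": 0.2,"ry": 0,"rz": 0,"hand": 6},
    {"x": 0,"y": 0,"z": 0,"rx": 0.2,"ry": 0,"rz": 0,"hand": 6}
  ]
}}

```text
time: 35.3
position: [0.6206, -0.2002, 0.0938]
orientation: [0.375, 0.601, 0.373, -0.6]
force: [1.1, -1.4, 1.8]
grip_width: 0.0085
```

```bash
python3 - <<'E'
from m import *
go([.6198,-.2002,.092],9.5)
print(telemetry.get_obs()["wrist_torque"],telemetry.get_obs()["joint_torque"])
s=eyes.read_camera('side');crop(s,275,130,395,250,5,'pics/s22.png')
E
```

```text
t 35.3 pos [ 0.6206 -0.2002  0.0938] yaw_y -26.2 q [-4.910e-01  7.120e-01  1.242e+00 -1.000e-03  1.185e+00 -3.400e-02] w 8.5 F [ 1.1 -1.4  1.8]
  yaw 9.5 turn frac [-0.7932  0.0022 -0.004 ] deg 35.7
  yaw 189.5 turn frac [ 3.2068e+00 -5.2000e-03 -2.9000e-03] deg 144.3
shift [ 0.006  -0.0025  0.0012] len 0.0019886675113038473
[-0.01956418 -0.15232214  2.02163199] [ -1.97453119 -56.03783727 -23.53954732   0.72077684   0.22320357
   2.17241786]
```

View pics/s22.png

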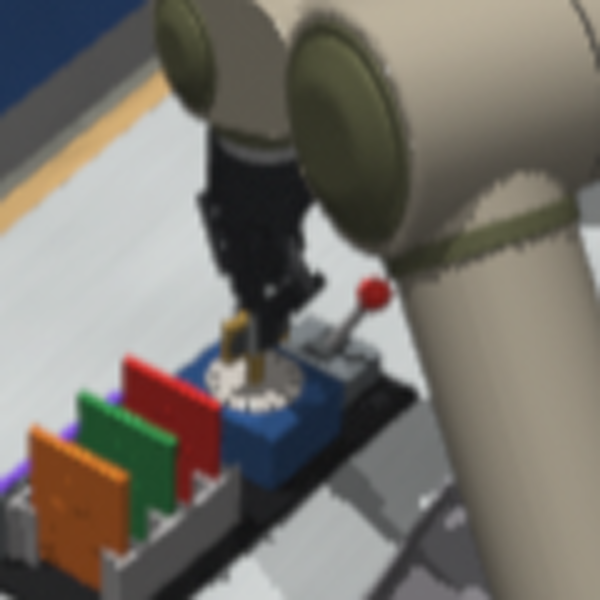

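The torque jumped to 2 N·m, so the key is at its stop after about 4.55 rad of winding. I'll release, lift and reorient for the lever.

{"op": "drive_tool", "data": {
  "increments": [
    {"x": 0,"y": 0,"z": 0,"rx": -0.02,"ry": 0,"rz": 0,"hand": 6},
    {"x": 0,"y": 0,"z": 0,"rx": -0.02,"ry": 0,"rz": 0,"hand": 40},
    {"x": 0,"y": 0,"z": 0,"rx": -0.02,"ry": 0,"rz": 0,"hand": 40},
    {"x": 0,"y": 0,"z": 0,"rx": -0.02,"ry": 0,"rz": 0,"hand": 40},
    {"x": 0,"y": 0,"z": 0,"rx": -0.02,"ry": 0,"rz": 0,"hand": 40},
    {"x": -0.1,"y": 0,"z": 0,"rx": -0.02,"ry": 0,"rz": 0,"hand": 40},
    {"x": -0.25,"y": 0,"z": 0,"rx": -0.02,"ry": 0,"rz": 0,"hand": 40},
    {"x": -0.4,"y": 0,"z": 0,"rx": 0,"ry": 0,"rz": 0,"hand": 40},
    {"x": -0.4,"y": 0,"z": 0,"rx": 0.2,"ry": 0,"rz": 0,"hand": 0},
    {"x": -0.4,"y": 0,"z": 0,"rx": 0.4,"ry": 0,"rz": 0,"hand": 0},
    {"x": -0.4,"y": 0,"z": 0,"rx": 0.6,"ry": 0,"rz": 0,"hand": 0},
    {"x": -0.4,"y": 0,"z": 0,"rx": 0.75,"ry": 0,"rz": 0,"hand": 0},
    {"x": -0.4,"y": 0,"z": 0,"rx": 0.77,"ry": 0,"rz": 0,"hand": 0},
    {"x": -0.4,"y": 0,"z": 0,"rx": 0.77,"ry": 0,"rz": 0,"hand": 0}
  ]
}}

```text
time: 36.75
position: [0.6203, -0.2, 0.2138]
orientation: [0.18, 0.685, 0.178, -0.683]
force: [-0.1, -1.2, -0.5]
grip_width: 0.0001
```

```bash
python3 - <<'E'
from m import *
go([.531,-.2797,.19],-95.7)
s=eyes.read_camera('side');crop(s,275,130,395,250,5,'pics/s23.png')
E
```

```text
t 36.75 pos [ 0.6203 -0.2     0.2138] yaw_y -60.7 q [-0.491  0.611  1.094 -0.     1.433  0.568] w 0.1 F [-0.1 -1.2 -0.5]
  yaw -95.7 turn frac [ 0.7776 -0.0031 -0.0031] deg 35.0
  yaw 84.3 turn frac [-3.2224  0.004  -0.0041] deg 145.0
shift [0.0789 0.0859 0.3896] len 0.12201021170097097
```

View pics/s23.png

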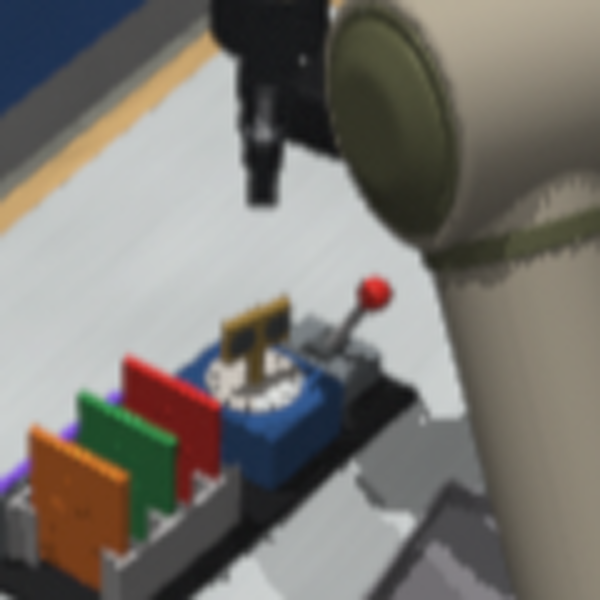

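{"op": "drive_tool", "data": {
  "increments": [
    {"x": 0.02,"y": 0.02,"z": 0.1,"rx": 0.15,"ry": -0.003,"rz": -0.003,"hand": 0},
    {"x": 0.04,"y": 0.04,"z": 0.2,"rx": 0.3,"ry": -0.003,"rz": -0.003,"hand": 0},
    {"x": 0.06,"y": 0.06,"z": 0.3,"rx": 0.5,"ry": -0.003,"rz": -0.003,"hand": 0},
    {"x": 0.08,"y": 0.086,"z": 0.39,"rx": 0.7,"ry": -0.003,"rz": -0.003,"hand": 0},
    {"x": 0.08,"y": 0.086,"z": 0.39,"rx": 0.778,"ry": -0.003,"rz": -0.003,"hand": 0},
    {"x": 0.08,"y": 0.086,"z": 0.39,"rx": 0.778,"ry": -0.003,"rz": -0.003,"hand": 0},
    {"x": 0.08,"y": 0.086,"z": 0.39,"rx": 0.778,"ry": -0.003,"rz": -0.003,"hand": 0}
  ]
}}

```text
time: 37.5
position: [0.5312, -0.2796, 0.1899]
orientation: [-0.034, 0.706, -0.034, -0.706]
force: [0.8, 1.0, 0.9]
grip_width: 0.0
```

```bash
python3 - <<'E'
from m import *
go([.531,-.2797,.086],-95.7)
t=eyes.read_camera('top');crop(t,300,180,430,250,6,'pics/t24.png')
H,S,V=cv2.split(cv2.cvtColor(t,cv2.COLOR_BGR2HSV))
rect(((H>12)&(H<28)&(S>80)&(V>140)),.124,"key",(365,180,430,250))
rect((((H<8)|(H>172))&(S>120)&(V>90)),.104,"ball",(390,180,430,250))
E
```

```text
t 37.5 pos [ 0.5312 -0.2796  0.1899] yaw_y -95.5 q [-0.68   0.51   1.318  0.     1.312  0.987] w 0.0 F [0.8 1.  0.9]
  yaw -95.7 turn frac [ 0.0047 -0.0005 -0.0003] deg 0.2
  yaw 84.3 turn frac [-3.9953e+00  4.0000e-04 -8.0000e-04] deg 179.8
shift [3.463e-01 2.000e-04 7.000e-04] len 0.10387572430456567
key 45 px 383.0 216.4 rect c [ 619.4 -200.8] size [51.6  7.8] ang 69.3 mean [ 0.6194 -0.2008] pca deg -111.4
ball none
```

View pics/t24.png

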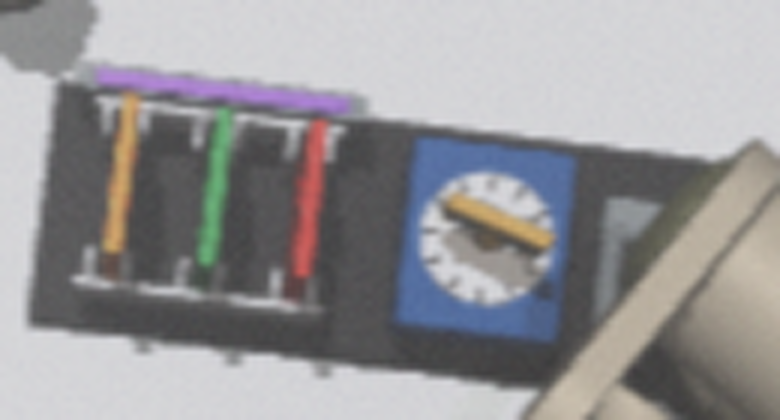

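The key wing now lies at about 69°. It was at 144°, so it has turned about 255° clockwise to its stop. Next I'll come down behind the lever.

{"op": "drive_tool", "data": {
  "increments": [
    {"x": 0.1,"y": 0,"z": 0,"rx": 0.005,"ry": 0,"rz": 0,"hand": 0},
    {"x": 0.2,"y": 0,"z": 0,"rx": 0.005,"ry": 0,"rz": 0,"hand": 0},
    {"x": 0.29,"y": 0,"z": 0,"rx": 0.005,"ry": 0,"rz": 0,"hand": 0},
    {"x": 0.34,"y": 0,"z": 0,"rx": 0.005,"ry": 0,"rz": 0,"hand": 0},
    {"x": 0.346,"y": 0,"z": 0,"rx": 0.005,"ry": 0,"rz": 0,"hand": 0},
    {"x": 0.346,"y": 0,"z": 0,"rx": 0.005,"ry": 0,"rz": 0,"hand": 0}
  ]
}}

```text
time: 38.15
position: [0.5318, -0.2793, 0.0864]
orientation: [-0.035, 0.707, -0.035, -0.706]
force: [0.3, -0.3, 0.6]
grip_width: 0.0002
```

```bash
python3 - <<'E'
from m import *
go([.6277,-.2892,.086],-95.7)
s=eyes.read_camera('side');crop(s,295,130,415,250,5,'pics/s25.png')
E
```

```text
t 38.15 pos [ 0.5318 -0.2793  0.0864] yaw_y -95.6 q [-0.679  0.617  1.431  0.     1.092  0.99 ] w 0.2 F [ 0.3 -0.3  0.6]
  yaw -95.7 turn frac [ 0.0017 -0.001  -0.0005] deg 0.1
  yaw 84.3 turn frac [-3.9983e+00  8.0000e-04 -1.5000e-03] deg 179.9
shift [ 0.0017  0.0014 -0.3215] len 0.09644025082922407
```

View pics/s25.png

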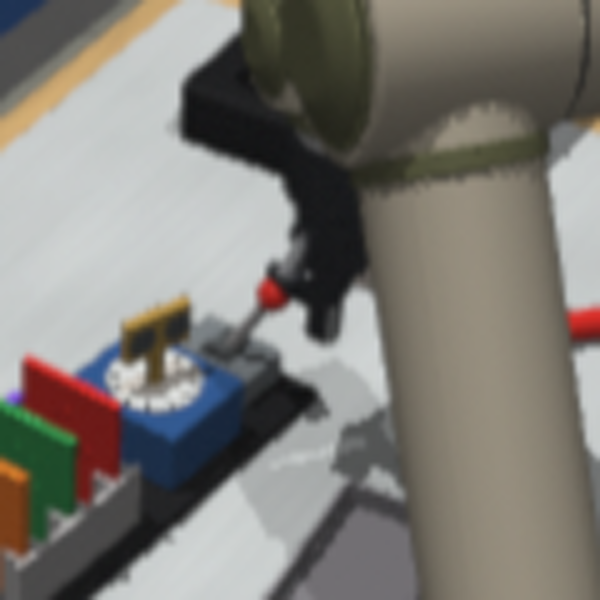

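The fingers are behind the red ball, so I'll push towards the station's +x (tool −z).

{"op": "drive_tool", "data": {
  "increments": [
    {"x": 0,"y": 0,"z": -0.04,"rx": 0,"ry": 0,"rz": 0,"hand": 0},
    {"x": 0,"y": 0,"z": -0.08,"rx": 0,"ry": 0,"rz": 0,"hand": 0},
    {"x": 0,"y": 0,"z": -0.12,"rx": 0,"ry": 0,"rz": 0,"hand": 0},
    {"x": 0,"y": 0,"z": -0.16,"rx": 0,"ry": 0,"rz": 0,"hand": 0},
    {"x": 0,"y": 0,"z": -0.2,"rx": 0,"ry": 0,"rz": 0,"hand": 0},
    {"x": 0,"y": 0,"z": -0.24,"rx": 0,"ry": 0,"rz": 0,"hand": 0},
    {"x": 0,"y": 0,"z": -0.27,"rx": 0,"ry": 0,"rz": 0,"hand": 0},
    {"x": 0,"y": 0,"z": -0.3,"rx": 0,"ry": 0,"rz": 0,"hand": 0},
    {"x": 0,"y": 0,"z": -0.3,"rx": 0,"ry": 0,"rz": 0,"hand": 0}
  ]
}}

```text
time: 39.1
position: [0.6225, -0.2885, 0.0883]
orientation: [-0.034, 0.708, -0.035, -0.705]
force: [-0.3, -0.1, -0.4]
grip_width: 0.0002
```

```bash
python3 - <<'E'
from m import *
go([.6277,-.2892,.086],-95.7)
s=eyes.read_camera('side');crop(s,295,130,415,250,5,'pics/s26.png')
E
```

```text
t 39.1 pos [ 0.6225 -0.2885  0.0883] yaw_y -95.6 q [-0.604  0.791  1.112 -0.     1.235  1.064] w 0.2 F [-0.3 -0.1 -0.4]
  yaw -95.7 turn frac [ 0.0027 -0.0046 -0.0026] deg 0.3
  yaw 84.3 turn frac [-3.9973  0.0041 -0.0073] deg 179.9
shift [ 0.0076  0.0006 -0.0174] len 0.005710113203092184
```

View pics/s26.png

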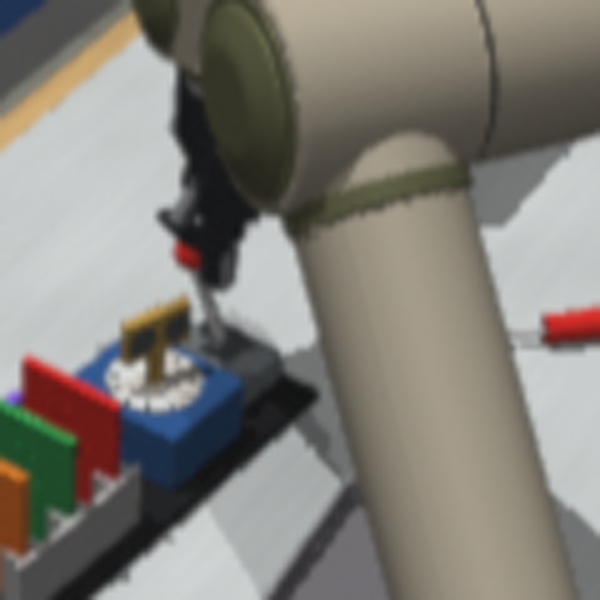

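{"op": "drive_tool", "data": {
  "increments": [
    {"x": 0.006,"y": 0,"z": -0.01,"rx": 0,"ry": 0,"rz": 0,"hand": 0},
    {"x": 0.006,"y": 0,"z": -0.017,"rx": 0,"ry": 0,"rz": 0,"hand": 0},
    {"x": 0.006,"y": 0,"z": -0.022,"rx": 0,"ry": 0,"rz": 0,"hand": 0},
    {"x": 0.006,"y": 0,"z": -0.022,"rx": 0,"ry": 0,"rz": 0,"hand": 0}
  ]
}}

```text
time: 39.55
position: [0.6267, -0.289, 0.0864]
orientation: [0.034, -0.705, 0.035, 0.707]
force: [-12.4, 3.0, 4.7]
grip_width: -0.0
```

```bash
python3 - <<'E'
from m import *
go([.633,-.29,.087],-95.7)
E
```

```text
t 39.55 pos [ 0.6267 -0.289   0.0864] yaw_y -95.6 q [-0.601  0.805  1.09  -0.002  1.248  1.068] w -0.0 F [-12.4   3.    4.7]
  yaw -95.7 turn frac [ 0.0024  0.0029 -0.0013] deg 0.2
  yaw 84.3 turn frac [-3.9976e+00  2.0000e-03  4.6000e-03] deg 179.9
shift [-0.0019  0.0012 -0.0212] len 0.006386124004091391
```

The force rose to 12 N, so the lever is at its stop. I'll back off, lift and look.

{"op": "drive_tool", "data": {
  "increments": [
    {"x": 0,"y": 0,"z": 0.05,"rx": 0,"ry": 0,"rz": 0,"hand": 0},
    {"x": 0,"y": 0,"z": 0.15,"rx": 0,"ry": 0,"rz": 0,"hand": 0},
    {"x": -0.1,"y": 0,"z": 0.28,"rx": 0,"ry": 0,"rz": 0,"hand": 0},
    {"x": -0.25,"y": 0,"z": 0.4,"rx": 0,"ry": 0,"rz": 0,"hand": 0},
    {"x": -0.4,"y": 0,"z": 0.52,"rx": 0,"ry": 0,"rz": 0,"hand": 0},
    {"x": -0.5,"y": 0,"z": 0.65,"rx": 0,"ry": 0,"rz": 0,"hand": 0},
    {"x": -0.5,"y": 0,"z": 0.75,"rx": 0,"ry": 0,"rz": 0,"hand": 0},
    {"x": -0.5,"y": 0,"z": 0.75,"rx": 0,"ry": 0,"rz": 0,"hand": 0},
    {"x": -0.5,"y": 0,"z": 0.75,"rx": 0,"ry": 0,"rz": 0,"hand": 0}
  ]
}}

```text
time: 40.45
position: [0.4031, -0.2672, 0.2376]
orientation: [0.034, -0.706, 0.036, 0.707]
force: [-0.4, -0.5, -1.4]
grip_width: 0.0002
```

```bash
python3 - <<'E'
from m import *
t=eyes.read_camera('top');cv2.imwrite('pics/t27.png',t);crop(t,300,180,430,250,6,'pics/t27c.png')
H,S,V=cv2.split(cv2.cvtColor(t,cv2.COLOR_BGR2HSV))
rect((((H<8)|(H>172))&(S>120)&(V>90)),.104,"ball",(390,180,430,250))
rect(((H>12)&(H<28)&(S>80)&(V>140)),.124,"key",(365,180,430,250))
rect(((H>8)&(H<28)&(S>100)&(V>140)),.018,"handle",(215,255,290,330))
crop(t,215,255,315,330,8,'pics/t27s.png')
s=eyes.read_camera('side');cv2.imwrite('pics/s27.png',s);
go([.4,.16,.25],0)
E
```

```text
ball 31 px 412.6 207.7 rect c [ 651.9 -291.5] size [15.3 15.1] ang 0.4 mean [ 0.6512 -0.2918] pca deg 67.7
key 44 px 382.9 216.4 rect c [ 619.4 -200.7] size [51.6  7.1] ang 67.9 mean [ 0.6195 -0.2005] pca deg -111.8
handle 195 px 249.7 289.3 rect c [398.3 197.3] size [19.7 95.4] ang 61.3 mean [0.3978 0.1975] pca deg 151.2
t 40.55 pos [ 0.4037 -0.2671  0.2366] yaw_y -95.6 q [-0.826  0.219  1.606 -0.002  1.318  0.843] w 0.2 F [ 0.4 -0.7 -0.3]
  yaw 0 turn frac [-2.1239e+00  3.1000e-03  1.8000e-03] deg 95.6
  yaw 180 turn frac [ 1.8761e+00  1.7000e-03 -3.0000e-03] deg 84.4
shift [-0.0452 -1.4155  0.1507] len 0.427276196028405
```

View pics/t27c.png

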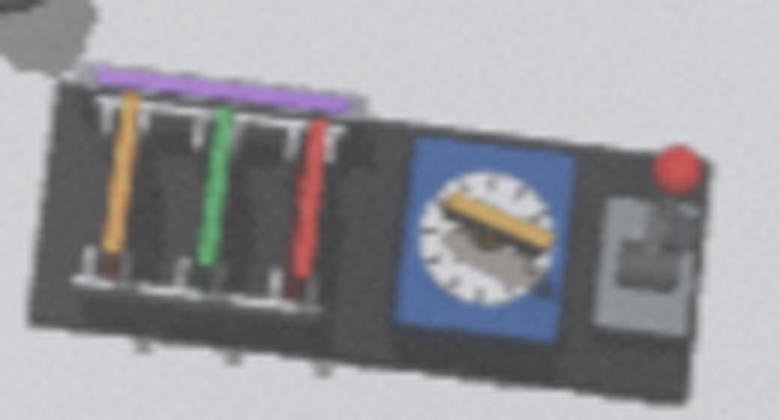

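View pics/t27s.png

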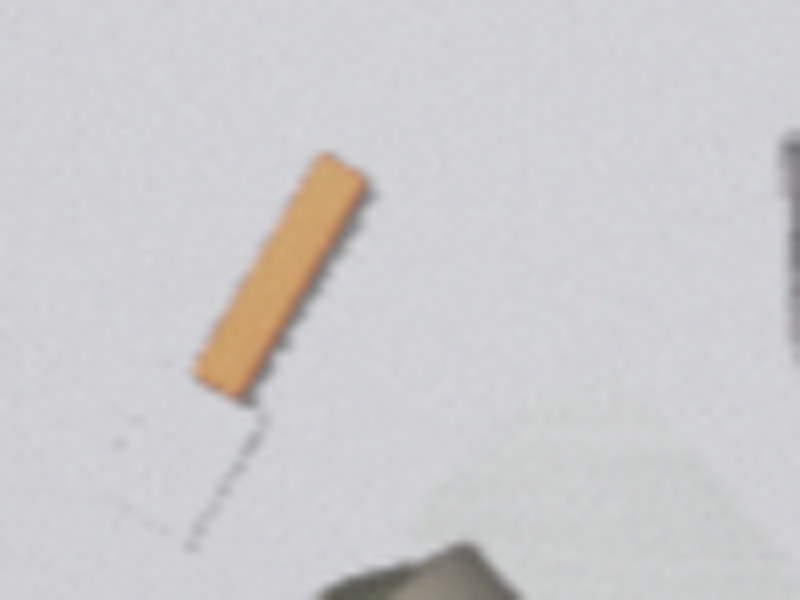

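View pics/s27.png

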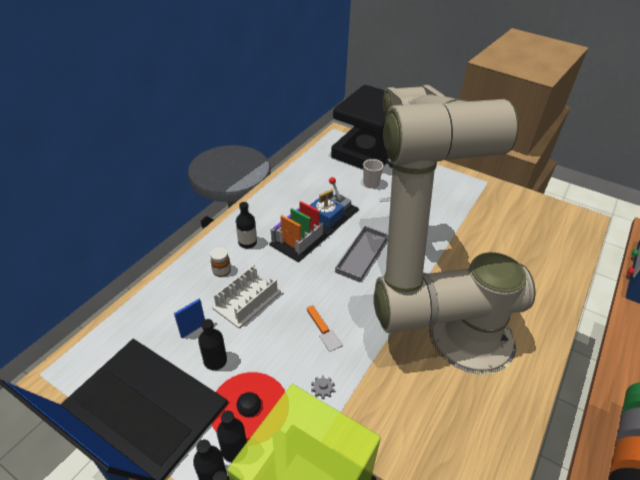

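The ball moved 77 mm, from (0.575,-0.284) to (0.651,-0.292), so the lever is fully over. The key and the panels are unchanged. The scraper handle is at (0.398,0.197), heading 151°, and I'm going for it.

{"op": "drive_tool", "data": {
  "increments": [
    {"x": 0,"y": -0.15,"z": 0,"rx": -0.15,"ry": 0,"rz": 0,"hand": 45},
    {"x": 0,"y": -0.3,"z": 0,"rx": -0.3,"ry": 0,"rz": 0,"hand": 45},
    {"x": 0,"y": -0.45,"z": 0,"rx": -0.5,"ry": 0,"rz": 0,"hand": 45},
    {"x": 0,"y": -0.6,"z": 0,"rx": -0.7,"ry": 0,"rz": 0,"hand": 45},
    {"x": 0,"y": -0.75,"z": 0,"rx": -0.9,"ry": 0,"rz": 0,"hand": 45},
    {"x": 0,"y": -0.85,"z": 0,"rx": -1,"ry": 0,"rz": 0,"hand": 45},
    {"x": 0,"y": -0.9,"z": 0,"rx": -1,"ry": 0,"rz": 0,"hand": 45},
    {"x": 0,"y": -0.9,"z": 0,"rx": -1,"ry": 0,"rz": 0,"hand": 45}
  ],
  "squeeze": 40
}}

```text
time: 41.35
position: [0.4305, 0.0035, 0.2359]
orientation: [-0.239, -0.664, -0.24, 0.666]
force: [0.2, -0.5, -1.3]
grip_width: 0.0453
```

```bash
python3 - <<'E'
from m import *
go([.3866,.2036,.15],61.3)
E
```

```text
t 41.35 pos [0.4305 0.0035 0.2359] yaw_y -50.4 q [-2.650e-01  1.000e-01  1.749e+00 -1.000e-03  1.296e+00  6.140e-01] w 45.3 F [ 0.2 -0.5 -1.3]
  yaw 61.3 turn frac [-2.4815e+00 -6.0000e-04  5.1000e-03] deg 111.7
  yaw 241.3 turn frac [1.5185e+00 4.6000e-03 5.0000e-04] deg 68.3
shift [ 0.2869 -0.6063 -0.3135] len 0.2221246966631003
```

{"op": "drive_tool", "data": {
  "increments": [
    {"x": 0.02,"y": -0.1,"z": -0.05,"rx": -0.15,"ry": 0,"rz": 0,"hand": 45},
    {"x": 0.05,"y": -0.2,"z": -0.1,"rx": -0.3,"ry": 0,"rz": 0,"hand": 45},
    {"x": 0.1,"y": -0.3,"z": -0.15,"rx": -0.5,"ry": 0,"rz": 0,"hand": 45},
    {"x": 0.15,"y": -0.4,"z": -0.2,"rx": -0.7,"ry": 0,"rz": 0,"hand": 45},
    {"x": 0.15,"y": -0.5,"z": -0.26,"rx": -0.9,"ry": 0,"rz": 0,"hand": 45},
    {"x": 0.15,"y": -0.58,"z": -0.3,"rx": -1,"ry": 0,"rz": 0,"hand": 45},
    {"x": 0.15,"y": -0.6,"z": -0.31,"rx": -1,"ry": 0,"rz": 0,"hand": 45},
    {"x": 0.15,"y": -0.6,"z": -0.31,"rx": -1,"ry": 0,"rz": 0,"hand": 45}
  ]
}}

```text
time: 42.15
position: [0.3874, 0.2015, 0.1907]
orientation: [-0.475, -0.522, -0.477, 0.524]
force: [-1.5, -0.7, -0.1]
grip_width: 0.0452
```

{"op": "drive_tool", "data": {
  "increments": [
    {"x": 0,"y": 0,"z": 0,"rx": -0.18,"ry": 0,"rz": 0,"hand": 45},
    {"x": 0,"y": 0,"z": 0,"rx": -0.36,"ry": 0,"rz": 0,"hand": 45},
    {"x": 0,"y": 0,"z": 0,"rx": -0.54,"ry": 0,"rz": 0,"hand": 45},
    {"x": 0,"y": 0,"z": 0,"rx": -0.72,"ry": 0,"rz": 0,"hand": 45},
    {"x": 0,"y": 0,"z": 0,"rx": -0.9,"ry": 0,"rz": 0,"hand": 45},
    {"x": 0,"y": 0,"z": 0,"rx": -1,"ry": 0,"rz": 0,"hand": 45},
    {"x": 0,"y": 0,"z": 0,"rx": -1,"ry": 0,"rz": 0,"hand": 45}
  ]
}}

```text
time: 42.85
position: [0.3881, 0.2002, 0.1906]
orientation: [0.638, 0.301, 0.64, -0.303]
force: [0.8, -0.6, 0.0]
grip_width: 0.0449
```

```bash
python3 - <<'E'
from m import *
go([.3866,.2036,.10],61.3)
E
```

```text
t 42.85 pos [0.3881 0.2002 0.1906] yaw_y 39.4 q [ 0.207  0.16   1.805  0.     1.181 -0.481] w 44.9 F [ 0.8 -0.6  0. ]
  yaw 61.3 turn frac [-0.4864 -0.0034  0.0039] deg 21.9
  yaw 241.3 turn frac [3.5136 0.0055 0.0048] deg 158.1
shift [ 0.3021  0.0044 -0.0113] len 0.09070954835185202
```

{"op": "drive_tool", "data": {
  "increments": [
    {"x": 0.08,"y": 0.0044,"z": -0.011,"rx": -0.17,"ry": -0.003,"rz": 0.004,"hand": 45},
    {"x": 0.18,"y": 0.0044,"z": -0.011,"rx": -0.34,"ry": -0.003,"rz": 0.004,"hand": 45},
    {"x": 0.27,"y": 0.0044,"z": -0.011,"rx": -0.486,"ry": -0.003,"rz": 0.004,"hand": 45},
    {"x": 0.3,"y": 0.0044,"z": -0.011,"rx": -0.486,"ry": -0.003,"rz": 0.004,"hand": 45},
    {"x": 0.3,"y": 0.0044,"z": -0.011,"rx": -0.486,"ry": -0.003,"rz": 0.004,"hand": 45},
    {"x": 0.3,"y": 0.0044,"z": -0.011,"rx": -0.486,"ry": -0.003,"rz": 0.004,"hand": 45}
  ]
}}

```text
time: 43.45
position: [0.3875, 0.2034, 0.1016]
orientation: [0.685, 0.177, 0.684, -0.176]
force: [-0.4, 0.3, 0.3]
grip_width: 0.0448
```

```bash
python3 - <<'E'
from m import *
go([.3866,.2036,.004],61.3)
s=eyes.read_camera('side');crop(s,260,240,420,380,5,'pics/s28.png')
E
```

```text
t 43.45 pos [0.3875 0.2034 0.1016] yaw_y 61.1 q [ 0.214  0.285  1.916  0.     0.94  -0.852] w 44.8 F [-0.4  0.3  0.3]
  yaw 61.3 turn frac [-0.0053  0.0011 -0.0014] deg 0.3
  yaw 241.3 turn frac [ 3.9947e+00 -2.2000e-03 -1.7000e-03] deg 179.8
shift [ 0.3254 -0.0011 -0.0031] len 0.09761701538058301
```

View pics/s28.png

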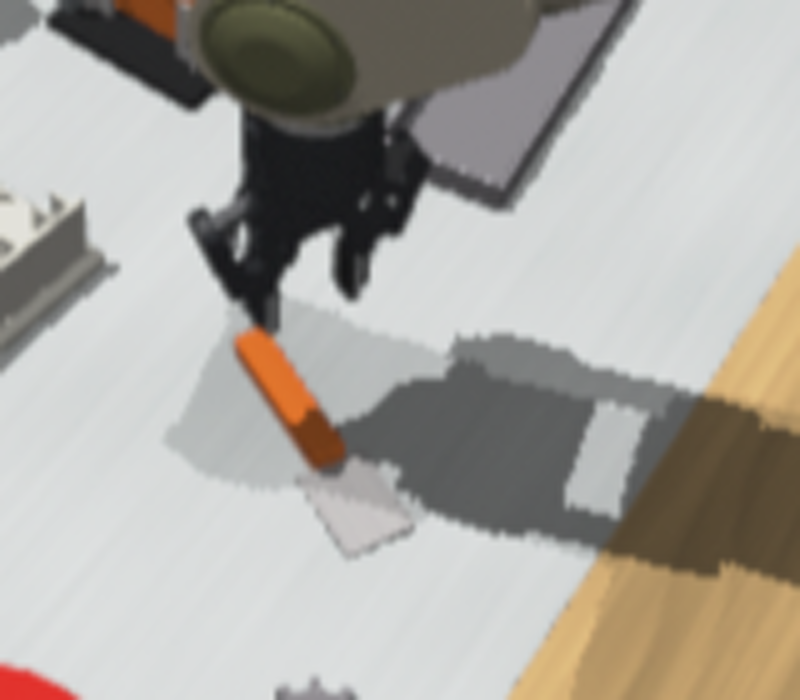

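{"op": "drive_tool", "data": {
  "increments": [
    {"x": 0.08,"y": -0.001,"z": -0.003,"rx": -0.005,"ry": 0,"rz": 0,"hand": 45},
    {"x": 0.16,"y": -0.001,"z": -0.003,"rx": -0.005,"ry": 0,"rz": 0,"hand": 45},
    {"x": 0.23,"y": -0.001,"z": -0.003,"rx": -0.005,"ry": 0,"rz": 0,"hand": 45},
    {"x": 0.28,"y": -0.001,"z": -0.003,"rx": -0.005,"ry": 0,"rz": 0,"hand": 45},
    {"x": 0.31,"y": -0.001,"z": -0.003,"rx": -0.005,"ry": 0,"rz": 0,"hand": 45},
    {"x": 0.32,"y": -0.001,"z": -0.003,"rx": -0.005,"ry": 0,"rz": 0,"hand": 45},
    {"x": 0.32,"y": -0.001,"z": -0.003,"rx": -0.005,"ry": 0,"rz": 0,"hand": 45}
  ]
}}

```text
time: 44.2
position: [0.3872, 0.2038, 0.0063]
orientation: [0.686, 0.176, 0.684, -0.175]
force: [0.0, 0.0, -0.6]
grip_width: 0.0451
```

```bash
python3 - <<'E'
from m import *
go([.3866,.2036,.004],61.3)
s=eyes.read_camera('side');crop(s,260,240,420,380,5,'pics/s29.png')
E
```

```text
t 44.2 pos [0.3872 0.2038 0.0063] yaw_y 61.3 q [ 0.215  0.468  1.983  0.     0.687 -0.855] w 45.1 F [ 0.   0.  -0.6]
  yaw 61.3 turn frac [ 0.0002  0.0025 -0.0026] deg 0.2
  yaw 241.3 turn frac [-3.9998  0.0042  0.004 ] deg 180.0
shift [ 0.0076 -0.0015 -0.0014] len 0.0023608031763301856
```

View pics/s29.png

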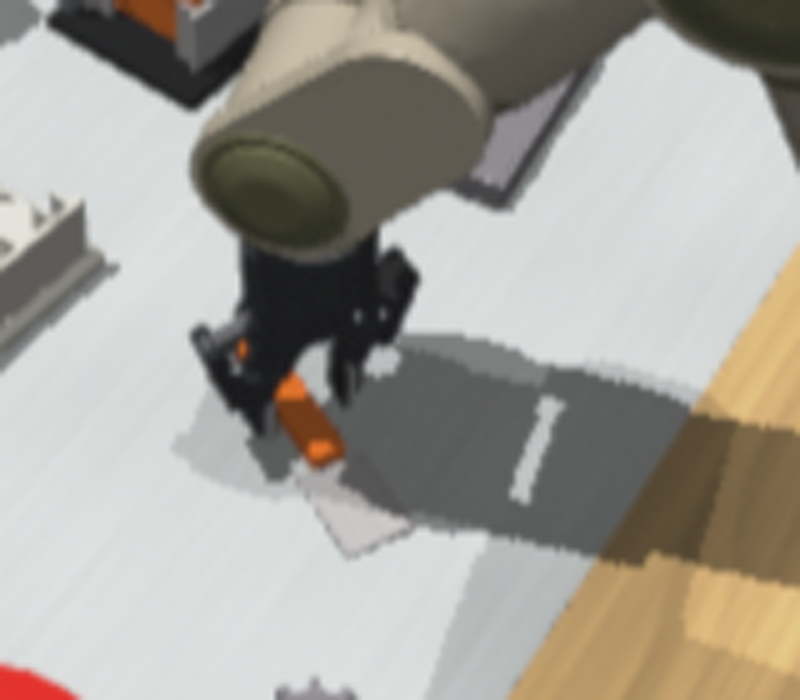

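{"op": "drive_tool", "data": {
  "increments": [
    {"x": 0.004,"y": 0,"z": 0,"rx": 0,"ry": 0,"rz": 0,"hand": 16},
    {"x": 0.004,"y": 0,"z": 0,"rx": 0,"ry": 0,"rz": 0,"hand": 16},
    {"x": 0.004,"y": 0,"z": 0,"rx": 0,"ry": 0,"rz": 0,"hand": 16},
    {"x": 0.004,"y": 0,"z": 0,"rx": 0,"ry": 0,"rz": 0,"hand": 16},
    {"x": 0.004,"y": 0,"z": 0,"rx": 0,"ry": 0,"rz": 0,"hand": 16},
    {"x": 0.004,"y": 0,"z": 0,"rx": 0,"ry": 0,"rz": 0,"hand": 16}
  ],
  "squeeze": 50
}}

```text
time: 44.85
position: [0.3878, 0.204, 0.006]
orientation: [0.687, 0.176, 0.684, -0.174]
force: [-0.9, -0.0, 5.8]
grip_width: 0.0206
```

{"op": "drive_tool", "data": {
  "increments": [
    {"x": -0.03,"y": 0,"z": 0,"rx": 0,"ry": 0,"rz": 0,"hand": 16},
    {"x": -0.1,"y": 0,"z": 0,"rx": 0,"ry": 0,"rz": 0,"hand": 16},
    {"x": -0.2,"y": 0,"z": 0,"rx": 0,"ry": 0,"rz": 0,"hand": 16},
    {"x": -0.3,"y": 0,"z": 0,"rx": 0,"ry": 0,"rz": 0,"hand": 16},
    {"x": -0.36,"y": 0,"z": 0,"rx": 0,"ry": 0,"rz": 0,"hand": 16},
    {"x": -0.36,"y": 0,"z": 0,"rx": 0,"ry": 0,"rz": 0,"hand": 16}
  ]
}}

```text
time: 45.45
position: [0.3885, 0.2041, 0.1167]
orientation: [0.688, 0.177, 0.682, -0.173]
force: [-0.2, -0.1, -1.9]
grip_width: 0.0207
```

```bash
python3 - <<'E'
from m import *
go([.4193,-.1308,.11],4.1)
s=eyes.read_camera('side');crop(s,260,220,420,360,5,'pics/s30.png')
E
```

```text
t 45.45 pos [0.3885 0.2041 0.1167] yaw_y 61.3 q [ 0.215  0.258  1.903  0.     0.97  -0.855] w 20.7 F [-0.2 -0.1 -1.9]
  yaw 4.1 turn frac [ 1.2716  0.0044 -0.0128] deg 57.2
  yaw 184.1 turn frac [-2.7284  0.0149  0.0052] deg 122.8
shift [ 0.0206 -0.9303  0.6258] len 0.33642285312393677
```

View pics/s30.png

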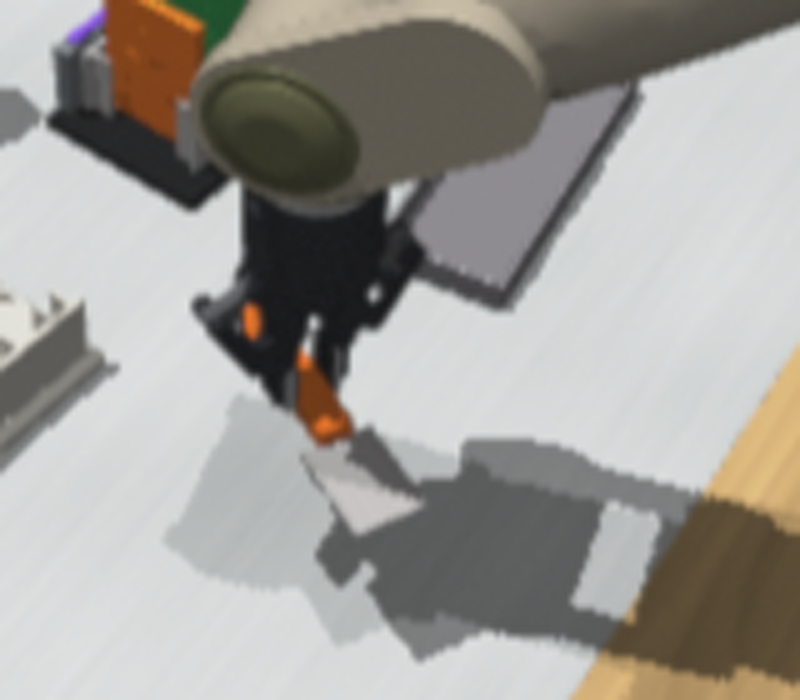

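The scraper is held level, so I'll carry it to the tray.

{"op": "drive_tool", "data": {
  "increments": [
    {"x": 0,"y": -0.05,"z": 0.03,"rx": 0.1,"ry": 0,"rz": 0,"hand": 16},
    {"x": 0,"y": -0.15,"z": 0.1,"rx": 0.22,"ry": 0,"rz": 0,"hand": 16},
    {"x": 0,"y": -0.25,"z": 0.17,"rx": 0.34,"ry": 0,"rz": 0,"hand": 16},
    {"x": 0,"y": -0.35,"z": 0.235,"rx": 0.46,"ry": 0,"rz": 0,"hand": 16},
    {"x": 0,"y": -0.45,"z": 0.3,"rx": 0.58,"ry": 0,"rz": 0,"hand": 16},
    {"x": 0,"y": -0.55,"z": 0.37,"rx": 0.7,"ry": 0,"rz": 0,"hand": 16},
    {"x": 0,"y": -0.65,"z": 0.437,"rx": 0.82,"ry": 0,"rz": 0,"hand": 16},
    {"x": 0,"y": -0.75,"z": 0.504,"rx": 0.92,"ry": 0,"rz": 0,"hand": 16},
    {"x": 0,"y": -0.85,"z": 0.57,"rx": 1,"ry": 0,"rz": 0,"hand": 16},
    {"x": 0,"y": -0.91,"z": 0.61,"rx": 1,"ry": 0,"rz": 0,"hand": 16},
    {"x": 0,"y": -0.93,"z": 0.626,"rx": 1,"ry": 0,"rz": 0,"hand": 16},
    {"x": 0,"y": -0.93,"z": 0.626,"rx": 1,"ry": 0,"rz": 0,"hand": 16}
  ]
}}

```text
time: 46.7
position: [0.4182, -0.1311, 0.1139]
orientation: [0.567, 0.426, 0.565, -0.422]
force: [0.1, 0.2, -0.2]
grip_width: 0.0206
```

```bash
python3 - <<'E'
from m import *
go([.4193,-.1308,.08],4.1)
E
```

```text
t 46.7 pos [ 0.4182 -0.1311  0.1139] yaw_y 16.3 q [-0.576  0.264  1.904  0.007  0.97  -0.863] w 20.6 F [ 0.1  0.2 -0.2]
  yaw 4.1 turn frac [ 0.2701 -0.0021 -0.0079] deg 12.2
  yaw 184.1 turn frac [-3.7299e+00  1.1600e-02 -3.1000e-03] deg 167.8
shift [0.113  0.0031 0.0003] len 0.03391414926172361
```

{"op": "drive_tool", "data": {
  "increments": [
    {"x": 0,"y": 0.003,"z": 0,"rx": 0.1,"ry": -0.002,"rz": -0.008,"hand": 16},
    {"x": 0.05,"y": 0.003,"z": 0,"rx": 0.2,"ry": -0.002,"rz": -0.008,"hand": 16},
    {"x": 0.113,"y": 0.003,"z": 0,"rx": 0.27,"ry": -0.002,"rz": -0.008,"hand": 16},
    {"x": 0.113,"y": 0.003,"z": 0,"rx": 0.27,"ry": -0.002,"rz": -0.008,"hand": 16},
    {"x": 0.113,"y": 0.003,"z": 0,"rx": 0.27,"ry": -0.002,"rz": -0.008,"hand": 16}
  ]
}}

```text
time: 47.2
position: [0.4192, -0.1298, 0.0801]
orientation: [0.518, 0.481, 0.519, -0.481]
force: [0.7, -0.7, -0.4]
grip_width: 0.0208
```

```bash
python3 - <<'E'
from m import *
go([.4193,-.1308,.0125],4.1)
s=eyes.read_camera('side');crop(s,285,170,425,300,5,'pics/s31.png')
E
```

```text
t 47.2 pos [ 0.4192 -0.1298  0.0801] yaw_y 4.3 q [-0.569  0.325  1.931  0.     0.887 -0.643] w 20.8 F [ 0.7 -0.7 -0.4]
  yaw 4.1 turn frac [ 0.0035 -0.0009  0.0009] deg 0.2
  yaw 184.1 turn frac [-3.9965e+00 -1.5000e-03 -1.4000e-03] deg 179.8
shift [0.2254 0.0004 0.0034] len 0.0676421322187189
```

View pics/s31.png

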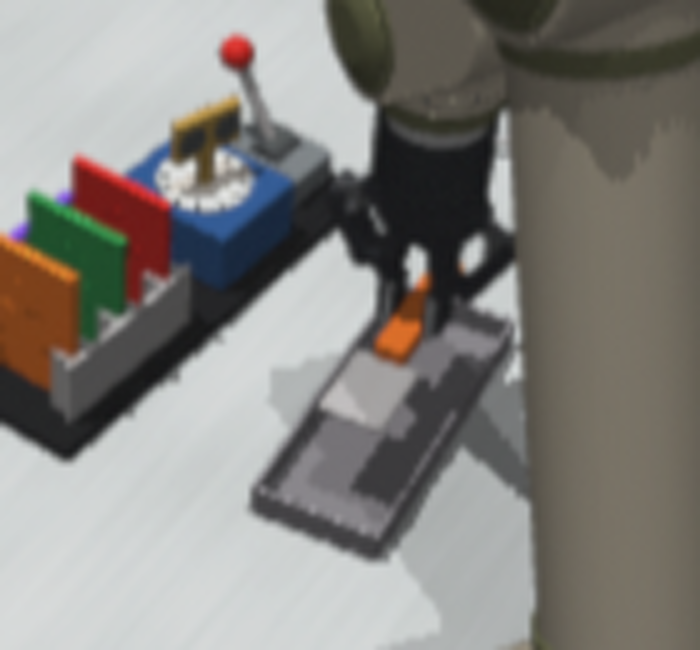

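{"op": "drive_tool", "data": {
  "increments": [
    {"x": 0.05,"y": 0,"z": 0.003,"rx": 0,"ry": 0,"rz": 0,"hand": 16},
    {"x": 0.1,"y": 0,"z": 0.003,"rx": 0,"ry": 0,"rz": 0,"hand": 16},
    {"x": 0.15,"y": 0,"z": 0.003,"rx": 0,"ry": 0,"rz": 0,"hand": 16},
    {"x": 0.19,"y": 0,"z": 0.003,"rx": 0,"ry": 0,"rz": 0,"hand": 16},
    {"x": 0.21,"y": 0,"z": 0.003,"rx": 0,"ry": 0,"rz": 0,"hand": 16},
    {"x": 0.22,"y": 0,"z": 0.003,"rx": 0,"ry": 0,"rz": 0,"hand": 16},
    {"x": 0.225,"y": 0,"z": 0.003,"rx": 0,"ry": 0,"rz": 0,"hand": 16},
    {"x": 0.225,"y": 0,"z": 0.003,"rx": 0,"ry": 0,"rz": 0,"hand": 16}
  ]
}}

```text
time: 48.05
position: [0.4198, -0.1312, 0.0134]
orientation: [0.519, 0.481, 0.518, -0.481]
force: [0.4, 0.2, -1.4]
grip_width: 0.0208
```

```bash
python3 - <<'E'
from m import *
go([.4193,-.1308,.0125],4.1)
s=eyes.read_camera('side');crop(s,285,170,425,300,5,'pics/s32.png')
E
```

```text
t 48.05 pos [ 0.4198 -0.1312  0.0134] yaw_y 4.3 q [-0.571  0.457  1.972  0.     0.711 -0.645] w 20.8 F [ 0.4  0.2 -1.4]
  yaw 4.1 turn frac [ 0.0033  0.0006 -0.0011] deg 0.2
  yaw 184.1 turn frac [-3.9967e+00  1.7000e-03  1.0000e-03] deg 179.8
shift [ 0.0031 -0.0015 -0.0013] len 0.0011094728156775195
```

View pics/s32.png

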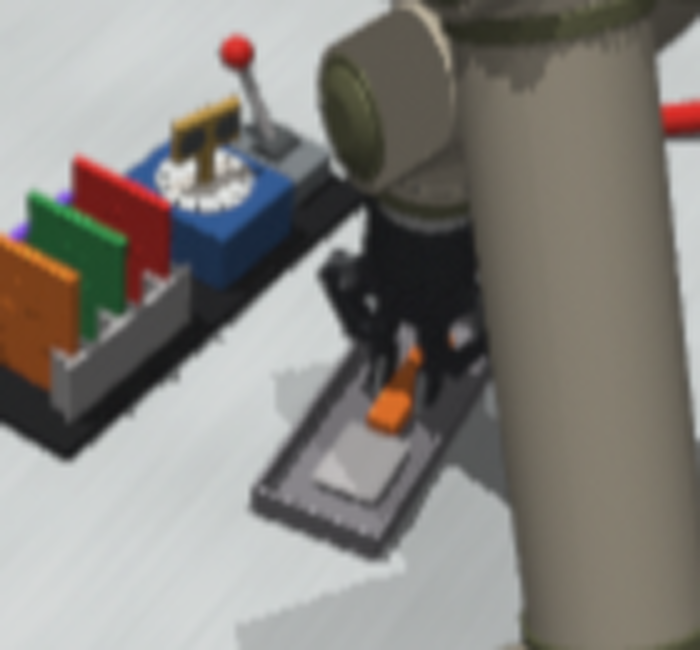

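The scraper is about 2 mm above the tray floor. I'll lower it a touch, release, lift and retreat sideways.

{"op": "drive_tool", "data": {
  "increments": [
    {"x": 0.004,"y": 0,"z": 0,"rx": 0,"ry": 0,"rz": 0,"hand": 16},
    {"x": 0.006,"y": 0,"z": 0,"rx": 0,"ry": 0,"rz": 0,"hand": 16},
    {"x": 0.006,"y": 0,"z": 0,"rx": 0,"ry": 0,"rz": 0,"hand": 26},
    {"x": 0.006,"y": 0,"z": 0,"rx": 0,"ry": 0,"rz": 0,"hand": 34},
    {"x": 0.006,"y": 0,"z": 0,"rx": 0,"ry": 0,"rz": 0,"hand": 34},
    {"x": 0.006,"y": 0,"z": 0,"rx": 0,"ry": 0,"rz": 0,"hand": 34},
    {"x": -0.05,"y": 0,"z": 0,"rx": 0,"ry": 0,"rz": 0,"hand": 34},
    {"x": -0.15,"y": 0,"z": 0,"rx": 0,"ry": 0,"rz": 0,"hand": 34},
    {"x": -0.3,"y": 0,"z": 0,"rx": 0,"ry": 0,"rz": 0,"hand": 34},
    {"x": -0.45,"y": 0,"z": 0,"rx": 0,"ry": 0,"rz": 0,"hand": 34},
    {"x": -0.6,"y": 0,"z": 0.05,"rx": 0,"ry": 0,"rz": 0,"hand": 34},
    {"x": -0.75,"y": -0.05,"z": 0.2,"rx": 0,"ry": 0,"rz": 0,"hand": 34},
    {"x": -0.75,"y": -0.1,"z": 0.35,"rx": 0,"ry": 0,"rz": 0,"hand": 34},
    {"x": -0.75,"y": -0.15,"z": 0.5,"rx": 0,"ry": 0,"rz": 0,"hand": 34},
    {"x": -0.75,"y": -0.2,"z": 0.65,"rx": 0,"ry": 0,"rz": 0,"hand": 34},
    {"x": -0.75,"y": -0.2,"z": 0.8,"rx": 0,"ry": 0,"rz": 0,"hand": 34},
    {"x": -0.75,"y": -0.2,"z": 0.9,"rx": 0,"ry": 0,"rz": 0,"hand": 34},
    {"x": -0.75,"y": -0.2,"z": 0.9,"rx": 0,"ry": 0,"rz": 0,"hand": 34},
    {"x": -0.75,"y": -0.2,"z": 0.9,"rx": 0,"ry": 0,"rz": 0,"hand": 34}
  ]
}}

```text
time: 50.0
position: [0.3796, -0.4047, 0.2381]
orientation: [0.518, 0.482, 0.518, -0.481]
force: [1.0, -0.1, -0.3]
grip_width: 0.034
```

```bash
python3 - <<'E'
from m import *
go([.4193,-.1308,.2],4.1)
t=eyes.read_camera('top');cv2.imwrite('pics/t33.png',t);crop(t,295,175,425,310,4,'pics/t33c.png')
s=eyes.read_camera('side');cv2.imwrite('pics/s33.png',s)
H,S,V=cv2.split(cv2.cvtColor(t,cv2.COLOR_BGR2HSV))
sl=(300,180,365,250)
rect(((H>=8)&(H<=25)&(S>90)&(V>140)),.122,"orange",sl)
rect(((H>=45)&(H<=85)&(S>60)&(V>120)),.122,"green",sl)
rect((((H<8)|(H>172))&(S>90)&(V>130)),.122,"red",sl)
rect((((H<8)|(H>172))&(S>120)&(V>90)),.104,"ball",(390,180,430,250))
rect(((H>12)&(H<28)&(S>80)&(V>140)),.124,"key",(365,180,430,250))
rect(((H>8)&(H<28)&(S>100)&(V>120)),.023,"handle",(305,255,400,310))
E
```

```text
t 50.0 pos [ 0.3796 -0.4047  0.2381] yaw_y 4.2 q [-1.029e+00  3.740e-01  1.395e+00  1.000e-03  1.373e+00 -1.103e+00] w 34.0 F [ 1.  -0.1 -0.3]
  yaw 4.1 turn frac [ 0.0025 -0.0008 -0.0006] deg 0.1
  yaw 184.1 turn frac [-3.9975e+00  1.0000e-03 -1.3000e-03] deg 179.9
shift [ 0.1275  0.1992 -0.9006] len 0.2793290085396453
orange 78 px 319.9 208.8 rect c [638.9 -13.4] size [ 9.6 76. ] ang 84.3 mean [ 0.638  -0.0132] pca deg 174.1
green 79 px 335.4 211.1 rect c [634.1 -59.7] size [ 9.2 76.4] ang 84.1 mean [ 0.6321 -0.0594] pca deg 173.9
red 83 px 351.2 213.1 rect c [ 629.1 -106.6] size [ 9.8 76. ] ang 84.7 mean [ 0.6275 -0.1064] pca deg 175.0
ball 33 px 412.6 207.8 rect c [ 650.5 -291.5] size [18.3 15.1] ang 0.4 mean [ 0.6511 -0.2919] pca deg -169.7
key 43 px 382.7 216.3 rect c [ 619.6 -200.2] size [50.5  7.1] ang 67.9 mean [ 0.6197 -0.1999] pca deg -111.7
handle 211 px 360.0 284.5 rect c [ 420.3 -144. ] size [20.6 94.3] ang 4.5 mean [ 0.4203 -0.1441] pca deg -85.6
```

View pics/t33.png

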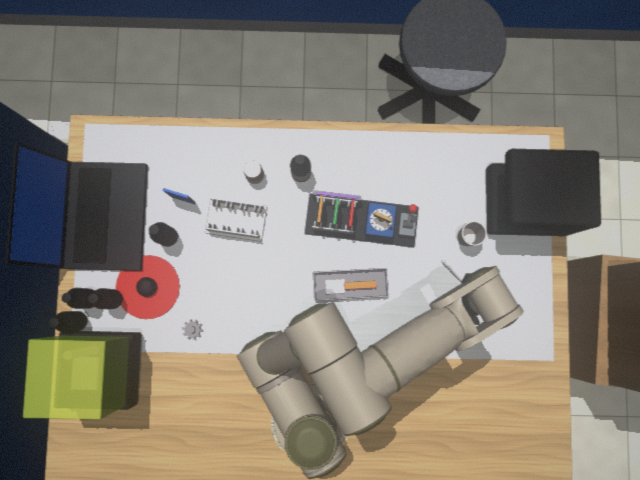

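View pics/s33.png

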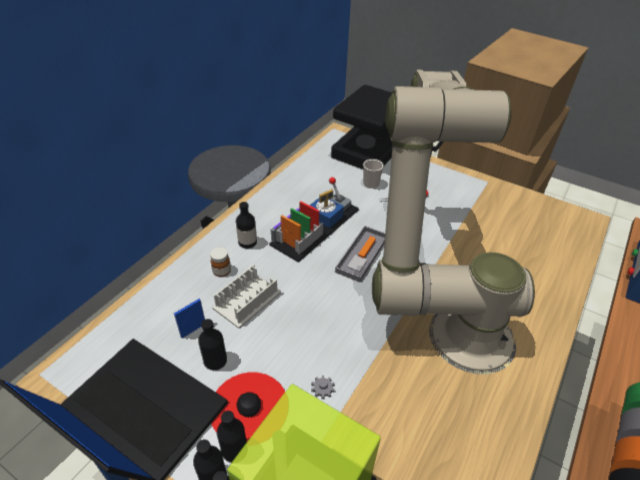

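The scraper lies flat in the tray at (360,285). The panels, key and lever are as I left them, the bystanders haven't moved and the arm is clear. I'm handing in.

```bash
python3 -c "
from workcell import sign_off, telemetry
print(telemetry.get_obs()['joint_velocities'].round(4)); print(sign_off())"
```

```text
[ 0.0052 -0.0078  0.0012  0.0006  0.0005 -0.0018]
the job is handed in; nothing more can be done
None
```

The job is done and handed in at about 50 s of the 192 s allowed; `sign_off()` gave no verdict.

**What I did**
- **Panels:** I moved all three that were present: red to slot0, green to slot1 and orange to slot2.
- **Key:** I wound it clockwise in two grips until it hit its stop.
- **Lever:** I pushed it over only after the key was at its stop.
- **Scraper:** I laid it flat in the tray after it had been knocked aside during the run.

**What the last checks showed**
- **Panels:** Their top edges are within about 3 mm of the slot centres, and all stand upright.
- **Key:** The resisting torque jumped to 2 N·m at the stop. The key did not move after I let go. I couldn't read its angle directly.
- **Lever:** The ball moved 77 mm and met the stop at about 12 N.
- **Scraper:** Its origin is about 9 mm from the tray centre along the tray's length.
- **Bystanders:** They looked unmoved in the final pictures, though the arm partly hid the screwdriver. I compared them by eye rather than measuring.

**One disagreement:** the gripper turned about 261° in all, but the picture shows the wing turned about 255°. I put the difference down to the wing twisting in the pads at the stop. Both fit a stop at 5.0 rad with a start of about 0.45–0.55 rad.

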